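Make up the compression nut on the torch gas outlet

TASK

Make up the big brass compression nut on the torch's gas outlet: run it down clockwise with the fingers just until it is finger-tight, then use the large open-ended wrench to pull it a further quarter turn, no more. Do not knock the soft copper tube or ram the nut with the wrench, lay the wrench back flat on its cork mat, and leave the other things on the bench where they are.

Things in the scene. Friction and masses are not known exactly. Their poses are not given: they have to be found in the camera images.
- fitting: Gas outlet bolted to the bench; it never moves. Steel foot 100 x 80 x 14, brass valve body 58 x 58 up to 46 above the bench, short inlet stub to 80 from the axis on its own -x side. Origin: on the bench, on the upright axis of the outlet (shared by ferrule, nut and tube); z up. Its z offsets: nut from 58 to 80, copper tube (16 diameter) from 80 to 110 with a closed end.
- nut_mid (a point): Centre of the brass hexagon nut, on the upright axis, 69 above the bench. The nut is 32 across flats, 37 across corners and 22 high (11 above and below this point). This frame turns with the nut: its x axis is parallel to one pair of flats (the other pairs are 60 and 120 degrees round), z is up.
- nut (a joint): Angle of the nut in rad, growing as it is tightened (clockwise from above); its zero means nothing. Already started on its thread, it neither rises nor sinks nor springs back. It runs free (0.05 N m) for 25 to 90 degrees, unmarked and different each time, until it meets the ferrule, where the torque jumps to 0.75 N m: that is finger-tight; the quarter turn counts from there.
- wrench_grip (a point): Centre of the black rubber grip of the large open-ended wrench (the small plain wrench is not the one): grip 95 long, 18 wide, 16 high, lying flat with its underside 8 below this point; wrench 0.2 to 0.45 kg, balance point 36 from here towards the head. The wrench's x axis points from the grip to the open jaw, z up as it lies.
- wrench_jaw (a point): Point of the large wrench that lies on the nut's axis when fully on: 125 from the grip centre along the wrench's x, same height. Gap 34, open to +x; flared mouth ends 26 beyond, throat 21 behind; head 12 thick, 54 wide, 64 at the tips. On the nut it moves about 13 degrees (play and give) before the nut follows: count by the nut. Turning takes about 6 N at the grip, 50 N at the jaws.
- mat: Cork mat lying fixed on the bench, 270 x 190 x 4; origin at the centre of its underside, x along its length. The two wrenches lie on it; the large wrench must come back onto it.
- tube: Soft copper tube stub rising out of the nut, 16 diameter, 30 long; origin at its lower end, 80 above the bench. Under the nut it carries the hidden ferrule. Fingers gripping the nut with 20 N can force it past finger-tight, which is wrong: stop as soon as the resistance is felt. A grip of 6 N slips round the flats instead.
- small_wrench: Bystander: small plain wrench, 130 long, on the mat beside the large one; origin under its middle.
- flux_tin: Bystander: round tin, 60 diameter, 35 high.
- spare_ring: Bystander: brass ring 32 diameter, 12 high.
- mallet: Bystander: wooden mallet, 265 long, head 90 x 50 x 44.
- brass_cup: Bystander: brass cup, 70 across, 45 high.
- punch: Bystander: steel punch, 12 diameter, 110 long.
Mind the look-alikes: they are no part of the job. What is shaped like the part that bears wrench_grip but purple is not meant.

How it is judged:
By the outcome, as a careful person would: the job done as asked, in the order asked, and still so for the second after the job is handed in, with the robot touching nothing.
It also fails if it takes over 72 s, if anything falls off the work surface, if the arm or the gripper's body presses on something with over 40 N, if the wrist force passes 120 N, or if a joint passes its speed limit or range.

ROBOT

A 6-joint arm with a two-finger parallel gripper is mounted at the origin on the work surface. World frame = base frame: x ahead of the robot, y to its left, z up, the work surface at z = 0. Lengths are in m, angles in rad, forces in N, time in s.
With the tool pointing down it reaches from about 0.325 to 0.85 m from the base axis. Payload 15.5 kg.
Tool frame: the origin (TCP) lies at the centre of the arm's flange, where the gripper is bolted on; the fingertips stand 191 mm ahead of it and the grasp point (between the pads) lies ahead of it (arm.grip_point_offset is the x of the grasp point in the tool frame, in m); x points along the fingers, z is the direction in which the jaws open and shut, and the axes are right-handed (so a half turn about x gives the same grasp; the last joint's range is limited). The gripper opens to 91 mm and grips with 3 to 60 N. Pads are 32 mm wide; open, the fingers measure 118 mm over their backs; the gripper's body (76 mm by 178 mm) begins 60 mm behind the grasp point.
Start: joints at [-1.329, 0.494, 1.345, -0, 1.302, -0.096], TCP at [0.207, -0.59, 0.405] pointing down, gripper open.
Joint ranges: [-2.91, 2.91], [-0.82, 2.16], [0.22, 2.67], [-1.22, 4.37], [0.12, 2.79], [-3.08, 3.08]. Speed limits (rad/s): [1.89, 1.89, 2.57, 3.01, 3.01, 3.01].

INTERFACE

Orientations are given as a unit quaternion [w, x, y, z].
In Python, from plant import arm gives the robot as it stands.
- The arm moves only by the tool play_rows, never from a script. Its argument "increments" is a list of rows, each an object of numbers: "dx", "dy", "dz": the shift along the world's x, y, z in m; "rx", "ry", "rz": the turn, a rotation vector about the world's x, y, z in rad; "gripper": the closure, from 0 (fully open) to 1 (shut). In form: [{"dx": .., "dy": .., "dz": .., "rx": .., "ry": .., "rz": .., "gripper": ..}, ...]. A call has 1 to 12 rows; each row is the pose to reach, as a shift and turn from the pose commanded when the call began; what a row does not reach only later rows make up. A row lasts 1/10 s, in which the tool goes at most 50 mm and 8.59 degrees, less where a joint would pass 70% of its speed; a pose out of reach is approached as far as the arm can. A call with a gripper value outside its range is refused whole. The fingers move at their own pace and stop on an object; "grip_force" is the grip in N (left out, the last holds). Time passes only in rows, so rows that repeat a pose let the fingers close. It gives the time, the measured TCP pose, the force and the opening at its end, in the units of the state.
- arm.state(): the state, without advancing time (a new reading comes with each control period).
- arm.capture(name): name is "side" or "top" or "wrist"; returns a dict with "img" (400x640x3 uint8, red, green, blue), "fx", "fy", "cx", "cy" (pixels), "rvec" (rotation vector, rad) and "tvec" (3), from world to camera coordinates, as OpenCV has them. Camera axes: x right, y down, z forward; pixel columns grow to the right and rows downward; lengths in m; the calibration is good to about 2 mm. A picture is of the moment at which its call begins. There is no depth.
- arm.job_done(): hands the job in, once; it reports no verdict.
The state is a dict: "clock": time; "joints": joint angles; "dq": joint speeds; "tau": joint torques, N m; "position": TCP position; "eef_rot": TCP orientation; "contact_force": force on the tool from outside, world axes, zero at the start; "wrist_torque": the same for the moment, N m; "opening": finger opening in m.
Only numpy, scipy, OpenCV 4.12 (cv2) and the standard library are available. Lean on these libraries where they do the work, as an engineer would, in place of code of your own. Each camera call takes 0.05 s, during which the arm holds its last target.

## Working session

There is one attempt and no reset: what is moved stays moved. The work goes in short steps, Python scripts to look and compute and a tool call to move; the robot and the scene stay as the last step left them, time stands still between calls to the robot, and variables do not carry over. Pictures are saved under pics/ and viewed, and the job is handed in when it is done.

Besides the shell and the picture viewer there is one more tool, called as name([rows], argument=value, ...), one row to a line, values as JSON. play_rows: Moves the arm, as the interface text tells. Its arguments: {"type":"object","properties":{"increments":{"type":"array","items":{"type":"object","properties":{"dx":{"type":"number"},"dy":{"type":"number"},"dz":{"type":"number"},"rx":{"type":"number"},"ry":{"type":"number"},"rz":{"type":"number"},"gripper":{"type":"number"}}}},"grip_force":{"type":"number"}},"required":["increments"]}

```bash
ls; mkdir -p pics; cat > h.py <<'E'
import numpy as np, cv2
from plant import arm
def cap(n,f=None):
    c=arm.capture(n)
    if f: cv2.imwrite('pics/'+f,c['img'][:,:,::-1])
    return c
def ray(c,uv):
    R=cv2.Rodrigues(np.array(c['rvec'],float))[0];t=np.array(c['tvec'],float).ravel()
    d=R.T@np.array([(uv[0]-c['cx'])/c['fx'],(uv[1]-c['cy'])/c['fy'],1.]);return -R.T@t,d
def onz(c,uv,z):
    o,d=ray(c,uv);return o+d*(z-o[2])/d[2]
def proj(c,P):
    K=np.array([[c['fx'],0,c['cx']],[0,c['fy'],c['cy']],[0,0,1.]])
    return cv2.projectPoints(np.array(P,float).reshape(-1,3),np.array(c['rvec'],float),np.array(c['tvec'],float),K,None)[0].reshape(-1,2)
def tri(c1,u1,c2,u2):
    o1,d1=ray(c1,u1);o2,d2=ray(c2,u2)
    A=np.array([d1,-d2]).T;s=np.linalg.lstsq(A,o2-o1,rcond=None)[0]
    a=o1+d1*s[0];b=o2+d2*s[1];return (a+b)/2,np.linalg.norm(a-b)
E
python3 - <<'E'
from h import *
import pickle
C={n:cap(n,n+'0.png') for n in('side','top','wrist')}
pickle.dump(C,open('c0.pkl','wb'))
print(arm.state(),arm.grip_point_offset)
for n in C: print(n,ray(C[n],(320,200)))
E
```

```text
pics
{'clock': 0.15, 'joints': array([-1.32946938e+00,  4.94043155e-01,  1.34596170e+00,  1.47980799e-05,
        1.30250149e+00, -9.55229729e-02]), 'dq': array([ 0.00057494, -0.00032455, -0.00266403,  0.00172316, -0.00037505,
       -0.00097659]), 'tau': array([ 6.50505579e-03, -8.79194570e+01, -3.82051992e+01,  7.10562011e-02,
        5.02079178e-02, -4.52230620e-05]), 'position': array([ 0.20653855, -0.58977499,  0.40428266]), 'eef_rot': array([ 0.57649789,  0.40932619,  0.5769802 , -0.4088962 ]), 'contact_force': array([-0.62455114, -0.41469964, -0.25446947]), 'wrist_torque': array([-0.00939824,  0.03191186,  0.03631302]), 'opening': 0.09110589832241113} 0.172
side (array([ 0.36838548, -0.61720609,  0.91034646]), array([ 0.16834721,  0.63698032, -0.75245351]))
top (array([0.37213417, 0.08021767, 1.27516793]), array([ 0.10856884,  0.03035421, -0.99378006]))
wrist (array([ 0.27056592, -0.56800324,  0.38375846]), array([-0.22408194, -0.09362257, -0.97017346]))
```

View pics/top0.png

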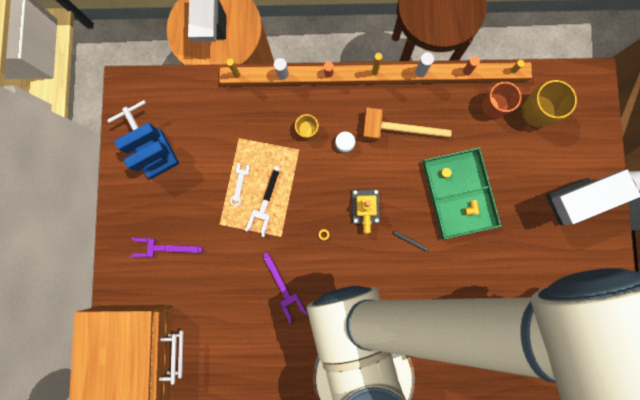

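View pics/side0.png

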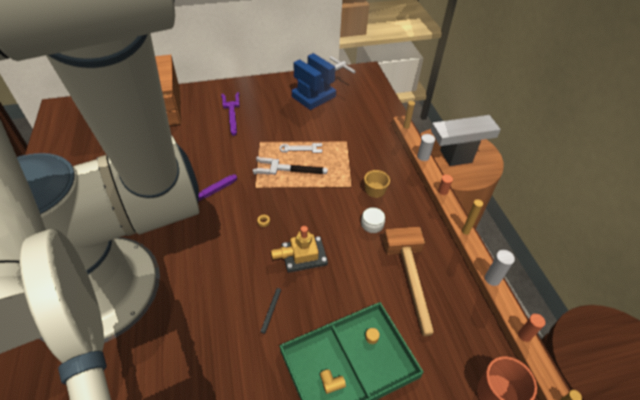

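View pics/wrist0.png

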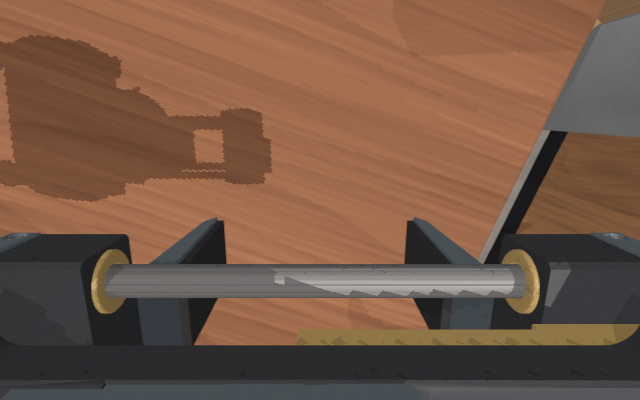

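```bash
python3 - <<'E'
from h import *
import pickle
C=pickle.load(open('c0.pkl','rb'))
t=C['top']['img'];s=C['side']['img']
a=cv2.resize(t[130:245,210:420],None,fx=3.8,fy=3.8,interpolation=cv2.INTER_CUBIC)
b=cv2.resize(s[130:280,245:400],None,fx=4,fy=4,interpolation=cv2.INTER_CUBIC)
cv2.imwrite('pics/tz.png',a[:,:,::-1]);cv2.imwrite('pics/sz.png',b[:,:,::-1])
c=C['top']
for uv in [(271,188),(258,222),(366,207),(320,375)]: print(uv,onz(c,uv,0.012))
E
```

```text
(271, 188) [0.54814317 0.26539658 0.012     ]
(258, 222) [0.44667897 0.30365782 0.012     ]
(366, 207) [ 0.48750733 -0.01774584  0.012     ]
(320, 375) [0.00905581 0.12326514 0.012     ]
```

View pics/tz.png

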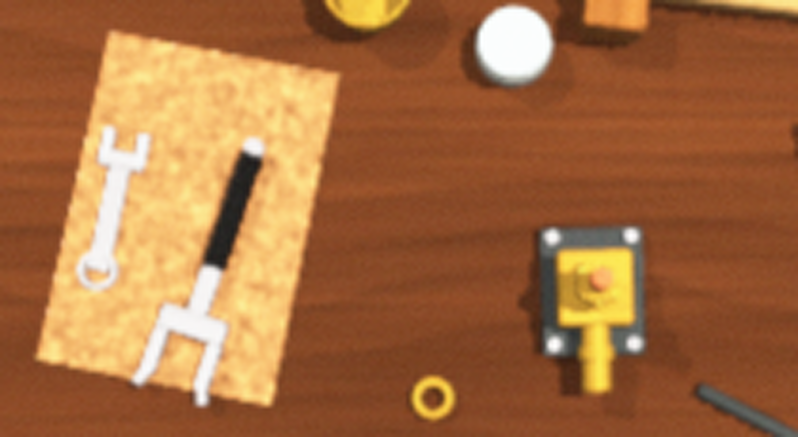

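View pics/sz.png

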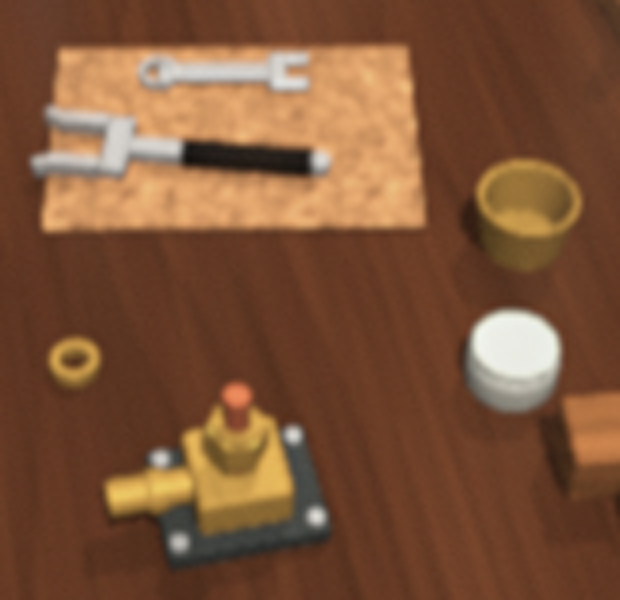

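```bash
python3 - <<'E'
from h import *
import pickle
from scipy.spatial.transform import Rotation as R
C=pickle.load(open('c0.pkl','rb'))
def comp(c,m,x0,y0,x1,y1):
    k=np.zeros_like(m);k[y0:y1,x0:x1]=m[y0:y1,x0:x1]
    ys,xs=np.nonzero(k);return np.c_[xs,ys].astype(float)
H={n:cv2.cvtColor(C[n]['img'],cv2.COLOR_RGB2HSV).astype(int) for n in('top','side')}
for n in H: C[n]['h']=H[n]
def show(n,box):
    x0,y0,x1,y1=box
    print(n);
# black grip
P={}
for n,b in (('top',(255,160,290,208)),('side',(285,160,335,178))):
    h=H[n];m=(h[...,2]<75)&(h[...,1]<140)
    p=comp(C[n],m,*b);c,s,a=cv2.minAreaRect(p.astype(np.float32))
    P[n]=p.mean(0);print(n,len(p),p.mean(0),c,s,a)
    vt=np.linalg.svd(p-p.mean(0))[2][0];pr=(p-p.mean(0))@vt
    e=[p.mean(0)+vt*pr.min(),p.mean(0)+vt*pr.max()]
    W=[onz(C[n],q,.016) for q in e];print(W,np.linalg.norm(W[0]-W[1]),onz(C[n],p.mean(0),.018))
# tube top
h=H['top'];print(h[203:212,360:374,0]);print(h[203:212,360:374,1])
for n,b in (('top',(352,190,382,225)),('side',(295,220,315,245))):
    h=H[n];m=((h[...,0]<14))&(h[...,1]>90)&(h[...,2]>150)
    p=comp(C[n],m,*b);print(n,len(p),p.mean(0),p.min(0),p.max(0), onz(C[n],p.mean(0),.11))
q=arm.state()['eef_rot'];M=R.from_quat([q[1],q[2],q[3],q[0]]).as_matrix();print(M.round(3))
E
```

```text
top 151 [270.70860927 185.16556291] (270.6500244140625, 185.05001831054688) (5.0596442222595215, 29.409183502197266) 18.434947967529297
[array([0.59834916, 0.25139827, 0.016     ]), array([0.51476081, 0.27976974, 0.016     ])] 0.08827204057959655 [0.55585963 0.26542617 0.018     ]
side 168 [305.96428571 169.17261905] (306.472412109375, 169.33103942871094) (31.39119529724121, 5.564047336578369) 4.763641834259033
[array([0.51450309, 0.27692098, 0.016     ]), array([0.60023052, 0.24801642, 0.016     ])] 0.09046914316629279 [0.55561863 0.26094845 0.018     ]
[[20 19 19 20 19 13 13 15 16 16 17 23 25 26]
 [20 19 20 20 19 14 11 14 15 16 18 22 25 25]
 [20 20 19 20 19 17 12 11 13 16 20 23 25 25]
 [20 19 20 20 20 19 17 15 16 20 23 26 27 26]
 [20 20 20 21 21 22 22 21 21 23 24 26 27 26]
 [20 20 19 21 21 22 23 23 23 23 23 23 25 25]
 [20 20 20 20 20 20 21 24 23 22 22 22 24 25]
 [20 20 20 20 20 20 20 23 23 22 23 24 24 25]
 [21 20 20 20 21 21 21 22 23 24 24 25 25 24]]
[[189 188 193 190 191 178 161 146 143 145 147 157 170 172]
 [193 191 191 188 190 187 170 156 149 149 155 165 175 172]
 [188 189 190 192 188 192 181 174 166 168 169 174 174 173]
 [190 188 189 191 190 187 186 185 182 183 178 168 170 173]
 [190 193 185 185 187 187 187 187 181 178 178 167 171 173]
 [192 189 196 185 190 183 185 179 183 180 180 176 173 174]
 [191 189 192 192 190 189 188 175 179 180 186 183 179 175]
 [190 189 190 190 196 191 188 181 181 184 179 179 176 173]
 [189 185 186 193 189 186 185 184 181 180 178 176 174 176]]
top 6 [366.33333333 204.16666667] [365. 203.] [368. 205.] [ 0.48634673 -0.01122519  0.11      ]
side 40 [304.025 228.8  ] [301. 226.] [307. 237.] [ 0.49175397 -0.01703347  0.11      ]
[[-0.     0.944  0.331]
 [ 0.001  0.331 -0.944]
 [-1.     0.    -0.001]]
```

play_rows([
  {"dx": 0.282,"dy": 0.55,"dz": 0,"rz": 1.234,"gripper": 0},
  {"dx": 0.282,"dy": 0.55,"dz": 0,"rz": 1.234},
  {"dx": 0.282,"dy": 0.55,"dz": 0,"rz": 1.234},
  {"dx": 0.282,"dy": 0.55,"dz": 0,"rz": 1.234},
  {"dx": 0.282,"dy": 0.55,"dz": 0,"rz": 1.234},
  {"dx": 0.282,"dy": 0.55,"dz": 0,"rz": 1.234},
  {"dx": 0.282,"dy": 0.55,"dz": 0,"rz": 1.234},
  {"dx": 0.282,"dy": 0.55,"dz": 0,"rz": 1.234},
  {"dx": 0.282,"dy": 0.55,"dz": 0,"rz": 1.234},
  {"dx": 0.282,"dy": 0.55,"dz": 0,"rz": 1.234},
  {"dx": 0.282,"dy": 0.55,"dz": 0,"rz": 1.234},
  {"dx": 0.282,"dy": 0.55,"dz": 0,"rz": 1.234},
])

```text
invalid input
```

play_rows([
  {"dx": 0.282,"dy": 0.55,"dz": 0,"rx": 0,"ry": 0,"rz": 1.234,"gripper": 0},
  {"dx": 0.282,"dy": 0.55,"dz": 0,"rx": 0,"ry": 0,"rz": 1.234,"gripper": 0},
  {"dx": 0.282,"dy": 0.55,"dz": 0,"rx": 0,"ry": 0,"rz": 1.234,"gripper": 0},
  {"dx": 0.282,"dy": 0.55,"dz": 0,"rx": 0,"ry": 0,"rz": 1.234,"gripper": 0},
  {"dx": 0.282,"dy": 0.55,"dz": 0,"rx": 0,"ry": 0,"rz": 1.234,"gripper": 0},
  {"dx": 0.282,"dy": 0.55,"dz": 0,"rx": 0,"ry": 0,"rz": 1.234,"gripper": 0},
  {"dx": 0.282,"dy": 0.55,"dz": 0,"rx": 0,"ry": 0,"rz": 1.234,"gripper": 0},
  {"dx": 0.282,"dy": 0.55,"dz": 0,"rx": 0,"ry": 0,"rz": 1.234,"gripper": 0},
  {"dx": 0.282,"dy": 0.55,"dz": 0,"rx": 0,"ry": 0,"rz": 1.234,"gripper": 0},
  {"dx": 0.282,"dy": 0.55,"dz": 0,"rx": 0,"ry": 0,"rz": 1.234,"gripper": 0},
  {"dx": 0.282,"dy": 0.55,"dz": 0,"rx": 0,"ry": 0,"rz": 1.234,"gripper": 0},
  {"dx": 0.282,"dy": 0.55,"dz": 0,"rx": 0,"ry": 0,"rz": 1.234,"gripper": 0},
])

```text
clock: 1.35
position: [0.4808, -0.0539, 0.4048]
eef_rot: [0.707, -0.0, 0.707, -0.0]
contact_force: [-0.2, -0.7, 0.1]
opening: 0.0908
```

```bash
python3 - <<'E'
from h import *
c=cap('wrist');c=cap('wrist','w1.png');t=cap('top','t1.png')
import pickle;pickle.dump((c,t),open('c1.pkl','wb'))
print(arm.state()['position'],arm.state()['joints'])
print(proj(c,[[.489,-.016,.11],[.489,-.016,.08]]))
E
```

```text
[ 0.48105353 -0.05346575  0.40451926] [-2.34206435e-01  2.96666181e-01  1.68280343e+00  2.19313839e-04
  1.16229819e+00 -2.39024625e-01]
[[323.51983815 158.57206528]
 [322.66313029 154.03277257]]
```

View pics/w1.png

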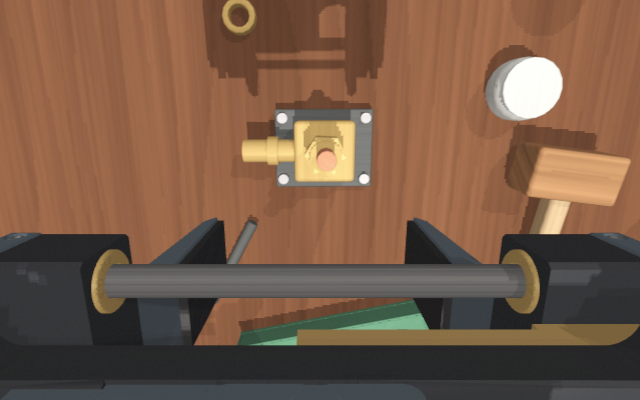

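```bash
python3 - <<'E'
from h import *
import pickle
c,t=pickle.load(open('c1.pkl','rb'))
a=cv2.resize(c['img'][105:195,270:380],None,fx=7,fy=6.6,interpolation=cv2.INTER_CUBIC)
a=cv2.resize(c['img'][110:192,272:380],None,fx=7,fy=7,interpolation=cv2.INTER_CUBIC)
cv2.imwrite('pics/w1z.png',a[:,:,::-1])
h=cv2.cvtColor(c['img'],cv2.COLOR_RGB2HSV).astype(int)
m=(h[...,0]<13)&(h[...,1]>80)&(h[...,2]>170);k=np.zeros_like(m);k[140:180,310:345]=m[140:180,310:345]
ys,xs=np.nonzero(k);print(len(xs),xs.min(),xs.max(),ys.min(),ys.max(),xs.mean(),ys.mean(),onz(c,(xs.mean(),ys.mean()),.11))
# bolts/foot
for uv in[(282,118),(366,118),(283,179),(364,179)]: print(onz(c,uv,.018))
E
```

```text
182 317 335 151 166 325.75274725274727 157.16483516483515 [ 0.49070668 -0.01491367  0.11      ]
[0.44952422 0.01262349 0.018     ]
[0.53343755 0.01282903 0.018     ]
[ 0.44931723 -0.04923644  0.018     ]
[ 0.5336731  -0.04904663  0.018     ]
```

View pics/w1z.png

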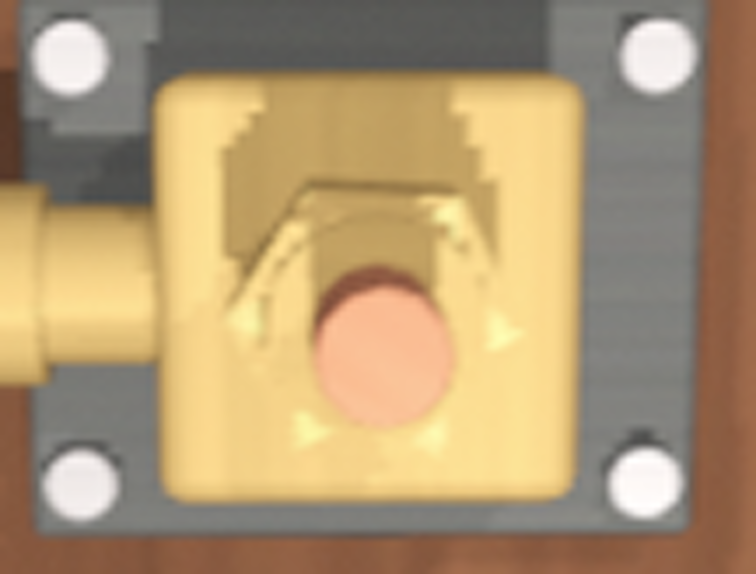

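```bash
python3 - <<'E'
from h import *
import pickle
c,t=pickle.load(open('c1.pkl','rb'))
z=lambda u,v:(272+u/7-.43,110+v/7-.43)
print(onz(c,z(384,350),.11))
pts=[(305,188),(460,193),(242,318),(508,330),(310,430),(433,433)]
W=[onz(c,z(*p),.079)[:2] for p in pts]
ctr=np.array([.4915,-.0175])
for w in W: d=w-ctr;print(w,np.linalg.norm(d),np.degrees(np.arctan2(d[1],d[0])),np.degrees(np.arctan2(d[1],d[0]))%60)
E
```

```text
[ 0.49124395 -0.01676363  0.11      ]
[ 0.48256696 -0.00131907] 0.018483008437337245 118.90185094857236 58.90185094857236
[ 0.50124666 -0.00186852] 0.01842119378486876 58.0553164737142 58.0553164737142
[ 0.47492319 -0.01697185] 0.016585225101765806 178.17513020114532 58.17513020114532
[ 0.50740232 -0.01835961] 0.015925541475035974 -3.0941557721543314 56.90584422784567
[ 0.4832591  -0.03074528] 0.015599674822689081 -121.88889131394079 58.11110868605921
[ 0.4984344 -0.0310844] 0.015251949438091841 -62.95714036067581 57.04285963932419
```

play_rows([
  {"dx": 0.01,"dy": 0.0365,"dz": -0.03,"rx": 0,"ry": 0,"rz": 0.15,"gripper": 0},
  {"dx": 0.01,"dy": 0.0365,"dz": -0.075,"rx": 0,"ry": 0,"rz": 0.3,"gripper": 0},
  {"dx": 0.01,"dy": 0.0365,"dz": -0.075,"rx": 0,"ry": 0,"rz": 0.45,"gripper": 0},
  {"dx": 0.01,"dy": 0.0365,"dz": -0.075,"rx": 0,"ry": 0,"rz": 0.485,"gripper": 0},
  {"dx": 0.01,"dy": 0.0365,"dz": -0.075,"rx": 0,"ry": 0,"rz": 0.485,"gripper": 0},
  {"dx": 0.01,"dy": 0.0365,"dz": -0.075,"rx": 0,"ry": 0,"rz": 0.485,"gripper": 0},
])

```text
clock: 2.1
position: [0.4902, -0.0202, 0.3298]
eef_rot: [0.687, -0.169, 0.687, 0.169]
contact_force: [0.0, -0.3, 0.0]
opening: 0.0911
```

```bash
cat >> h.py <<'E'
from scipy.spatial.transform import Rotation as Rn
def st():
    s=arm.state();q=s['eef_rot'];M=Rn.from_quat([q[1],q[2],q[3],q[0]]).as_matrix()
    print('t %.2f pos %s yaw %.2f tilt %s F %s T %s open %.4f j6 %.2f'%(s['clock'],s['position'].round(4),np.degrees(np.arctan2(M[1,2],M[0,2])),M[:2,0].round(4),s['contact_force'].round(2),s['wrist_torque'].round(3),s['opening'],s['joints'][5]))
E
python3 -c "
from h import *
st()"
```

```text
t 2.10 pos [ 0.4902 -0.0202  0.3298] yaw 27.64 tilt [ 0.0001 -0.0001] F [ 0.02 -0.31  0.02] T [ 0.022 -0.166  0.051] open 0.0911 j6 -0.65
```

play_rows([
  {"dx": 0.001,"dy": 0.0015,"dz": 0,"rx": 0,"ry": 0,"rz": 0,"gripper": 0},
  {"dx": 0.001,"dy": 0.0015,"dz": 0,"rx": 0,"ry": 0,"rz": 0,"gripper": 0},
])

```text
clock: 2.3
position: [0.4914, -0.0181, 0.33]
eef_rot: [0.687, -0.17, 0.686, 0.169]
contact_force: [-0.8, -0.3, -0.0]
opening: 0.0913
```

```bash
python3 -c "
from h import *
st();c=cap('wrist','w2.png');print(proj(c,[[.4913,-.017,.11],[.4913,-.017,.08]]))"
```

```text
t 2.30 pos [ 0.4914 -0.0181  0.33  ] yaw 27.73 tilt [ 0.0006 -0.0001] F [-0.78 -0.25 -0.01] T [ 0.035 -0.073 -0.005] open 0.0913 j6 -0.64
[[318.41228164 228.82392858]
 [318.04040787 214.41939698]]
```

View pics/w2.png

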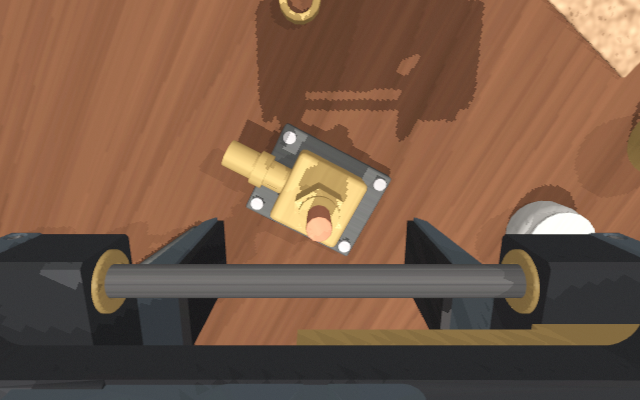

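play_rows([
  {"dx": 0,"dy": 0.001,"dz": -0.03,"rx": 0,"ry": 0,"rz": 0,"gripper": 0.3},
  {"dx": 0,"dy": 0.001,"dz": -0.06,"rx": 0,"ry": 0,"rz": 0,"gripper": 0.3},
  {"dx": 0,"dy": 0.001,"dz": -0.08,"rx": 0,"ry": 0,"rz": 0,"gripper": 0.3},
  {"dx": 0,"dy": 0.001,"dz": -0.087,"rx": 0,"ry": 0,"rz": 0,"gripper": 0.3},
  {"dx": 0,"dy": 0.001,"dz": -0.087,"rx": 0,"ry": 0,"rz": 0,"gripper": 0.3},
], grip_force=14)

```text
clock: 2.85
position: [0.4912, -0.017, 0.2423]
eef_rot: [0.686, -0.17, 0.687, 0.17]
contact_force: [0.4, -1.2, 0.5]
opening: 0.0643
```

```bash
python3 -c "
from h import *
st()"
```

```text
t 2.85 pos [ 0.4912 -0.017   0.2423] yaw 27.78 tilt [-0.0013  0.0002] F [ 0.44 -1.16  0.52] T [-0.01  -0.114  0.004] open 0.0643 j6 -0.64
```

play_rows([
  {"dx": 0,"dy": 0,"dz": 0,"rx": 0,"ry": 0,"rz": 0,"gripper": 1},
  {"dx": 0,"dy": 0,"dz": 0,"rx": 0,"ry": 0,"rz": 0,"gripper": 1},
  {"dx": 0,"dy": 0,"dz": 0,"rx": 0,"ry": 0,"rz": 0,"gripper": 1},
  {"dx": 0,"dy": 0,"dz": 0,"rx": 0,"ry": 0,"rz": 0,"gripper": 1},
  {"dx": 0,"dy": 0,"dz": 0,"rx": 0,"ry": 0,"rz": 0,"gripper": 1},
  {"dx": 0,"dy": 0,"dz": 0,"rx": 0,"ry": 0,"rz": 0,"gripper": 1},
], grip_force=14)

```text
clock: 3.45
position: [0.4924, -0.0167, 0.2434]
eef_rot: [0.688, -0.17, 0.685, 0.169]
contact_force: [6.7, 8.6, 2.2]
opening: 0.0323
```

```bash
python3 -c "
from h import *
st()"
```

```text
t 3.45 pos [ 0.4924 -0.0167  0.2434] yaw 27.76 tilt [0.0035 0.0005] F [6.66 8.61 2.17] T [ 1.438 -1.198 -0.077] open 0.0323 j6 -0.64
```

play_rows([
  {"dx": 0.001,"dy": 0.001,"dz": 0,"rx": 0,"ry": 0,"rz": 0,"gripper": 1},
  {"dx": 0.001,"dy": 0.001,"dz": 0,"rx": 0,"ry": 0,"rz": 0,"gripper": 1},
])

```text
clock: 3.65
position: [0.4928, -0.0162, 0.2434]
eef_rot: [0.687, -0.17, 0.686, 0.169]
contact_force: [0.5, -3.8, 6.9]
opening: 0.0323
```

```bash
python3 -c "
from h import *
st()"
```

```text
t 3.65 pos [ 0.4928 -0.0162  0.2434] yaw 27.81 tilt [ 0.0016 -0.0009] F [ 0.46 -3.8   6.93] T [-0.886 -0.162 -0.114] open 0.0323 j6 -0.64
```

play_rows([
  {"dx": 0,"dy": 0,"dz": 0,"rx": 0,"ry": 0,"rz": -0.05,"gripper": 1},
  {"dx": 0,"dy": 0,"dz": 0,"rx": 0,"ry": 0,"rz": -0.1,"gripper": 1},
])

```text
clock: 3.85
position: [0.4927, -0.0163, 0.2434]
eef_rot: [0.695, -0.135, 0.694, 0.134]
contact_force: [-0.2, -4.7, 8.2]
opening: 0.032
```

```bash
python3 -c "
from h import *
st()"
```

```text
t 3.85 pos [ 0.4927 -0.0163  0.2434] yaw 21.96 tilt [ 0.0016 -0.0008] F [-0.19 -4.65  8.21] T [-0.866 -0.032  0.06 ] open 0.0320 j6 -0.54
```

play_rows([
  {"dx": 0,"dy": 0,"dz": 0,"rx": 0,"ry": 0,"rz": -0.05,"gripper": 1},
  {"dx": 0,"dy": 0,"dz": 0,"rx": 0,"ry": 0,"rz": -0.1,"gripper": 1},
])

```text
clock: 4.05
position: [0.4927, -0.0163, 0.2433]
eef_rot: [0.701, -0.1, 0.7, 0.099]
contact_force: [-0.1, -4.7, 7.9]
opening: 0.0319
```

```bash
python3 -c "
from h import *
st()"
```

```text
t 4.05 pos [ 0.4927 -0.0163  0.2433] yaw 16.22 tilt [ 0.0015 -0.0008] F [-0.09 -4.68  7.94] T [-0.902  0.083  0.04 ] open 0.0319 j6 -0.44
```

play_rows([
  {"dx": 0,"dy": 0,"dz": 0,"rx": 0,"ry": 0,"rz": -0.05,"gripper": 1},
  {"dx": 0,"dy": 0,"dz": 0,"rx": 0,"ry": 0,"rz": -0.1,"gripper": 1},
  {"dx": 0,"dy": 0,"dz": 0,"rx": 0,"ry": 0,"rz": -0.15,"gripper": 1},
  {"dx": 0,"dy": 0,"dz": 0,"rx": 0,"ry": 0,"rz": -0.2,"gripper": 1},
])

```text
clock: 4.45
position: [0.4926, -0.0163, 0.2433]
eef_rot: [0.707, -0.03, 0.706, 0.029]
contact_force: [-0.3, -5.0, 8.3]
opening: 0.0315
```

```bash
python3 -c "
from h import *
st()"
```

```text
t 4.45 pos [ 0.4926 -0.0163  0.2433] yaw 4.76 tilt [ 0.0012 -0.0008] F [-0.25 -5.01  8.31] T [-0.92   0.153  0.033] open 0.0315 j6 -0.24
```

play_rows([
  {"dx": 0,"dy": 0,"dz": 0,"rx": 0,"ry": 0,"rz": -0.03,"gripper": 1},
])

```text
clock: 4.55
position: [0.4926, -0.0163, 0.2433]
eef_rot: [0.707, -0.019, 0.706, 0.019]
contact_force: [-0.5, -5.0, 8.3]
opening: 0.0317
```

```bash
python3 -c "
from h import *
st()"
```

```text
t 4.55 pos [ 0.4926 -0.0163  0.2433] yaw 3.05 tilt [ 0.0012 -0.0008] F [-0.54 -4.97  8.28] T [-0.932  0.181  0.015] open 0.0317 j6 -0.21
```

play_rows([
  {"dx": 0,"dy": 0,"dz": 0,"rx": 0,"ry": 0,"rz": -0.03,"gripper": 1},
])

```text
clock: 4.65
position: [0.4926, -0.0163, 0.2433]
eef_rot: [0.707, -0.009, 0.707, 0.008]
contact_force: [-0.5, -4.6, 8.0]
opening: 0.0317
```

```bash
python3 -c "
from h import *
st()"
```

```text
t 4.65 pos [ 0.4926 -0.0163  0.2433] yaw 1.37 tilt [ 0.0012 -0.0008] F [-0.48 -4.64  7.98] T [-0.935  0.107  0.023] open 0.0317 j6 -0.18
```

play_rows([
  {"dx": 0,"dy": 0,"dz": 0,"rx": 0,"ry": 0,"rz": -0.04,"gripper": 1},
])

```text
clock: 4.75
position: [0.4925, -0.0163, 0.2433]
eef_rot: [0.707, 0.005, 0.707, -0.006]
contact_force: [0.2, -3.5, 7.2]
opening: 0.0321
```

```bash
python3 -c "
from h import *
st()"
```

```text
t 4.75 pos [ 0.4925 -0.0163  0.2433] yaw -0.92 tilt [ 0.0011 -0.0008] F [ 0.23 -3.51  7.17] T [-0.687  0.065  0.06 ] open 0.0321 j6 -0.14
```

play_rows([
  {"dx": 0,"dy": 0,"dz": 0,"rx": 0,"ry": 0,"rz": -0.03,"gripper": 1},
])

```text
clock: 4.85
position: [0.4925, -0.0163, 0.2433]
eef_rot: [0.707, 0.016, 0.707, -0.017]
contact_force: [-1.3, -4.8, 8.7]
opening: 0.0319
```

```bash
python3 -c "
from h import *
st()"
```

```text
t 4.85 pos [ 0.4925 -0.0163  0.2433] yaw -2.66 tilt [ 0.0011 -0.0007] F [-1.27 -4.82  8.69] T [-0.942  0.182  0.048] open 0.0319 j6 -0.11
```

play_rows([
  {"dx": 0,"dy": 0,"dz": 0,"rx": 0,"ry": 0,"rz": -0.04,"gripper": 1},
])

```text
clock: 4.95
position: [0.4925, -0.0163, 0.2433]
eef_rot: [0.707, 0.03, 0.706, -0.031]
contact_force: [-0.3, -5.2, 7.9]
opening: 0.0316
```

```bash
python3 -c "
from h import *
st()"
```

```text
t 4.95 pos [ 0.4925 -0.0163  0.2433] yaw -4.93 tilt [ 0.001  -0.0007] F [-0.34 -5.19  7.85] T [-0.896  0.198  0.059] open 0.0316 j6 -0.07
```

play_rows([
  {"dx": 0,"dy": 0,"dz": 0,"rx": 0,"ry": 0,"rz": -0.04,"gripper": 1},
])

```text
clock: 5.05
position: [0.4925, -0.0163, 0.2433]
eef_rot: [0.706, 0.044, 0.705, -0.045]
contact_force: [-1.2, -5.1, 9.1]
opening: 0.0321
```

```bash
python3 -c "
from h import *
st()"
```

```text
t 5.05 pos [ 0.4925 -0.0163  0.2433] yaw -7.24 tilt [ 0.001  -0.0008] F [-1.22 -5.08  9.11] T [-0.859  0.234  0.019] open 0.0321 j6 -0.03
```

play_rows([
  {"dx": 0,"dy": 0,"dz": 0,"rx": 0,"ry": 0,"rz": -0.04,"gripper": 1},
])

```text
clock: 5.15
position: [0.4925, -0.0163, 0.2433]
eef_rot: [0.705, 0.059, 0.704, -0.059]
contact_force: [-1.5, -5.1, 9.3]
opening: 0.0314
```

```bash
python3 -c "
from h import *
st()"
```

```text
t 5.15 pos [ 0.4925 -0.0163  0.2433] yaw -9.53 tilt [ 0.001  -0.0008] F [-1.49 -5.06  9.32] T [-0.924  0.221  0.029] open 0.0314 j6 0.01
```

play_rows([
  {"dx": 0,"dy": 0,"dz": 0,"rx": 0,"ry": 0,"rz": -0.04,"gripper": 1},
])

```text
clock: 5.25
position: [0.4925, -0.0163, 0.2433]
eef_rot: [0.704, 0.073, 0.703, -0.073]
contact_force: [-1.2, -5.2, 8.8]
opening: 0.0319
```

```bash
python3 -c "
from h import *
st()"
```

```text
t 5.25 pos [ 0.4925 -0.0163  0.2433] yaw -11.82 tilt [ 0.0009 -0.0007] F [-1.2  -5.21  8.83] T [-0.893  0.254  0.053] open 0.0319 j6 0.05
```

play_rows([
  {"dx": 0,"dy": 0,"dz": 0,"rx": 0,"ry": 0,"rz": -0.04,"gripper": 1},
])

```text
clock: 5.35
position: [0.4924, -0.0163, 0.2433]
eef_rot: [0.702, 0.087, 0.701, -0.087]
contact_force: [-1.9, -4.4, 9.1]
opening: 0.0321
```

```bash
python3 -c "
from h import *
st()"
```

```text
t 5.35 pos [ 0.4924 -0.0163  0.2433] yaw -14.12 tilt [ 0.0009 -0.0007] F [-1.91 -4.4   9.11] T [-0.826  0.33   0.04 ] open 0.0321 j6 0.09
```

play_rows([
  {"dx": 0,"dy": 0,"dz": 0,"rx": 0,"ry": 0,"rz": -0.04,"gripper": 1},
])

```text
clock: 5.45
position: [0.4924, -0.0163, 0.2433]
eef_rot: [0.7, 0.101, 0.7, -0.101]
contact_force: [-2.6, -5.0, 9.9]
opening: 0.0322
```

```bash
python3 -c "
from h import *
st()"
```

```text
t 5.45 pos [ 0.4924 -0.0163  0.2433] yaw -16.41 tilt [ 0.0009 -0.0007] F [-2.61 -4.98  9.93] T [-0.798  0.356  0.059] open 0.0322 j6 0.13
```

play_rows([
  {"dx": 0,"dy": 0,"dz": 0,"rx": 0,"ry": 0,"rz": -0.04,"gripper": 1},
])

```text
clock: 5.55
position: [0.4924, -0.0163, 0.2433]
eef_rot: [0.698, 0.115, 0.697, -0.115]
contact_force: [-1.2, -4.4, 9.7]
opening: 0.0322
```

```bash
python3 -c "
from h import *
st()"
```

```text
t 5.55 pos [ 0.4924 -0.0163  0.2433] yaw -18.70 tilt [ 0.0008 -0.0007] F [-1.19 -4.37  9.74] T [-0.818  0.34   0.062] open 0.0322 j6 0.17
```

play_rows([
  {"dx": 0,"dy": 0,"dz": 0,"rx": 0,"ry": 0,"rz": -0.04,"gripper": 1},
])

```text
clock: 5.65
position: [0.4924, -0.0163, 0.2433]
eef_rot: [0.696, 0.129, 0.695, -0.129]
contact_force: [-2.1, -5.2, 10.6]
opening: 0.0319
```

```bash
python3 -c "
from h import *
st()"
```

```text
t 5.65 pos [ 0.4924 -0.0163  0.2433] yaw -21.00 tilt [ 0.0008 -0.0007] F [-2.13 -5.16 10.59] T [-0.825  0.37   0.084] open 0.0319 j6 0.21
```

play_rows([
  {"dx": 0,"dy": 0,"dz": 0,"rx": 0,"ry": 0,"rz": -0.04,"gripper": 1},
])

```text
clock: 5.75
position: [0.4924, -0.0163, 0.2433]
eef_rot: [0.693, 0.143, 0.692, -0.143]
contact_force: [-2.1, -4.5, 8.7]
opening: 0.0319
```

```bash
python3 -c "
from h import *
st()"
```

```text
t 5.75 pos [ 0.4924 -0.0163  0.2433] yaw -23.28 tilt [ 0.0007 -0.0007] F [-2.11 -4.48  8.71] T [-0.802  0.409  0.026] open 0.0319 j6 0.25
```

play_rows([
  {"dx": 0,"dy": 0,"dz": 0,"rx": 0,"ry": 0,"rz": -0.04,"gripper": 1},
])

```text
clock: 5.85
position: [0.4924, -0.0163, 0.2433]
eef_rot: [0.69, 0.156, 0.689, -0.157]
contact_force: [-1.9, -3.8, 9.7]
opening: 0.0317
```

```bash
python3 -c "
from h import *
st()"
```

```text
t 5.85 pos [ 0.4924 -0.0163  0.2433] yaw -25.58 tilt [ 0.0008 -0.0007] F [-1.91 -3.8   9.7 ] T [-0.842  0.389  0.056] open 0.0317 j6 0.29
```

play_rows([
  {"dx": 0,"dy": 0,"dz": 0,"rx": 0,"ry": 0,"rz": -0.04,"gripper": 1},
])

```text
clock: 5.95
position: [0.4924, -0.0162, 0.2433]
eef_rot: [0.687, 0.17, 0.686, -0.17]
contact_force: [-2.5, -4.7, 10.1]
opening: 0.0321
```

```bash
python3 -c "
from h import *
st();c=cap('top','t2.png');s=cap('side','s2.png')
a=cv2.resize(s['img'][215:285,255:345],None,fx=7,fy=7,interpolation=cv2.INTER_CUBIC);cv2.imwrite('pics/s2z.png',a[:,:,::-1])"
```

```text
t 5.95 pos [ 0.4924 -0.0162  0.2433] yaw -27.87 tilt [ 0.0007 -0.0006] F [-2.49 -4.65 10.13] T [-0.806  0.461  0.052] open 0.0321 j6 0.33
```

View pics/s2z.png

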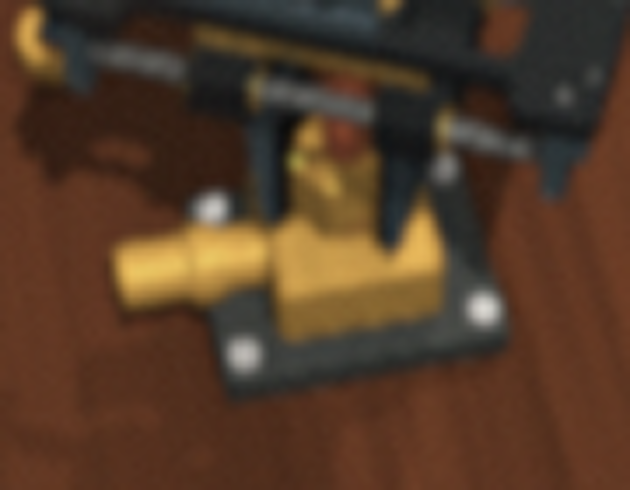

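Side view: fingers on the nut either side of the tube, clear of it. Turned 55.7° so far with no jump in torque.

play_rows([
  {"dx": 0,"dy": 0,"dz": 0,"rx": 0,"ry": 0,"rz": -0.04,"gripper": 1},
])

```text
clock: 6.15
position: [0.4923, -0.0162, 0.2433]
eef_rot: [0.683, 0.183, 0.683, -0.184]
contact_force: [-2.3, -3.4, 10.1]
opening: 0.032
```

```bash
python3 -c "
from h import *
st()"
```

```text
t 6.15 pos [ 0.4923 -0.0162  0.2433] yaw -30.08 tilt [ 0.0006 -0.0006] F [-2.29 -3.43 10.08] T [-0.77   0.457  0.027] open 0.0320 j6 0.37
```

play_rows([
  {"dx": 0,"dy": 0,"dz": 0,"rx": 0,"ry": 0,"rz": -0.04,"gripper": 1},
])

```text
clock: 6.25
position: [0.4923, -0.0162, 0.2433]
eef_rot: [0.679, 0.197, 0.679, -0.198]
contact_force: [-2.1, -4.3, 10.5]
opening: 0.0319
```

```bash
python3 -c "
from h import *
st()"
```

```text
t 6.25 pos [ 0.4923 -0.0162  0.2433] yaw -32.45 tilt [ 0.0005 -0.0006] F [-2.08 -4.25 10.46] T [-0.703  0.492  0.023] open 0.0319 j6 0.41
```

play_rows([
  {"dx": 0,"dy": 0,"dz": 0,"rx": 0,"ry": 0,"rz": -0.04,"gripper": 1},
])

```text
clock: 6.35
position: [0.4923, -0.0162, 0.2433]
eef_rot: [0.675, 0.211, 0.675, -0.211]
contact_force: [-2.9, -2.9, 11.1]
opening: 0.0322
```

```bash
python3 -c "
from h import *
st()"
```

```text
t 6.35 pos [ 0.4923 -0.0162  0.2433] yaw -34.74 tilt [ 0.0005 -0.0006] F [-2.91 -2.94 11.14] T [-0.648  0.459  0.044] open 0.0322 j6 0.45
```

play_rows([
  {"dx": 0,"dy": 0,"dz": 0,"rx": 0,"ry": 0,"rz": -0.04,"gripper": 1},
])

```text
clock: 6.45
position: [0.4923, -0.0162, 0.2433]
eef_rot: [0.671, 0.224, 0.67, -0.225]
contact_force: [-2.7, -3.7, 10.4]
opening: 0.0316
```

```bash
python3 -c "
from h import *
st()"
```

```text
t 6.45 pos [ 0.4923 -0.0162  0.2433] yaw -37.04 tilt [ 0.0005 -0.0006] F [-2.67 -3.65 10.41] T [-0.702  0.532  0.033] open 0.0316 j6 0.49
```

play_rows([
  {"dx": 0,"dy": 0,"dz": 0,"rx": 0,"ry": 0,"rz": -0.04,"gripper": 1},
])

```text
clock: 6.55
position: [0.4923, -0.0162, 0.2433]
eef_rot: [0.666, 0.238, 0.666, -0.238]
contact_force: [-3.5, -3.5, 10.4]
opening: 0.0319
```

```bash
python3 -c "
from h import *
st()"
```

```text
t 6.55 pos [ 0.4923 -0.0162  0.2433] yaw -39.33 tilt [ 0.0005 -0.0006] F [-3.49 -3.5  10.39] T [-0.632  0.515  0.021] open 0.0319 j6 0.53
```

play_rows([
  {"dx": 0,"dy": 0,"dz": 0,"rx": 0,"ry": 0,"rz": -0.04,"gripper": 1},
])

```text
clock: 6.65
position: [0.4923, -0.0162, 0.2433]
eef_rot: [0.661, 0.251, 0.661, -0.251]
contact_force: [-2.6, -3.4, 10.7]
opening: 0.0321
```

```bash
python3 -c "
from h import *
st()"
```

```text
t 6.65 pos [ 0.4923 -0.0162  0.2433] yaw -41.62 tilt [ 0.0005 -0.0005] F [-2.56 -3.37 10.72] T [-0.611  0.528  0.038] open 0.0321 j6 0.57
```

play_rows([
  {"dx": 0,"dy": 0,"dz": 0,"rx": 0,"ry": 0,"rz": -0.04,"gripper": 1},
])

```text
clock: 6.75
position: [0.4922, -0.0162, 0.2433]
eef_rot: [0.656, 0.264, 0.656, -0.265]
contact_force: [-3.1, -2.8, 10.9]
opening: 0.0316
```

```bash
python3 -c "
from h import *
st()"
```

```text
t 6.75 pos [ 0.4922 -0.0162  0.2433] yaw -43.91 tilt [ 0.0004 -0.0005] F [-3.11 -2.8  10.87] T [-0.579  0.594  0.038] open 0.0316 j6 0.61
```

play_rows([
  {"dx": 0,"dy": 0,"dz": 0,"rx": 0,"ry": 0,"rz": -0.04,"gripper": 1},
])

```text
clock: 6.85
position: [0.4923, -0.0162, 0.2433]
eef_rot: [0.651, 0.277, 0.65, -0.278]
contact_force: [-2.7, -4.1, 11.5]
opening: 0.0317
```

```bash
python3 -c "
from h import *
st()"
```

```text
t 6.85 pos [ 0.4923 -0.0162  0.2433] yaw -46.21 tilt [ 0.0005 -0.0005] F [-2.68 -4.09 11.53] T [-0.572  0.538  0.05 ] open 0.0317 j6 0.65
```

play_rows([
  {"dx": 0,"dy": 0,"dz": 0,"rx": 0,"ry": 0,"rz": -0.04,"gripper": 1},
])

```text
clock: 6.95
position: [0.4922, -0.0161, 0.2433]
eef_rot: [0.645, 0.29, 0.645, -0.29]
contact_force: [-2.4, -1.1, 10.6]
opening: 0.0319
```

```bash
python3 -c "
from h import *
st()"
```

```text
t 6.95 pos [ 0.4922 -0.0161  0.2433] yaw -48.50 tilt [ 0.0004 -0.0004] F [-2.41 -1.06 10.55] T [-0.314  0.243  0.196] open 0.0319 j6 0.69
```

play_rows([
  {"dx": 0,"dy": 0,"dz": 0,"rx": 0,"ry": 0,"rz": -0.02,"gripper": 1},
])

```text
clock: 7.05
position: [0.4923, -0.0161, 0.2432]
eef_rot: [0.642, 0.297, 0.642, -0.297]
contact_force: [-3.1, -2.9, 8.5]
opening: 0.0319
```

```bash
python3 -c "
from h import *
st()"
```

```text
t 7.05 pos [ 0.4923 -0.0161  0.2432] yaw -49.63 tilt [ 0.0004 -0.0004] F [-3.08 -2.87  8.53] T [-0.423  0.187  0.409] open 0.0319 j6 0.71
```

play_rows([
  {"dx": 0,"dy": 0,"dz": 0,"rx": 0,"ry": 0,"rz": 0.02,"gripper": 0.5},
  {"dx": 0,"dy": 0,"dz": 0,"rx": 0,"ry": 0,"rz": 0.02,"gripper": 0.3},
  {"dx": 0,"dy": 0,"dz": 0.0,"rx": 0,"ry": 0,"rz": 0.02,"gripper": 0.3},
  {"dx": 0,"dy": 0,"dz": 0.03,"rx": 0,"ry": 0,"rz": 0.02,"gripper": 0.3},
  {"dx": 0,"dy": 0,"dz": 0.07,"rx": 0,"ry": 0,"rz": 0.02,"gripper": 0.1},
  {"dx": -0.01,"dy": -0.01,"dz": 0.11,"rx": 0,"ry": 0,"rz": 0.02,"gripper": 0.0},
  {"dx": -0.02,"dy": -0.02,"dz": 0.12,"rx": 0,"ry": 0,"rz": 0.02,"gripper": 0.0},
])

```text
clock: 7.75
position: [0.4727, -0.0362, 0.3661]
eef_rot: [0.647, 0.29, 0.643, -0.289]
contact_force: [0.3, -0.1, -0.0]
opening: 0.0851
```

```bash
cat > nutz.py <<'E'
from h import *
import sys
c=cap('wrist',sys.argv[1]+'.png');st()
p=proj(c,[.4915,-.0167,.08])[0];x0=int(p[0])-50;y0=int(p[1])-42;x0=max(0,x0);y0=max(0,y0)
a=cv2.resize(c['img'][y0:y0+84,x0:x0+110],None,fx=7,fy=7,interpolation=cv2.INTER_CUBIC)
cv2.imwrite('pics/%sz.png'%sys.argv[1],a[:,:,::-1]);print(x0,y0)
import pickle;pickle.dump((c,x0,y0),open(sys.argv[1]+'.pkl','wb'))
E
python3 nutz.py w3
```

```text
t 7.80 pos [ 0.4712 -0.0372  0.3657] yaw -48.39 tilt [ 0.0037 -0.0013] F [ 0.11 -0.26  0.96] T [-0.053 -0.022  0.03 ] open 0.0889 j6 0.64
260 125
```

View pics/w3z.png

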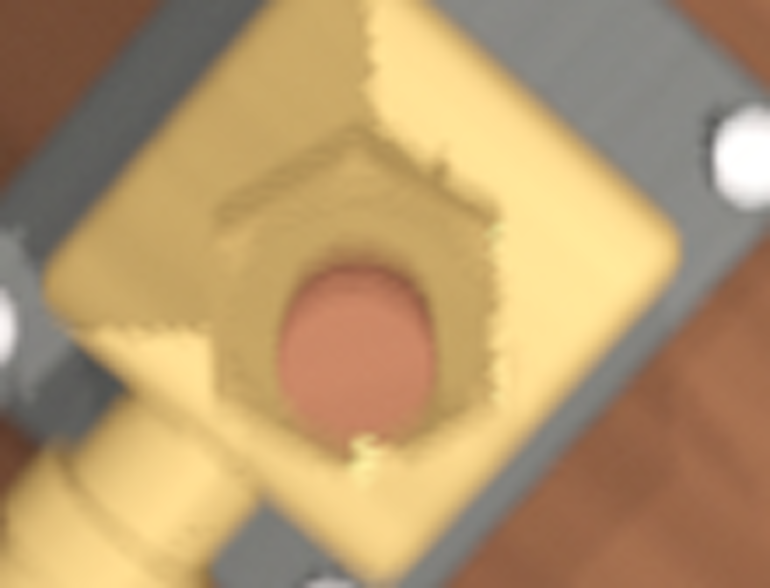

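```bash
cat > ang.py <<'E'
from h import *
import pickle,sys
def ang(name,pts,z=.079):
    c,x0,y0=pickle.load(open(name+'.pkl','rb'))
    W=np.array([onz(c,(x0+(u+.5)/7-.5,y0+(v+.5)/7-.5),z)[:2] for u,v in pts])
    ctr=W.mean(0) if len(pts)==6 else np.array([.4915,-.0167])
    print('ctr',ctr)
    for w in W:
        d=w-ctr;print(w.round(4),np.linalg.norm(d).round(4),(np.degrees(np.arctan2(d[1],d[0]))%60).round(2))
E
python3 -c "
from ang import *
ang('w3',[(353,130),(497,220),(492,400),(357,468),(217,385),(217,215)])"
```

```text
ctr [ 0.4911525  -0.01726734]
[ 0.5049 -0.0048] 0.0186 42.27
[ 0.508  -0.0225] 0.0176 42.56
[ 0.4931 -0.0353] 0.0181 36.31
[ 0.4778 -0.0293] 0.018 41.93
[ 0.4746 -0.0119] 0.0174 41.89
[4.886e-01 1.000e-04] 0.0176 38.49
```

play_rows([
  {"dx": 0.01,"dy": 0.03,"dz": 0,"rx": 0,"ry": 0,"rz": 0.15,"gripper": 0},
  {"dx": 0.11,"dy": 0.29,"dz": 0,"rx": 0,"ry": 0,"rz": 0.3,"gripper": 0},
  {"dx": 0.11,"dy": 0.29,"dz": 0,"rx": 0,"ry": 0,"rz": 0.45,"gripper": 0},
  {"dx": 0.11,"dy": 0.29,"dz": 0,"rx": 0,"ry": 0,"rz": 0.6,"gripper": 0},
  {"dx": 0.11,"dy": 0.29,"dz": 0,"rx": 0,"ry": 0,"rz": 0.75,"gripper": 0},
  {"dx": 0.11,"dy": 0.29,"dz": 0,"rx": 0,"ry": 0,"rz": 0.9,"gripper": 0},
  {"dx": 0.11,"dy": 0.29,"dz": 0,"rx": 0,"ry": 0,"rz": 1.05,"gripper": 0},
  {"dx": 0.11,"dy": 0.29,"dz": 0,"rx": 0,"ry": 0,"rz": 1.2,"gripper": 0},
  {"dx": 0.11,"dy": 0.29,"dz": 0,"rx": 0,"ry": 0,"rz": 1.35,"gripper": 0},
  {"dx": 0.11,"dy": 0.29,"dz": 0,"rx": 0,"ry": 0,"rz": 1.5,"gripper": 0},
  {"dx": 0.11,"dy": 0.29,"dz": 0,"rx": 0,"ry": 0,"rz": 1.65,"gripper": 0},
  {"dx": 0.11,"dy": 0.29,"dz": 0,"rx": 0,"ry": 0,"rz": 1.8,"gripper": 0},
])

```text
clock: 9.0
position: [0.5821, 0.254, 0.361]
eef_rot: [0.626, -0.327, 0.628, 0.327]
contact_force: [-0.2, 0.6, 0.2]
opening: 0.091
```

play_rows([
  {"dx": 0,"dy": 0,"dz": -0.03,"rx": 0,"ry": 0,"rz": 0.15,"gripper": 0},
  {"dx": 0,"dy": 0,"dz": -0.03,"rx": 0,"ry": 0,"rz": 0.3,"gripper": 0},
  {"dx": 0,"dy": 0,"dz": -0.03,"rx": 0,"ry": 0,"rz": 0.3,"gripper": 0},
  {"dx": 0,"dy": 0,"dz": -0.03,"rx": 0,"ry": 0,"rz": 0.3,"gripper": 0},
  {"dx": 0,"dy": 0,"dz": -0.03,"rx": 0,"ry": 0,"rz": 0.3,"gripper": 0},
])

```text
clock: 9.5
position: [0.5824, 0.254, 0.3328]
eef_rot: [0.573, -0.414, 0.573, 0.414]
contact_force: [0.3, -0.1, -0.9]
opening: 0.0915
```

```bash
python3 -c "
from h import *
st();c=cap('wrist','w4.png');import pickle;pickle.dump(c,open('w4.pkl','wb'))"
```

```text
t 9.50 pos [0.5824 0.254  0.3328] yaw 71.68 tilt [0.0004 0.0001] F [ 0.34 -0.1  -0.95] T [ 0.073 -0.174  0.007] open 0.0915 j6 -0.93
```

View pics/w4.png

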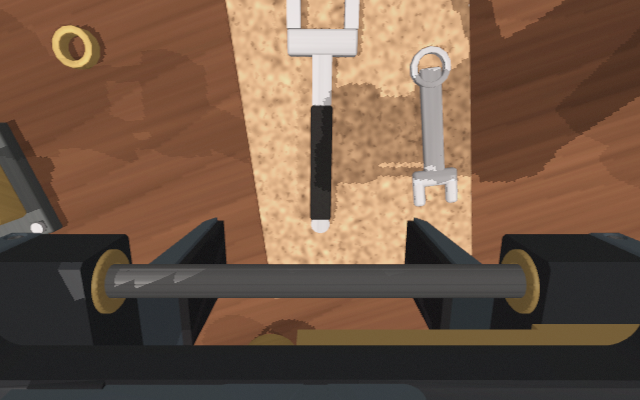

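```bash
python3 -c "
from h import *
import pickle
c=pickle.load(open('w4.pkl','rb'))
g=cv2.cvtColor(c['img'],cv2.COLOR_RGB2GRAY)
k=np.zeros(g.shape,bool);k[95:221,300:340]=g[95:221,300:340]<60
ys,xs=np.nonzero(k);print(len(xs),xs.min(),xs.max(),ys.min(),ys.max())
L=[];
for y in (115,140,165,190,210):
    r=np.nonzero(k[y])[0];print(y,r.min(),r.max());a=onz(c,(r.min()-.5,y),.02);b=onz(c,(r.max()+.5,y),.02);L.append((a+b)/2);print(np.linalg.norm(a-b))
L=np.array(L);print(L);d=L[0]-L[-1];print('yaw',np.degrees(np.arctan2(d[1],d[0])))
A=onz(c,(321,ys.min()-.5),.02);B=onz(c,(320,ys.max()+.5),.02);print(A,B,np.linalg.norm(A-B),(A+B)/2)
"
```

```text
2294 311 331 106 218
115 311 331
0.01669173105666709
140 311 331
0.016975478768498673
165 311 330
0.016446784023887977
190 311 330
0.016736209705230706
210 311 329
0.016126509613059052
[[0.52036055 0.2777385  0.02      ]
 [0.53903099 0.27163452 0.02      ]
 [0.55821792 0.26492913 0.02      ]
 [0.57821175 0.25838488 0.02      ]
 [0.59458739 0.25257842 0.02      ]]
yaw 161.27528929790526
[0.51342854 0.28000523 0.02      ] [0.60174667 0.25023276 0.02      ] 0.09320135507916677 [0.5575876  0.26511899 0.02      ]
```

play_rows([
  {"dx": -0.0125,"dy": 0.0055,"dz": -0.03,"rx": 0,"ry": 0,"rz": -0.006,"gripper": 0.45},
  {"dx": -0.025,"dy": 0.011,"dz": -0.06,"rx": 0,"ry": 0,"rz": -0.006,"gripper": 0.45},
  {"dx": -0.025,"dy": 0.011,"dz": -0.09,"rx": 0,"ry": 0,"rz": -0.006,"gripper": 0.45},
  {"dx": -0.025,"dy": 0.011,"dz": -0.11,"rx": 0,"ry": 0,"rz": -0.006,"gripper": 0.45},
  {"dx": -0.025,"dy": 0.011,"dz": -0.11,"rx": 0,"ry": 0,"rz": -0.006,"gripper": 0.45},
  {"dx": -0.025,"dy": 0.011,"dz": -0.11,"rx": 0,"ry": 0,"rz": -0.006,"gripper": 0.45},
])

```text
clock: 10.15
position: [0.5576, 0.2651, 0.2233]
eef_rot: [0.574, -0.413, 0.574, 0.413]
contact_force: [0.2, 0.6, 0.4]
opening: 0.0508
```

```bash
python3 -c "
from h import *
st();c=cap('wrist','w5.png')"
```

```text
t 10.15 pos [0.5576 0.2651 0.2233] yaw 71.50 tilt [0.0003 0.0001] F [0.22 0.65 0.43] T [ 0.067 -0.183  0.021] open 0.0508 j6 -0.90
```

View pics/w5.png

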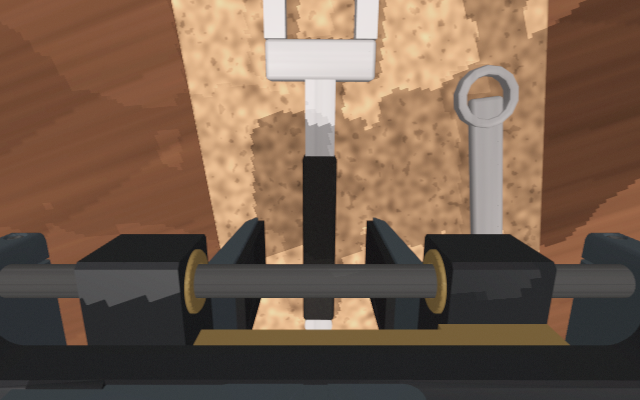

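play_rows([
  {"dx": 0,"dy": 0,"dz": -0.015,"rx": 0,"ry": 0,"rz": -0.003,"gripper": 0.45},
  {"dx": 0,"dy": 0,"dz": -0.025,"rx": 0,"ry": 0,"rz": -0.003,"gripper": 0.45},
  {"dx": 0,"dy": 0,"dz": -0.025,"rx": 0,"ry": 0,"rz": -0.003,"gripper": 0.45},
  {"dx": 0,"dy": 0,"dz": -0.025,"rx": 0,"ry": 0,"rz": -0.003,"gripper": 1},
  {"dx": 0,"dy": 0,"dz": -0.025,"rx": 0,"ry": 0,"rz": -0.003,"gripper": 1},
  {"dx": 0,"dy": 0,"dz": -0.025,"rx": 0,"ry": 0,"rz": -0.003,"gripper": 1},
  {"dx": 0,"dy": 0,"dz": -0.025,"rx": 0,"ry": 0,"rz": -0.003,"gripper": 1},
  {"dx": 0,"dy": 0,"dz": -0.025,"rx": 0,"ry": 0,"rz": -0.003,"gripper": 1},
], grip_force=55)

```text
clock: 11.0
position: [0.5574, 0.2651, 0.198]
eef_rot: [0.575, -0.413, 0.574, 0.413]
contact_force: [0.1, 1.0, 2.2]
opening: 0.0174
```

```bash
python3 -c "
from h import *
st()"
```

```text
t 11.00 pos [0.5574 0.2651 0.198 ] yaw 71.39 tilt [0.0006 0.0003] F [0.11 0.97 2.16] T [ 0.201 -0.1    0.037] open 0.0174 j6 -0.90
```

play_rows([
  {"dx": 0,"dy": 0,"dz": 0.02,"rx": 0,"ry": 0,"rz": 0,"gripper": 1},
  {"dx": 0,"dy": 0,"dz": 0.05,"rx": 0,"ry": 0,"rz": 0,"gripper": 1},
  {"dx": 0,"dy": 0,"dz": 0.09,"rx": 0,"ry": 0,"rz": 0,"gripper": 1},
  {"dx": 0,"dy": 0,"dz": 0.12,"rx": 0,"ry": 0,"rz": 0,"gripper": 1},
  {"dx": 0,"dy": 0,"dz": 0.12,"rx": 0,"ry": 0,"rz": 0,"gripper": 1},
])

```text
clock: 11.5
position: [0.5582, 0.2654, 0.3219]
eef_rot: [0.576, -0.413, 0.572, 0.412]
contact_force: [-0.2, 0.3, -2.6]
opening: 0.0176
```

```bash
python3 -c "
from h import *
st();c=cap('wrist','w6.png');cap('side','s6.png')"
```

```text
t 11.50 pos [0.5582 0.2654 0.3219] yaw 71.39 tilt [0.0062 0.0022] F [-0.24  0.34 -2.62] T [ 0.032 -0.202  0.001] open 0.0176 j6 -0.90
```

View pics/w6.png

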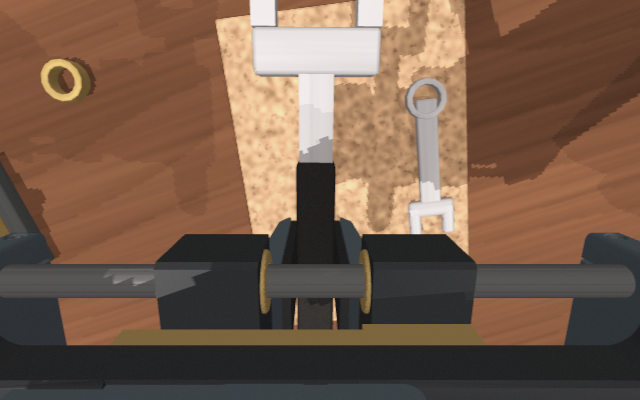

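View pics/s6.png

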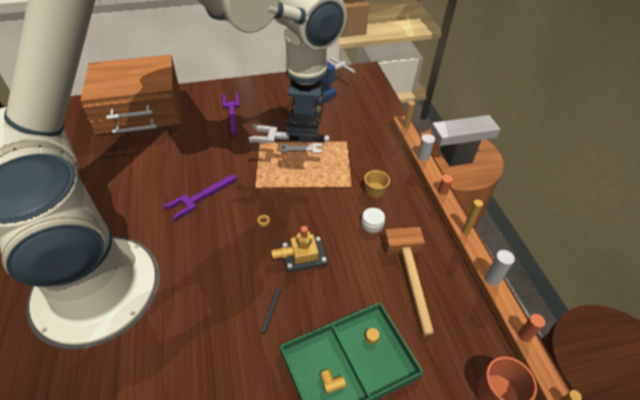

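```bash
python3 -c "
from h import *
c=cap('wrist');s=arm.state();p=s['position'];st()
d=np.array([np.cos(np.radians(161.4)),np.sin(np.radians(161.4)),0]);n=np.array([-d[1],d[0],0])
g=np.array([p[0],p[1],p[2]-.186])
print(proj(c,[g+d*.0475+[0,0,.008],g+.104*d+[0,0,.006],g+.104*d+n*.027+[0,0,.006],g+.104*d-n*.027+[0,0,.006]]))
for dz in(-.01,.01):print(dz,proj(c,[g+.104*d+n*.027+[0,0,.006+dz],g+.104*d-n*.027+[0,0,.006+dz]]))
"
```

```text
t 11.65 pos [0.5569 0.2649 0.317 ] yaw 71.39 tilt [-0.001  -0.0004] F [-1.13  0.68 -3.16] T [ 0.059 -0.277  0.024] open 0.0176 j6 -0.90
[[318.05404337 161.33241802]
 [318.23733432  23.71046624]
 [252.60612905  23.77135515]
 [383.90647227  23.64954214]]
-0.01 [[256.49902622  29.15201857]
 [379.67668429  29.04066069]]
0.01 [[248.16374506  17.63120504]
 [388.73366902  17.49699027]]
```

play_rows([
  {"dx": 0.12,"dy": -0.342,"dz": 0.01,"rx": 0,"ry": 0,"rz": 0.01,"gripper": 1},
  {"dx": 0.12,"dy": -0.342,"dz": 0.01,"rx": 0,"ry": 0,"rz": 0.01,"gripper": 1},
  {"dx": 0.12,"dy": -0.342,"dz": 0.01,"rx": 0,"ry": 0,"rz": 0.01,"gripper": 1},
  {"dx": 0.12,"dy": -0.342,"dz": 0.01,"rx": 0,"ry": 0,"rz": 0.01,"gripper": 1},
  {"dx": 0.12,"dy": -0.342,"dz": 0.01,"rx": 0,"ry": 0,"rz": 0.01,"gripper": 1},
  {"dx": 0.12,"dy": -0.342,"dz": 0.01,"rx": 0,"ry": 0,"rz": 0.01,"gripper": 1},
  {"dx": 0.12,"dy": -0.342,"dz": 0.01,"rx": 0,"ry": 0,"rz": 0.01,"gripper": 1},
  {"dx": 0.12,"dy": -0.342,"dz": 0.01,"rx": 0,"ry": 0,"rz": 0.01,"gripper": 1},
  {"dx": 0.12,"dy": -0.342,"dz": 0.0,"rx": 0,"ry": 0,"rz": 0.01,"gripper": 1},
  {"dx": 0.12,"dy": -0.342,"dz": 0.0,"rx": 0,"ry": 0,"rz": 0.01,"gripper": 1},
  {"dx": 0.12,"dy": -0.342,"dz": 0.0,"rx": 0,"ry": 0,"rz": 0.01,"gripper": 1},
])

```text
clock: 12.75
position: [0.6767, -0.0755, 0.3165]
eef_rot: [0.571, -0.415, 0.572, 0.417]
contact_force: [0.6, 0.2, -2.0]
opening: 0.0174
```

```bash
python3 -c "
from h import *
st();c=cap('wrist','w7.png')"
```

```text
t 12.75 pos [ 0.6767 -0.0755  0.3165] yaw 72.04 tilt [-0.0025  0.0008] F [ 0.59  0.24 -2.02] T [ 0.057 -0.209 -0.004] open 0.0174 j6 -1.46
```

View pics/w7.png

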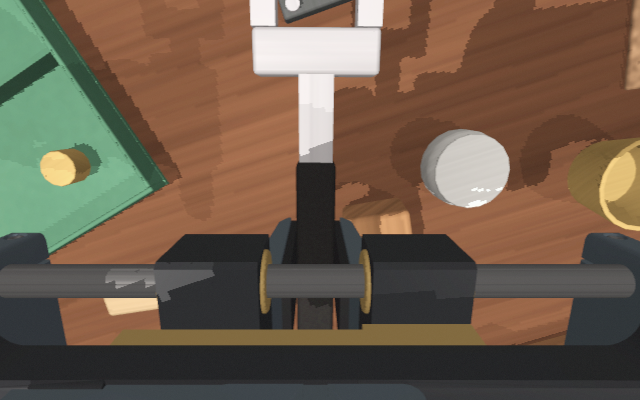

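play_rows([
  {"dx": 0,"dy": -0.001,"dz": -0.03,"rx": 0,"ry": 0,"rz": 0,"gripper": 1},
  {"dx": 0,"dy": -0.001,"dz": -0.05,"rx": 0,"ry": 0,"rz": 0,"gripper": 1},
  {"dx": 0,"dy": -0.001,"dz": -0.06,"rx": 0,"ry": 0,"rz": 0,"gripper": 1},
  {"dx": 0,"dy": -0.001,"dz": -0.06,"rx": 0,"ry": 0,"rz": 0,"gripper": 1},
  {"dx": 0,"dy": -0.001,"dz": -0.06,"rx": 0,"ry": 0,"rz": 0,"gripper": 1},
])

```text
clock: 13.3
position: [0.6776, -0.0776, 0.2586]
eef_rot: [0.572, -0.416, 0.572, 0.415]
contact_force: [0.7, -0.3, -1.9]
opening: 0.0173
```

```bash
python3 -c "
from h import *
st();s=cap('side');t=cap('top')
import pickle;pickle.dump((s,t),open('c8.pkl','wb'))
a=cv2.resize(s['img'][205:285,270:390],None,fx=6.5,fy=6.5,interpolation=cv2.INTER_CUBIC);cv2.imwrite('pics/s8z.png',a[:,:,::-1])
a=cv2.resize(t['img'][130:230,320:440],None,fx=6,fy=6,interpolation=cv2.INTER_CUBIC);cv2.imwrite('pics/t8z.png',a[:,:,::-1])"
```

```text
t 13.30 pos [ 0.6776 -0.0776  0.2586] yaw 72.00 tilt [ 0.0009 -0.0002] F [ 0.72 -0.26 -1.91] T [ 0.008 -0.237 -0.01 ] open 0.0173 j6 -1.46
```

View pics/s8z.png

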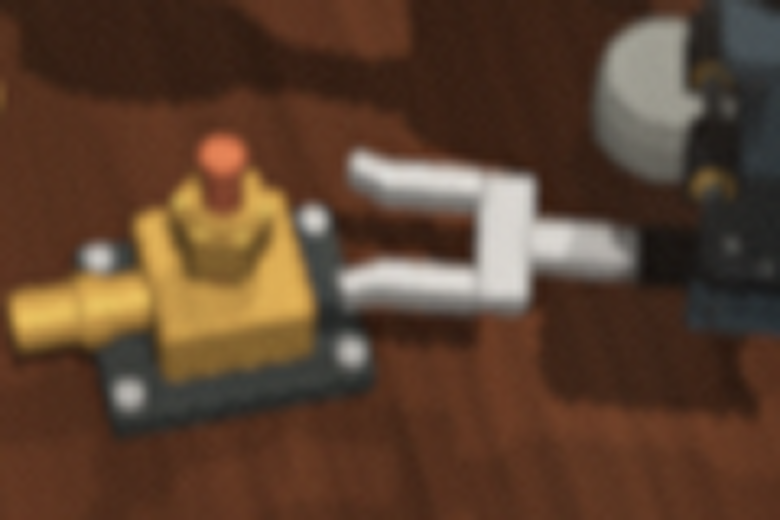

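View pics/t8z.png

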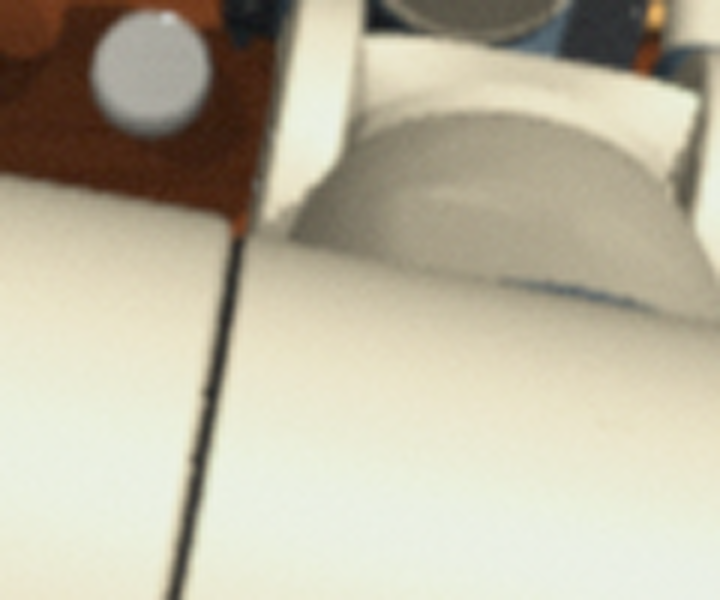

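```bash
python3 -c "
from h import *
import pickle
s,t=pickle.load(open('c8.pkl','rb'))
p=np.array([.6776,-.0776,.2586])
d=np.array([np.cos(np.radians(162)),np.sin(np.radians(162)),0]);n=np.array([-d[1],d[0],0])
J=p+.125*d;J[2]=p[2]-.186
print('jaw',J)
Z=lambda P:((proj(s,P)-[270,205]+.5)*6.5).round(0)
for dz in(-.006,0,.006):
  print(dz,Z([J+d*.026+n*.032+[0,0,dz],J+d*.026-n*.032+[0,0,dz],J-d*.021+n*.027+[0,0,dz],J-d*.021-n*.027+[0,0,dz],J-d*.045+n*.027+[0,0,dz],J-d*.045-n*.027+[0,0,dz]]).tolist())
print(Z([[.4915,-.0167,.11],[.4915,-.0167,.08],[.4915,-.0167,.069]]))
"
```

```text
jaw [ 0.55871794 -0.03897288  0.0726    ]
-0.006 [[340.0, 315.0], [354.0, 171.0], [473.0, 314.0], [481.0, 192.0], [541.0, 320.0], [546.0, 198.0]]
0 [[341.0, 305.0], [354.0, 161.0], [474.0, 305.0], [482.0, 182.0], [542.0, 310.0], [547.0, 188.0]]
0.006 [[341.0, 295.0], [355.0, 151.0], [475.0, 295.0], [483.0, 173.0], [544.0, 300.0], [549.0, 178.0]]
[[224. 157.]
 [224. 208.]
 [224. 226.]]
```

play_rows([
  {"dx": -0.008,"dy": 0.0026,"dz": -0.003,"rx": 0,"ry": 0,"rz": 0,"gripper": 1},
  {"dx": -0.016,"dy": 0.0053,"dz": -0.003,"rx": 0,"ry": 0,"rz": 0,"gripper": 1},
  {"dx": -0.022,"dy": 0.0073,"dz": -0.003,"rx": 0,"ry": 0,"rz": 0,"gripper": 1},
  {"dx": -0.026,"dy": 0.0086,"dz": -0.003,"rx": 0,"ry": 0,"rz": 0,"gripper": 1},
  {"dx": -0.026,"dy": 0.0086,"dz": -0.003,"rx": 0,"ry": 0,"rz": 0,"gripper": 1},
  {"dx": -0.026,"dy": 0.0086,"dz": -0.003,"rx": 0,"ry": 0,"rz": 0,"gripper": 1},
])

```text
clock: 14.0
position: [0.6514, -0.0694, 0.2549]
eef_rot: [0.572, -0.416, 0.572, 0.415]
contact_force: [-1.1, 0.1, -2.9]
opening: 0.0177
```

```bash
cat > sz.py <<'E'
from h import *
import sys
st();s=cap('side')
a=cv2.resize(s['img'][205:285,270:390],None,fx=6.5,fy=6.5,interpolation=cv2.INTER_CUBIC);cv2.imwrite('pics/%s.png'%sys.argv[1],a[:,:,::-1])
E
python3 sz.py s9z
```

```text
t 14.00 pos [ 0.6514 -0.0694  0.2549] yaw 71.96 tilt [ 0.0004 -0.0001] F [-1.07  0.08 -2.87] T [ 0.127 -0.277 -0.011] open 0.0177 j6 -1.45
```

View pics/s9z.png

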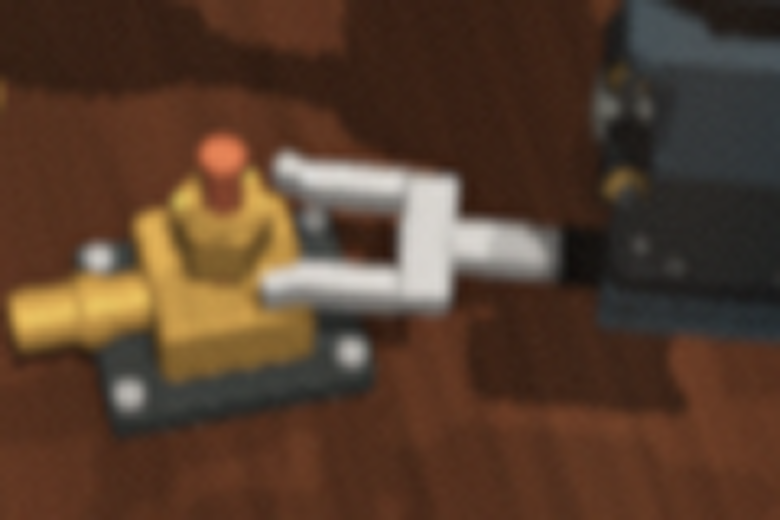

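play_rows([
  {"dx": -0.005,"dy": 0.0018,"dz": 0,"rx": 0,"ry": 0,"rz": 0,"gripper": 1},
  {"dx": -0.01,"dy": 0.0036,"dz": 0,"rx": 0,"ry": 0,"rz": 0,"gripper": 1},
  {"dx": -0.014,"dy": 0.005,"dz": 0,"rx": 0,"ry": 0,"rz": 0,"gripper": 1},
])

```text
clock: 14.35
position: [0.6367, -0.0642, 0.2546]
eef_rot: [0.572, -0.415, 0.572, 0.416]
contact_force: [0.2, 0.3, -3.0]
opening: 0.0177
```

play_rows([
  {"dx": -0.004,"dy": 0.0014,"dz": 0,"rx": 0,"ry": 0,"rz": 0,"gripper": 1},
  {"dx": -0.008,"dy": 0.0027,"dz": 0,"rx": 0,"ry": 0,"rz": 0,"gripper": 1},
])

```text
clock: 14.55
position: [0.6289, -0.0615, 0.2547]
eef_rot: [0.572, -0.415, 0.572, 0.415]
contact_force: [-0.2, 0.5, -2.0]
opening: 0.0177
```

```bash
python3 sz.py s10z
```

```text
t 14.55 pos [ 0.6289 -0.0615  0.2547] yaw 71.96 tilt [-0. -0.] F [-0.24  0.52 -2.01] T [ 0.009 -0.225 -0.008] open 0.0177 j6 -1.45
```

View pics/s10z.png

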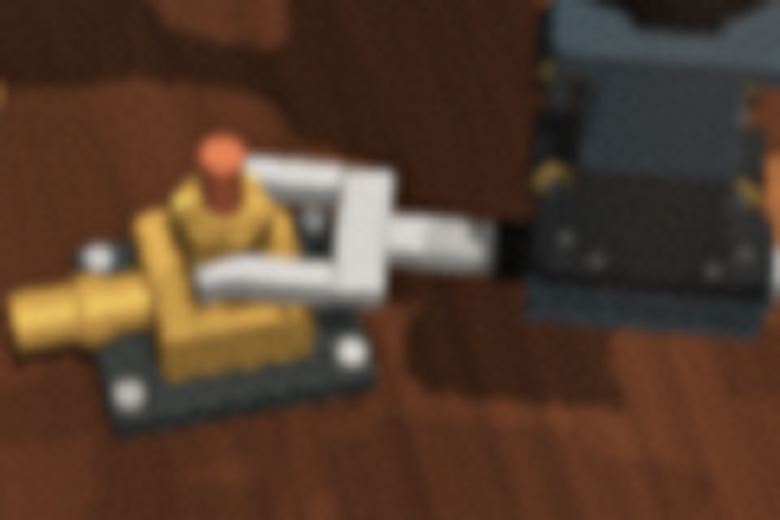

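play_rows([
  {"dx": -0.003,"dy": 0.001,"dz": 0,"rx": 0,"ry": 0,"rz": 0,"gripper": 1},
  {"dx": -0.006,"dy": 0.002,"dz": 0,"rx": 0,"ry": 0,"rz": 0,"gripper": 1},
])

```text
clock: 14.8
position: [0.6232, -0.0596, 0.2547]
eef_rot: [0.572, -0.415, 0.572, 0.415]
contact_force: [-0.0, 0.5, -2.9]
opening: 0.0176
```

```bash
python3 -c "
from h import *
st()"
```

```text
t 14.80 pos [ 0.6232 -0.0596  0.2547] yaw 71.96 tilt [ 0.0002 -0.    ] F [-0.05  0.52 -2.86] T [ 0.049 -0.178  0.01 ] open 0.0176 j6 -1.45
```

play_rows([
  {"dx": -0.003,"dy": 0.001,"dz": 0,"rx": 0,"ry": 0,"rz": 0,"gripper": 1},
  {"dx": -0.006,"dy": 0.002,"dz": 0,"rx": 0,"ry": 0,"rz": 0,"gripper": 1},
])

```text
clock: 15.0
position: [0.6171, -0.0576, 0.2547]
eef_rot: [0.572, -0.415, 0.572, 0.415]
contact_force: [-0.1, 0.0, -2.3]
opening: 0.0177
```

```bash
python3 sz.py s11z
```

```text
t 15.00 pos [ 0.6171 -0.0576  0.2547] yaw 71.96 tilt [-0.  0.] F [-0.12  0.04 -2.34] T [ 0.079 -0.197  0.003] open 0.0177 j6 -1.45
```

View pics/s11z.png

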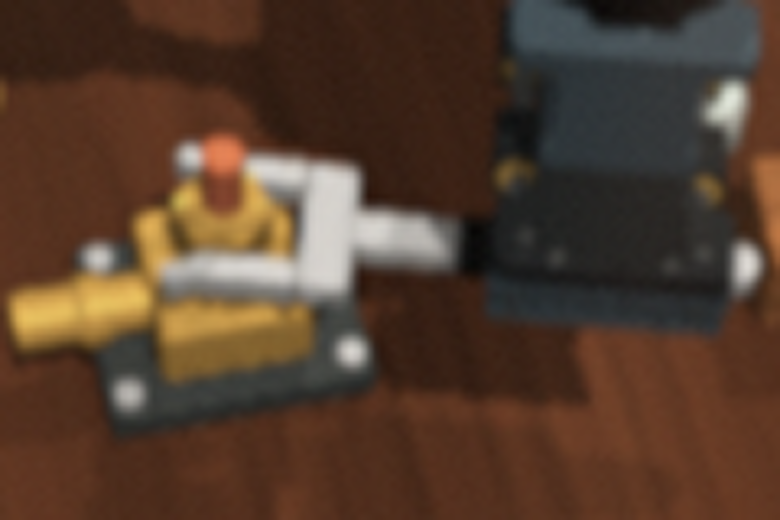

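play_rows([
  {"dx": -0.003,"dy": 0.001,"dz": 0,"rx": 0,"ry": 0,"rz": 0,"gripper": 1},
  {"dx": -0.006,"dy": 0.002,"dz": 0,"rx": 0,"ry": 0,"rz": 0,"gripper": 1},
  {"dx": -0.006,"dy": 0.002,"dz": 0,"rx": 0,"ry": 0,"rz": 0,"gripper": 1},
])

```text
clock: 15.35
position: [0.6109, -0.0555, 0.2547]
eef_rot: [0.572, -0.415, 0.572, 0.416]
contact_force: [-0.2, 0.3, -2.2]
opening: 0.0174
```

```bash
python3 sz.py s12z
python3 - <<'E'
# arc waypoints relative to start about axis
import numpy as np
A=np.array([.4917,-.0167]);
for a in range(0,116,4):
    th=np.radians(162-a);g=A-.125*np.array([np.cos(th),np.sin(th)])
    print(a,(g-(A-.125*np.array([np.cos(np.radians(162)),np.sin(np.radians(162))]))).round(4),g.round(4),round(-np.radians(a),4))
E
```

```text
t 15.35 pos [ 0.6109 -0.0555  0.2547] yaw 71.97 tilt [-0.0004  0.0001] F [-0.16  0.29 -2.23] T [ 0.038 -0.214  0.041] open 0.0174 j6 -1.44
0 [0. 0.] [ 0.6106 -0.0553] -0.0
4 [-0.003  -0.0082] [ 0.6076 -0.0635] -0.0698
8 [-0.0065 -0.0162] [ 0.604  -0.0715] -0.1396
12 [-0.0106 -0.0239] [ 0.6    -0.0792] -0.2094
16 [-0.0153 -0.0313] [ 0.5953 -0.0866] -0.2793
20 [-0.0204 -0.0383] [ 0.5902 -0.0937] -0.3491
24 [-0.026 -0.045] [ 0.5846 -0.1003] -0.4189
28 [-0.032  -0.0513] [ 0.5785 -0.1066] -0.4887
32 [-0.0385 -0.0571] [ 0.572  -0.1125] -0.5585
36 [-0.0454 -0.0625] [ 0.5652 -0.1178] -0.6283
40 [-0.0526 -0.0674] [ 0.5579 -0.1227] -0.6981
44 [-0.0602 -0.0717] [ 0.5504 -0.1271] -0.7679
48 [-0.068  -0.0756] [ 0.5425 -0.1309] -0.8378
52 [-0.0761 -0.0788] [ 0.5345 -0.1342] -0.9076
56 [-0.0844 -0.0815] [ 0.5262 -0.1369] -0.9774
60 [-0.0929 -0.0836] [ 0.5177 -0.139 ] -1.0472
64 [-0.1015 -0.0852] [ 0.5091 -0.1405] -1.117
68 [-0.1102 -0.0861] [ 0.5004 -0.1414] -1.1868
72 [-0.1189 -0.0864] [ 0.4917 -0.1417] -1.2566
76 [-0.1276 -0.0861] [ 0.483  -0.1414] -1.3265
80 [-0.1363 -0.0852] [ 0.4743 -0.1405] -1.3963
84 [-0.1449 -0.0836] [ 0.4657 -0.139 ] -1.4661
88 [-0.1533 -0.0815] [ 0.4572 -0.1369] -1.5359
92 [-0.1616 -0.0788] [ 0.4489 -0.1342] -1.6057
96 [-0.1697 -0.0756] [ 0.4409 -0.1309] -1.6755
100 [-0.1776 -0.0717] [ 0.433  -0.1271] -1.7453
104 [-0.1851 -0.0674] [ 0.4255 -0.1227] -1.8151
108 [-0.1924 -0.0625] [ 0.4182 -0.1178] -1.885
112 [-0.1992 -0.0571] [ 0.4114 -0.1125] -1.9548
```

View pics/s12z.png

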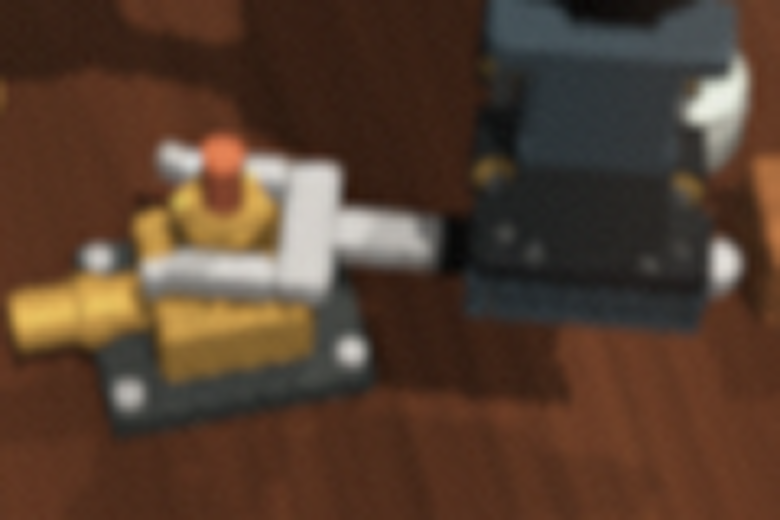

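play_rows([
  {"dx": -0.0014,"dy": -0.004,"dz": 0,"rx": 0,"ry": 0,"rz": -0.035,"gripper": 1},
  {"dx": -0.003,"dy": -0.0082,"dz": 0,"rx": 0,"ry": 0,"rz": -0.07,"gripper": 1},
  {"dx": -0.0047,"dy": -0.0122,"dz": 0,"rx": 0,"ry": 0,"rz": -0.105,"gripper": 1},
])

```text
clock: 15.7
position: [0.6064, -0.0683, 0.2547]
eef_rot: [0.594, -0.384, 0.594, 0.384]
contact_force: [0.1, 3.5, -2.8]
opening: 0.0175
```

```bash
cat >> h.py <<'E'
def sw():
    st();s=arm.state();p=s['position'];q=s['eef_rot'];M=Rn.from_quat([q[1],q[2],q[3],q[0]]).as_matrix()
    g=p[:2]-np.array([.4917,-.0167]);print('grip r %.4f arc %.2f  tang F %.2f rad F %.2f'%(np.hypot(*g),162-180-np.degrees(np.arctan2(g[1],g[0])), s['contact_force'][:2]@np.array([-g[1],g[0]])/np.hypot(*g), s['contact_force'][:2]@g/np.hypot(*g)))
E
python3 -c "
from h import *
sw()"
```

```text
t 15.70 pos [ 0.6064 -0.0683  0.2547] yaw 65.73 tilt [-0.0001  0.0003] F [ 0.07  3.47 -2.84] T [ 0.51  -0.169 -0.262] open 0.0175 j6 -1.36
grip r 0.1258 arc 6.20  tang F 3.20 rad F -1.36
```

play_rows([
  {"dx": -0.0018,"dy": -0.004,"dz": 0,"rx": 0,"ry": 0,"rz": -0.035,"gripper": 1},
  {"dx": -0.0038,"dy": -0.008,"dz": 0,"rx": 0,"ry": 0,"rz": -0.07,"gripper": 1},
])

```text
clock: 15.9
position: [0.6025, -0.0761, 0.2547]
eef_rot: [0.607, -0.363, 0.607, 0.363]
contact_force: [-0.0, 6.1, -2.2]
opening: 0.0175
```

```bash
python3 -c "
from h import *
sw()"
```

```text
t 15.90 pos [ 0.6025 -0.0761  0.2547] yaw 61.74 tilt [-0.0003  0.0005] F [-0.03  6.1  -2.2 ] T [ 0.989 -0.091 -0.269] open 0.0175 j6 -1.30
grip r 0.1258 arc 10.20  tang F 5.36 rad F -2.91
```

play_rows([
  {"dx": -0.0021,"dy": -0.0038,"dz": 0,"rx": 0,"ry": 0,"rz": -0.035,"gripper": 1},
  {"dx": -0.0043,"dy": -0.0076,"dz": 0,"rx": 0,"ry": 0,"rz": -0.07,"gripper": 1},
])

```text
clock: 16.1
position: [0.5982, -0.0836, 0.2547]
eef_rot: [0.619, -0.341, 0.619, 0.342]
contact_force: [0.0, 6.9, -2.9]
opening: 0.018
```

```bash
python3 -c "
from h import *
sw()"; python3 sz.py s13z
```

```text
t 16.10 pos [ 0.5982 -0.0836  0.2547] yaw 57.74 tilt [-0.0003  0.0007] F [ 0.04  6.94 -2.92] T [ 1.36  -0.241 -0.169] open 0.0180 j6 -1.25
grip r 0.1258 arc 14.12  tang F 5.90 rad F -3.66
t 16.10 pos [ 0.5982 -0.0836  0.2547] yaw 57.74 tilt [-0.0003  0.0007] F [ 0.04  6.94 -2.92] T [ 1.36  -0.241 -0.169] open 0.0180 j6 -1.25
```

View pics/s13z.png

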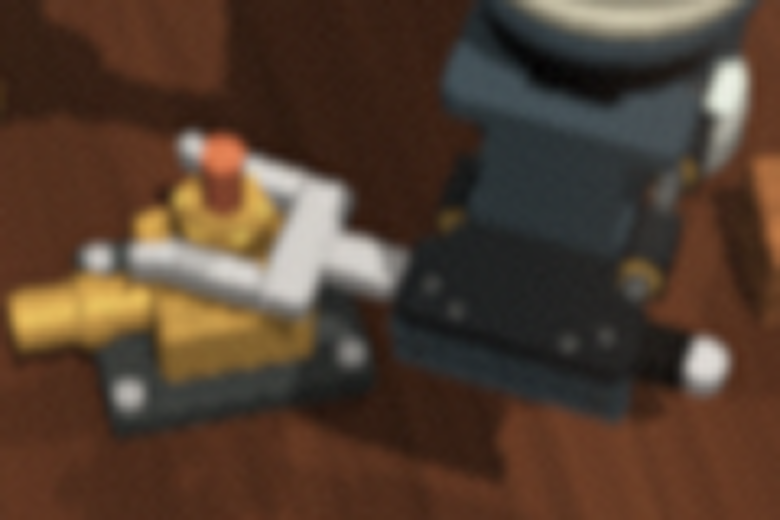

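play_rows([
  {"dx": -0.0024,"dy": -0.0036,"dz": 0,"rx": 0,"ry": 0,"rz": -0.035,"gripper": 1},
  {"dx": -0.005,"dy": -0.0072,"dz": 0,"rx": 0,"ry": 0,"rz": -0.07,"gripper": 1},
])

```text
clock: 16.35
position: [0.5933, -0.0906, 0.2547]
eef_rot: [0.631, -0.319, 0.631, 0.32]
contact_force: [0.8, 7.1, -2.8]
opening: 0.0177
```

```bash
cat >> h.py <<'E'
def swt():
    sw();s=arm.state();g=s['position'][:2]-np.array([.4917,-.0167]);F=s['contact_force'];print('M about nut axis %.3f'%(g[0]*F[1]-g[1]*F[0]+s['wrist_torque'][2]))
E
python3 -c "
from h import *
swt()"
```

```text
t 16.35 pos [ 0.5933 -0.0906  0.2547] yaw 53.75 tilt [0.     0.0007] F [ 0.84  7.09 -2.84] T [ 1.456 -0.436 -0.104] open 0.0177 j6 -1.19
grip r 0.1257 arc 18.02  tang F 6.23 rad F -3.49
M about nut axis 0.679
```

play_rows([
  {"dx": -0.0027,"dy": -0.0035,"dz": 0,"rx": 0,"ry": 0,"rz": -0.035,"gripper": 1},
  {"dx": -0.0055,"dy": -0.0068,"dz": 0,"rx": 0,"ry": 0,"rz": -0.07,"gripper": 1},
])

```text
clock: 16.55
position: [0.5879, -0.0974, 0.2547]
eef_rot: [0.642, -0.297, 0.641, 0.298]
contact_force: [0.2, 6.5, -2.3]
opening: 0.0177
```

```bash
python3 -c "
from h import *
swt()"
```

```text
t 16.55 pos [ 0.5879 -0.0974  0.2547] yaw 49.73 tilt [0.0002 0.0007] F [ 0.22  6.52 -2.26] T [ 1.355 -0.489 -0.03 ] open 0.0177 j6 -1.13
grip r 0.1256 arc 22.02  tang F 5.13 rad F -4.02
M about nut axis 0.614
```

```bash
python3 - <<'E'
import numpy as np
def L(a0,st,n,r=.1253):
    f=lambda a:-r*np.array([np.cos(np.radians(162-a)),np.sin(np.radians(162-a))])
    for i in range(1,n+1):
        d=f(a0+st*i)-f(a0);print(a0+st*i,d.round(4),round(-np.radians(st*i),3))
L(22,3,12);print();L(58,3,10)
E
```

```text
25 [-0.0043 -0.0049] -0.052
28 [-0.0089 -0.0096] -0.105
31 [-0.0138 -0.014 ] -0.157
34 [-0.0188 -0.0182] -0.209
37 [-0.0241 -0.0221] -0.262
40 [-0.0296 -0.0257] -0.314
43 [-0.0352 -0.029 ] -0.367
46 [-0.0411 -0.0321] -0.419
49 [-0.047  -0.0348] -0.471
52 [-0.0531 -0.0372] -0.524
55 [-0.0594 -0.0393] -0.576
58 [-0.0657 -0.041 ] -0.628

61 [-0.0064 -0.0014] -0.052
64 [-0.0129 -0.0025] -0.105
67 [-0.0194 -0.0032] -0.157
70 [-0.0259 -0.0036] -0.209
73 [-0.0325 -0.0037] -0.262
76 [-0.0391 -0.0034] -0.314
79 [-0.0456 -0.0028] -0.367
82 [-0.0521 -0.0018] -0.419
85 [-0.0585 -0.0005] -0.471
88 [-0.0649  0.0011] -0.524
```

play_rows([
  {"dx": -0.0043,"dy": -0.0049,"dz": 0,"rx": 0,"ry": 0,"rz": -0.052,"gripper": 1},
  {"dx": -0.0089,"dy": -0.0096,"dz": 0,"rx": 0,"ry": 0,"rz": -0.105,"gripper": 1},
  {"dx": -0.0138,"dy": -0.014,"dz": 0,"rx": 0,"ry": 0,"rz": -0.157,"gripper": 1},
  {"dx": -0.0188,"dy": -0.0182,"dz": 0,"rx": 0,"ry": 0,"rz": -0.209,"gripper": 1},
  {"dx": -0.0241,"dy": -0.0221,"dz": 0,"rx": 0,"ry": 0,"rz": -0.262,"gripper": 1},
  {"dx": -0.0296,"dy": -0.0257,"dz": 0,"rx": 0,"ry": 0,"rz": -0.314,"gripper": 1},
])

```text
clock: 17.15
position: [0.5581, -0.1231, 0.2547]
eef_rot: [0.68, -0.193, 0.68, 0.193]
contact_force: [1.4, 9.2, -2.3]
opening: 0.0171
```

```bash
python3 -c "
from h import *
swt()"; python3 sz.py s14z
```

```text
t 17.15 pos [ 0.5581 -0.1231  0.2547] yaw 31.69 tilt [0.     0.0009] F [ 1.38  9.2  -2.32] T [ 1.653 -0.546  0.003] open 0.0171 j6 -0.88
grip r 0.1254 arc 40.03  tang F 6.04 rad F -7.08
M about nut axis 0.760
t 17.15 pos [ 0.5581 -0.1231  0.2547] yaw 31.69 tilt [0.     0.0009] F [ 1.38  9.2  -2.32] T [ 1.653 -0.546  0.003] open 0.0171 j6 -0.88
```

View pics/s14z.png

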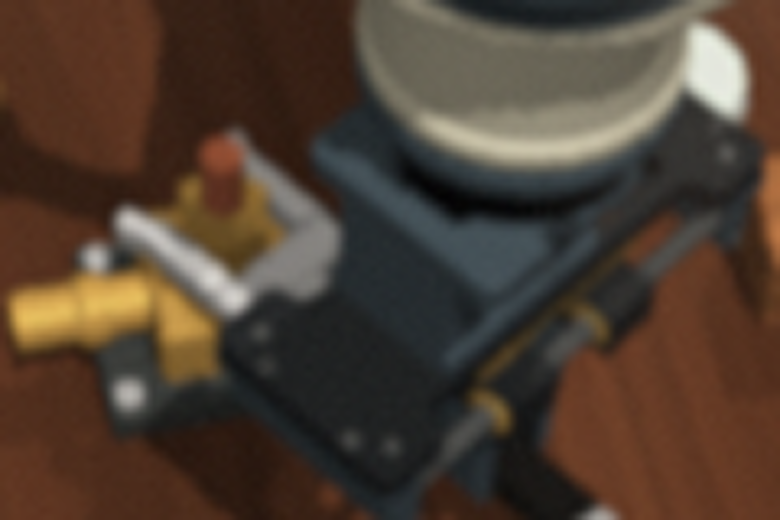

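play_rows([
  {"dx": -0.0058,"dy": -0.003,"dz": 0,"rx": 0,"ry": 0,"rz": -0.052,"gripper": 1},
  {"dx": -0.0117,"dy": -0.0061,"dz": 0,"rx": 0,"ry": 0,"rz": -0.105,"gripper": 1},
  {"dx": -0.0177,"dy": -0.0087,"dz": 0,"rx": 0,"ry": 0,"rz": -0.157,"gripper": 1},
  {"dx": -0.0237,"dy": -0.0111,"dz": 0,"rx": 0,"ry": 0,"rz": -0.209,"gripper": 1},
  {"dx": -0.03,"dy": -0.0132,"dz": 0,"rx": 0,"ry": 0,"rz": -0.262,"gripper": 1},
  {"dx": -0.0363,"dy": -0.0148,"dz": 0,"rx": 0,"ry": 0,"rz": -0.314,"gripper": 1},
])

```text
clock: 17.8
position: [0.5219, -0.1379, 0.2548]
eef_rot: [0.702, -0.084, 0.702, 0.085]
contact_force: [2.5, 8.5, -2.2]
opening: 0.0175
```

```bash
python3 -c "
from h import *
swt()"; python3 sz.py s15z
```

```text
t 17.80 pos [ 0.5219 -0.1379  0.2548] yaw 13.71 tilt [0.0006 0.0005] F [ 2.55  8.46 -2.22] T [ 1.374 -0.799  0.136] open 0.0175 j6 -0.61
grip r 0.1249 arc 57.99  tang F 4.52 rad F -7.59
M about nut axis 0.700
t 17.80 pos [ 0.5219 -0.1379  0.2548] yaw 13.71 tilt [0.0006 0.0005] F [ 2.55  8.46 -2.22] T [ 1.374 -0.799  0.136] open 0.0175 j6 -0.61
```

View pics/s15z.png

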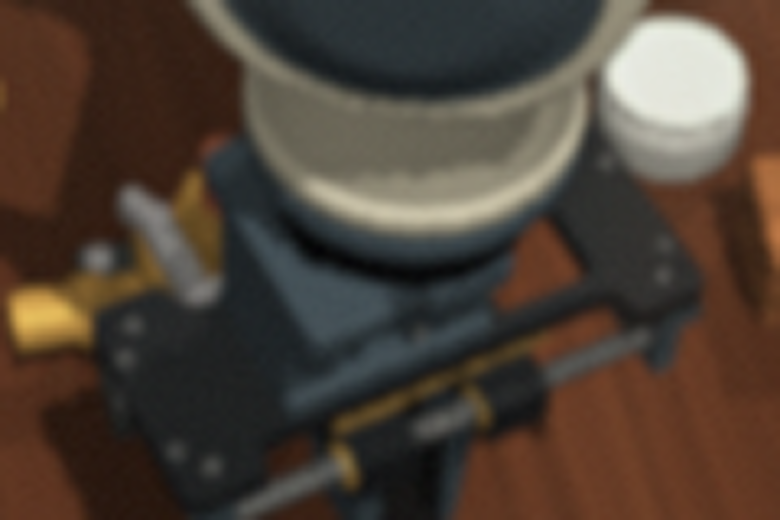

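play_rows([
  {"dx": -0.0064,"dy": -0.0014,"dz": 0,"rx": 0,"ry": 0,"rz": -0.052,"gripper": 1},
  {"dx": -0.0129,"dy": -0.0025,"dz": 0,"rx": 0,"ry": 0,"rz": -0.105,"gripper": 1},
  {"dx": -0.0194,"dy": -0.0032,"dz": 0,"rx": 0,"ry": 0,"rz": -0.157,"gripper": 1},
  {"dx": -0.0259,"dy": -0.0036,"dz": 0,"rx": 0,"ry": 0,"rz": -0.209,"gripper": 1},
  {"dx": -0.0325,"dy": -0.0036,"dz": 0,"rx": 0,"ry": 0,"rz": -0.262,"gripper": 1},
  {"dx": -0.0391,"dy": -0.0032,"dz": 0,"rx": 0,"ry": 0,"rz": -0.314,"gripper": 1},
  {"dx": -0.0456,"dy": -0.0026,"dz": 0,"rx": 0,"ry": 0,"rz": -0.367,"gripper": 1},
  {"dx": -0.0521,"dy": -0.0016,"dz": 0,"rx": 0,"ry": 0,"rz": -0.419,"gripper": 1},
  {"dx": -0.0585,"dy": -0.0003,"dz": 0,"rx": 0,"ry": 0,"rz": -0.471,"gripper": 1},
  {"dx": -0.0649,"dy": 0.0013,"dz": 0,"rx": 0,"ry": 0,"rz": -0.524,"gripper": 1},
])

```text
clock: 18.85
position: [0.4572, -0.1366, 0.2549]
eef_rot: [0.7, 0.1, 0.7, -0.1]
contact_force: [5.2, 8.4, -3.2]
opening: 0.0177
```

```bash
python3 -c "
from h import *
swt();cap('wrist','w16.png');cap('top','t16.png')"
```

```text
t 18.85 pos [ 0.4572 -0.1366  0.2549] yaw -16.30 tilt [0.0012 0.0002] F [ 5.24  8.41 -3.24] T [ 1.454 -1.074  0.435] open 0.0177 j6 -0.13
grip r 0.1247 arc 88.04  tang F 2.72 rad F -9.53
M about nut axis 0.774
```

View pics/w16.png

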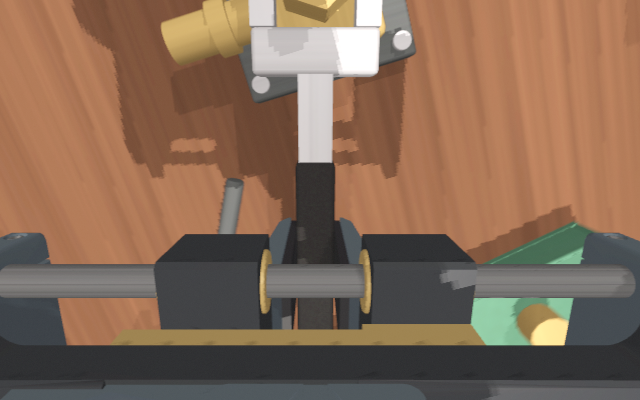

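View pics/t16.png

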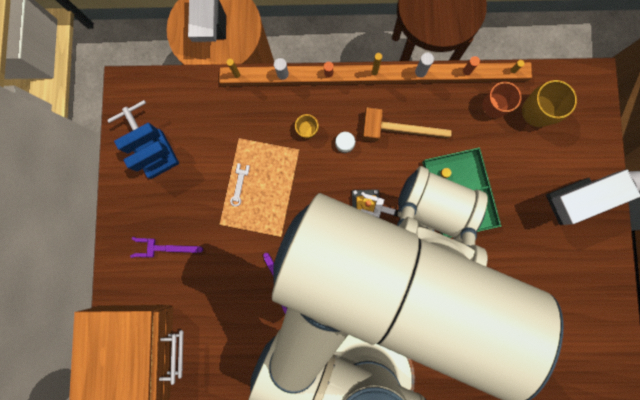

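```bash
python3 -c "
import cv2
a=cv2.imread('pics/w16.png')[0:80,245:390]
cv2.imwrite('pics/w16z.png',cv2.resize(a,None,fx=5.5,fy=5.5,interpolation=cv2.INTER_CUBIC))"
```

```text
(no output)
```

View pics/w16z.png

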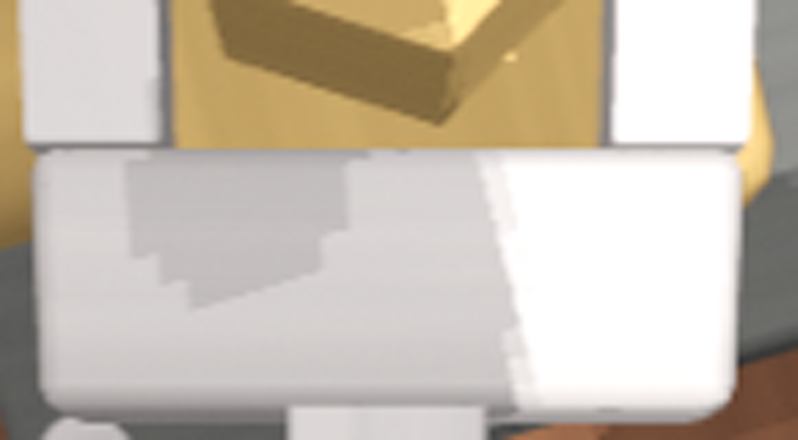

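```bash
cat > cw.py <<'E'
from h import *
def edge(c,pts,z,x0=245,y0=0,f=5.5):
    W=[onz(c,(x0+(u+.5)/f-.5,y0+(v+.5)/f-.5),z) for u,v in pts]
    for a,b in zip(W,W[1:]):
        d=b-a;print(a.round(4),b.round(4),'len %.4f'%np.linalg.norm(d),'dir %.2f mod60 %.2f'%(np.degrees(np.arctan2(d[1],d[0])),np.degrees(np.arctan2(d[1],d[0]))%60))
E
python3 -c "
from cw import *
c=cap('wrist')
swt()
edge(c,[(228,57),(438,125),(568,0)],.058)
edge(c,[(210,2),(450,50),(505,0)],.079)
print(np.degrees(0))
"
```

```text
t 19.00 pos [ 0.4573 -0.1366  0.255 ] yaw -16.22 tilt [0.0013 0.    ] F [ 4.86  8.83 -4.  ] T [ 1.31  -0.842  0.317] open 0.0175 j6 -0.13
grip r 0.1247 arc 88.02  tang F 2.24 rad F -9.83
M about nut axis 0.596
[ 0.4753 -0.0259  0.058 ] [ 0.4904 -0.0356  0.058 ] len 0.0179 dir -32.79 mod60 27.21
[ 0.4904 -0.0356  0.058 ] [ 0.503  -0.0296  0.058 ] len 0.0140 dir 25.18 mod60 25.18
[ 0.4752 -0.0276  0.079 ] [ 0.4908 -0.0354  0.079 ] len 0.0174 dir -26.58 mod60 33.42
[ 0.4908 -0.0354  0.079 ] [ 0.4954 -0.0334  0.079 ] len 0.0051 dir 23.38 mod60 23.38
0.0
```

```bash
python3 - <<'E'
import numpy as np
def L(a0,st,n,r=.1247):
    f=lambda a:-r*np.array([np.cos(np.radians(162-a)),np.sin(np.radians(162-a))])
    for i in range(1,n+1):
        d=f(a0+st*i)-f(a0);print(a0+st*i,d.round(4),round(-np.radians(st*i),3))
L(88,3,5)
E
```

```text
91 [-0.0062  0.002 ] -0.052
94 [-0.0123  0.0042] -0.105
97 [-0.0183  0.0069] -0.157
100 [-0.0242  0.0098] -0.209
103 [-0.0299  0.013 ] -0.262
```

play_rows([
  {"dx": -0.0062,"dy": 0.002,"dz": 0,"rx": 0,"ry": 0,"rz": -0.052,"gripper": 1},
  {"dx": -0.0123,"dy": 0.0042,"dz": 0,"rx": 0,"ry": 0,"rz": -0.105,"gripper": 1},
  {"dx": -0.0183,"dy": 0.0069,"dz": 0,"rx": 0,"ry": 0,"rz": -0.157,"gripper": 1},
  {"dx": -0.0242,"dy": 0.0098,"dz": 0,"rx": 0,"ry": 0,"rz": -0.209,"gripper": 1},
  {"dx": -0.0242,"dy": 0.0098,"dz": 0,"rx": 0,"ry": 0,"rz": -0.209,"gripper": 1},
])

```text
clock: 19.5
position: [0.4329, -0.1266, 0.255]
eef_rot: [0.686, 0.173, 0.685, -0.173]
contact_force: [6.3, 7.2, -3.9]
opening: 0.0177
```

```bash
python3 -c "
from h import *
c=cap('wrist');swt()
import pickle;pickle.dump(c,open('w17.pkl','wb'))
a=c['img'][0:80,245:390,::-1]
cv2.imwrite('pics/w17z.png',cv2.resize(a,None,fx=5.5,fy=5.5,interpolation=cv2.INTER_CUBIC))"
```

```text
t 19.55 pos [ 0.4332 -0.1268  0.255 ] yaw -28.17 tilt [ 0.0015 -0.0002] F [ 4.57  9.42 -2.98] T [ 1.372 -0.975  0.552] open 0.0175 j6 0.07
grip r 0.1247 arc 99.99  tang F -0.39 rad F -10.46
M about nut axis 0.504
```

View pics/w17z.png

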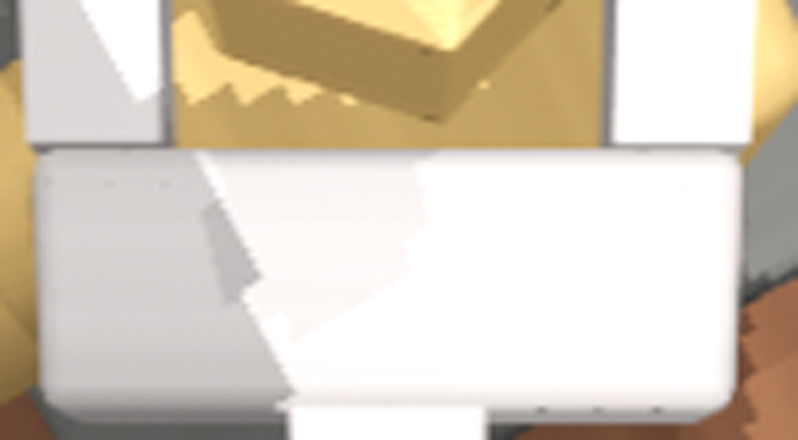

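```bash
python3 -c "
from cw import *
import pickle
c=pickle.load(open('w17.pkl','rb'))
edge(c,[(225,54),(438,123),(568,0)],.058)
w=onz(c,(245+438.5/5.5-.5,123.5/5.5-.5),.058)[:2]-[.4915,-.0167];print(np.degrees(np.arctan2(w[1],w[0]))%60)
"
```

```text
[ 0.474  -0.0222  0.058 ] [ 0.4869 -0.0349  0.058 ] len 0.0181 dir -44.74 mod60 15.26
[ 0.4869 -0.0349  0.058 ] [ 0.5004 -0.0319  0.058 ] len 0.0139 dir 12.76 mod60 12.76
15.807867714522416
```

play_rows([
  {"dx": -0.0019,"dy": 0.001,"dz": 0,"rx": 0,"ry": 0,"rz": -0.017,"gripper": 1},
  {"dx": -0.0038,"dy": 0.0021,"dz": 0,"rx": 0,"ry": 0,"rz": -0.035,"gripper": 1},
  {"dx": -0.0038,"dy": 0.0021,"dz": 0,"rx": 0,"ry": 0,"rz": -0.035,"gripper": 1},
])

```text
clock: 19.85
position: [0.4294, -0.1247, 0.2549]
eef_rot: [0.683, 0.184, 0.682, -0.184]
contact_force: [5.0, 9.0, -5.1]
opening: 0.0174
```

```bash
python3 -c "
from h import *
c=cap('wrist');swt()
import pickle;pickle.dump(c,open('w18.pkl','wb'))
a=c['img'][0:80,245:390,::-1]
cv2.imwrite('pics/w18z.png',cv2.resize(a,None,fx=5.5,fy=5.5,interpolation=cv2.INTER_CUBIC))
def L(a0,st,n,r=.1247):
    f=lambda a:-r*np.array([np.cos(np.radians(162-a)),np.sin(np.radians(162-a))])
    for i in range(1,n+1):
        d=f(a0+st*i)-f(a0);print(a0+st*i,d.round(4),round(-np.radians(st*i),3))
L(102,-2.5,5)
"
```

```text
t 19.90 pos [ 0.4295 -0.1247  0.2549] yaw -30.15 tilt [ 0.0014 -0.0001] F [ 5.3   9.38 -4.  ] T [ 1.409 -0.958  0.583] open 0.0169 j6 0.11
grip r 0.1247 arc 101.92  tang F -0.09 rad F -10.78
M about nut axis 0.572
99.5 [ 0.0048 -0.0026] 0.044
97.0 [ 0.0096 -0.005 ] 0.087
94.5 [ 0.0146 -0.0072] 0.131
92.0 [ 0.0197 -0.0092] 0.175
89.5 [ 0.0249 -0.0109] 0.218
```

View pics/w18z.png

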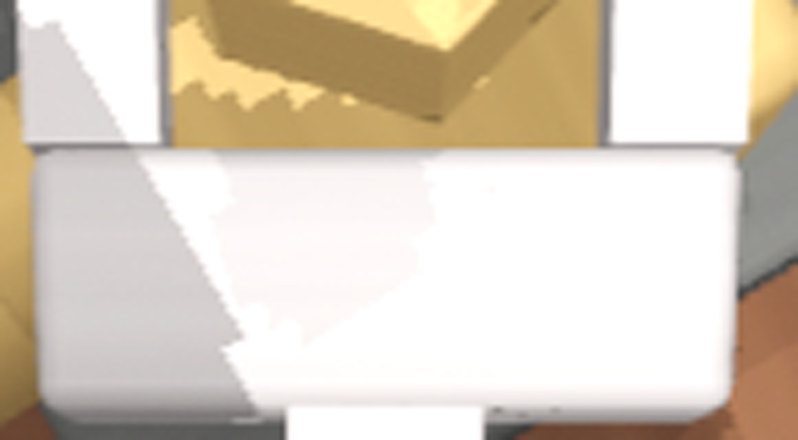

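play_rows([
  {"dx": 0.0048,"dy": -0.0026,"dz": 0,"rx": 0,"ry": 0,"rz": 0.044,"gripper": 1},
  {"dx": 0.0096,"dy": -0.005,"dz": 0,"rx": 0,"ry": 0,"rz": 0.087,"gripper": 1},
  {"dx": 0.0146,"dy": -0.0072,"dz": 0,"rx": 0,"ry": 0,"rz": 0.131,"gripper": 1},
  {"dx": 0.0197,"dy": -0.0092,"dz": 0,"rx": 0,"ry": 0,"rz": 0.175,"gripper": 1},
  {"dx": 0.0239,"dy": -0.0105,"dz": 0,"rx": 0,"ry": 0,"rz": 0.209,"gripper": 1},
  {"dx": 0.0239,"dy": -0.0105,"dz": 0,"rx": 0,"ry": 0,"rz": 0.209,"gripper": 1},
])

```text
clock: 20.5
position: [0.4533, -0.1353, 0.2547]
eef_rot: [0.698, 0.111, 0.698, -0.111]
contact_force: [2.2, 5.8, -3.1]
opening: 0.0173
```

```bash
python3 -c "
from h import *
c=cap('wrist');swt()
import pickle;pickle.dump(c,open('w19.pkl','wb'))
a=c['img'][0:80,245:390,::-1]
cv2.imwrite('pics/w19z.png',cv2.resize(a,None,fx=5.5,fy=5.5,interpolation=cv2.INTER_CUBIC))
"
```

```text
t 20.55 pos [ 0.4531 -0.1352  0.2547] yaw -18.16 tilt [-0.0002  0.0004] F [ 1.67  6.32 -2.49] T [ 1.17  -0.268  0.056] open 0.0172 j6 -0.10
grip r 0.1247 arc 90.04  tang F -0.37 rad F -6.53
M about nut axis 0.010
```

View pics/w19z.png

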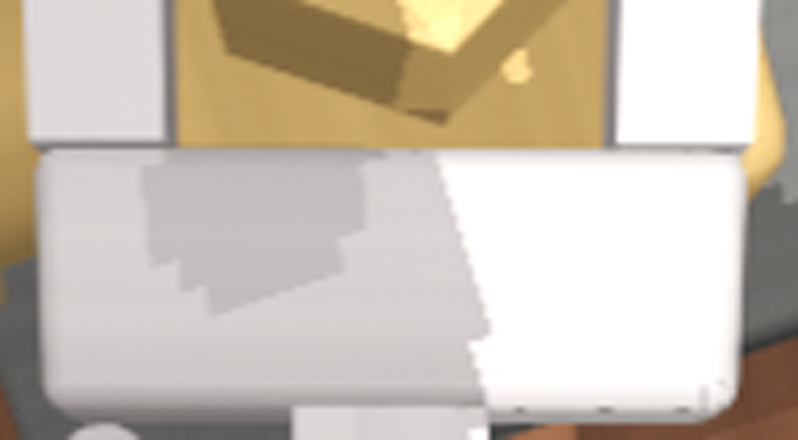

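```bash
python3 -c "
from cw import *
import pickle
for n,P in (('w18',[(222,54),(438,122),(566,0)]),('w19',[(228,52),(442,124),(572,0)])):
  c=pickle.load(open(n+'.pkl','rb'))
  edge(c,P,.058)
  P=[(x,y) for x,y in P]
  w=onz(c,(245+(P[1][0]+.5)/5.5-.5,(P[1][1]+.5)/5.5-.5),.058)[:2]-[.4915,-.0167];print(np.degrees(np.arctan2(w[1],w[0]))%60)
"
```

```text
[ 0.4738 -0.0216  0.058 ] [ 0.4865 -0.0348  0.058 ] len 0.0183 dir -46.22 mod60 13.78
[ 0.4865 -0.0348  0.058 ] [ 0.5    -0.0322  0.058 ] len 0.0137 dir 11.05 mod60 11.05
14.672278664964637
[ 0.4751 -0.025   0.058 ] [ 0.49   -0.0355  0.058 ] len 0.0183 dir -35.20 mod60 24.80
[ 0.49   -0.0355  0.058 ] [ 0.5028 -0.0301  0.058 ] len 0.0139 dir 23.15 mod60 23.15
25.454134005856943
```

```bash
python3 sz.py s20z; python3 -c "
from h import *
t=cap('top');a=cv2.resize(t['img'][180:235,340:400],None,fx=9,fy=9,interpolation=cv2.INTER_CUBIC);cv2.imwrite('pics/t20z.png',a[:,:,::-1]);st()"
```

```text
t 20.55 pos [ 0.4531 -0.1352  0.2547] yaw -18.16 tilt [-0.0002  0.0004] F [ 1.67  6.32 -2.49] T [ 1.17  -0.268  0.056] open 0.0172 j6 -0.10
t 20.65 pos [ 0.453  -0.1352  0.2547] yaw -18.19 tilt [-0.      0.0004] F [ 2.09  6.91 -3.03] T [ 1.163 -0.322  0.074] open 0.0174 j6 -0.10
```

View pics/s20z.png

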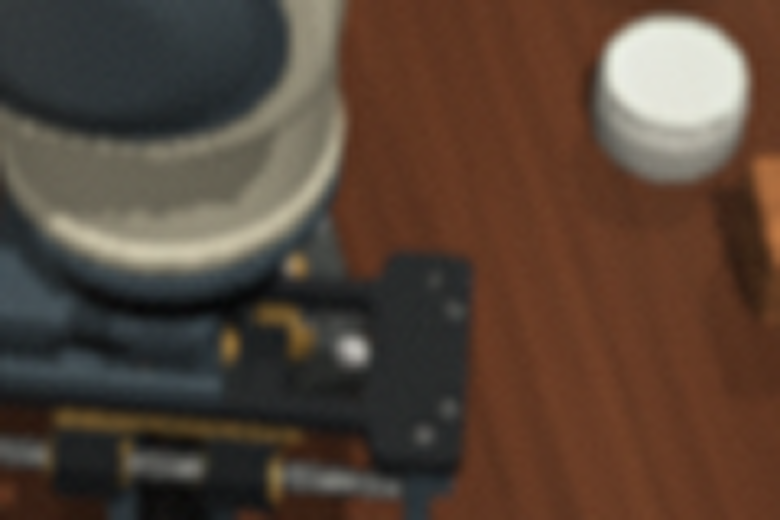

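View pics/t20z.png

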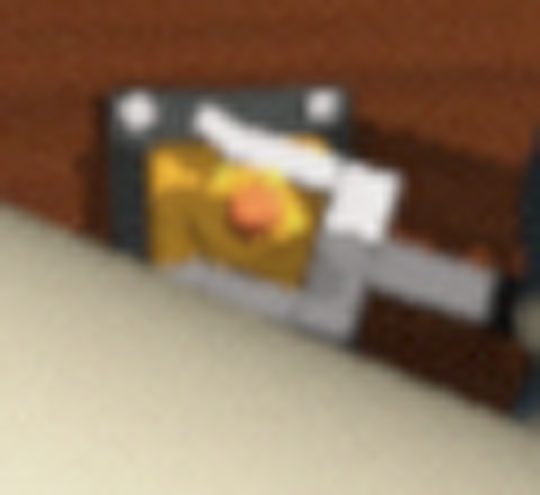

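play_rows([
  {"dx": 0.0041,"dy": -0.0012,"dz": 0,"rx": 0,"ry": 0,"rz": 0.035,"gripper": 1},
])

```text
clock: 20.75
position: [0.4569, -0.1364, 0.2548]
eef_rot: [0.7, 0.1, 0.7, -0.099]
contact_force: [2.8, 6.1, -3.1]
opening: 0.0175
```

```bash
python3 -c "
from h import *
c=cap('wrist');swt()
import pickle;pickle.dump(c,open('w21.pkl','wb'))
a=c['img'][0:80,245:390,::-1]
cv2.imwrite('pics/w21z.png',cv2.resize(a,None,fx=5.5,fy=5.5,interpolation=cv2.INTER_CUBIC))
"
```

```text
t 20.80 pos [ 0.4577 -0.1366  0.2548] yaw -15.99 tilt [0.0005 0.0001] F [ 1.25  8.16 -4.35] T [ 1.314 -0.015  0.16 ] open 0.0177 j6 -0.14
grip r 0.1247 arc 87.83  tang F -1.02 rad F -8.19
M about nut axis 0.033
```

View pics/w21z.png

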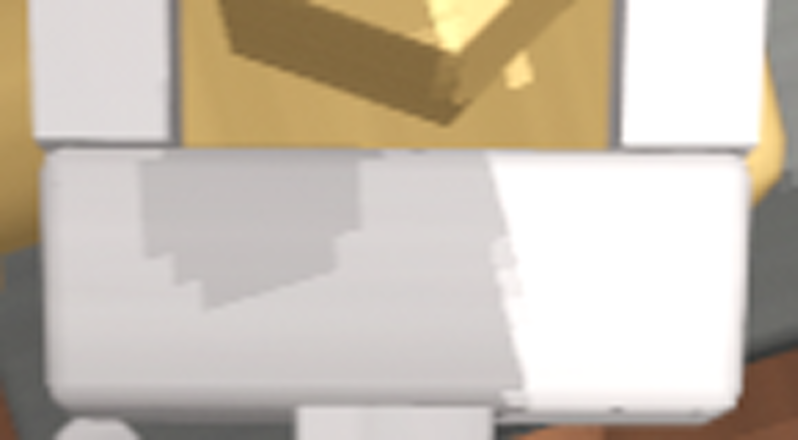

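```bash
python3 -c "
from h import *
t=cap('top')
a=cv2.resize(t['img'][192:222,352:382],None,fx=18,fy=18,interpolation=cv2.INTER_CUBIC);cv2.imwrite('pics/t21z.png',a[:,:,::-1]);st()
for th in(13,26):
  A=np.radians(th+60*np.arange(6));P=np.c_[.4915+.0185*np.cos(A),-.0167+.0185*np.sin(A),np.full(6,.08)]
  print(th,((proj(t,P)-[352,192]+.5)*18).round(0).tolist())
"
```

```text
t 20.85 pos [ 0.4574 -0.1365  0.2548] yaw -16.11 tilt [0.0001 0.0003] F [ 1.39  6.   -3.11] T [ 0.994 -0.103  0.093] open 0.0177 j6 -0.13
13 [[258.0, 99.0], [173.0, 181.0], [202.0, 295.0], [316.0, 328.0], [401.0, 247.0], [371.0, 132.0]]
26 [[233.0, 109.0], [168.0, 207.0], [222.0, 312.0], [341.0, 319.0], [405.0, 220.0], [351.0, 115.0]]
```

View pics/t21z.png

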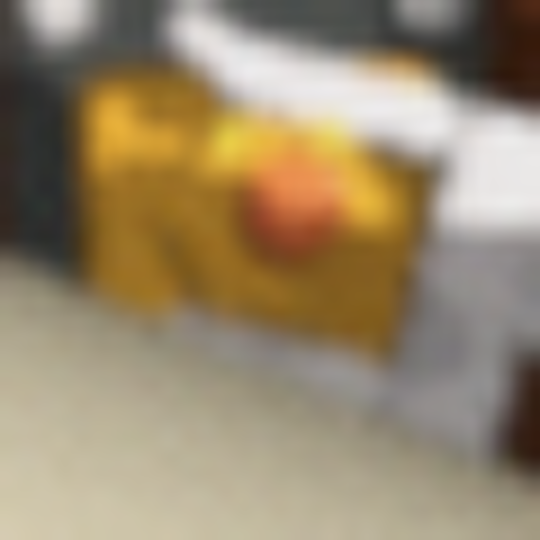

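play_rows([
  {"dx": 0.0003,"dy": 0.001,"dz": 0,"rx": 0,"ry": 0,"rz": 0,"gripper": 1},
  {"dx": 0.0003,"dy": 0.001,"dz": 0,"rx": 0,"ry": 0,"rz": 0,"gripper": 1},
])

```text
clock: 21.05
position: [0.4574, -0.136, 0.2548]
eef_rot: [0.7, 0.099, 0.7, -0.1]
contact_force: [-3.1, -5.9, -2.6]
opening: 0.0173
```

```bash
python3 -c "
from h import *
swt()"
```

```text
t 21.05 pos [ 0.4574 -0.136   0.2548] yaw -16.14 tilt [ 0.     -0.0012] F [-3.09 -5.93 -2.57] T [-1.002  0.501  0.064] open 0.0173 j6 -0.13
grip r 0.1241 arc 88.04  tang F -1.33 rad F 6.56
M about nut axis -0.101
```

play_rows([
  {"dx": -0.0062,"dy": 0.0016,"dz": 0,"rx": 0,"ry": 0,"rz": -0.052,"gripper": 1},
  {"dx": -0.0123,"dy": 0.0038,"dz": 0,"rx": 0,"ry": 0,"rz": -0.105,"gripper": 1},
  {"dx": -0.0183,"dy": 0.0065,"dz": 0,"rx": 0,"ry": 0,"rz": -0.157,"gripper": 1},
  {"dx": -0.0242,"dy": 0.0094,"dz": 0,"rx": 0,"ry": 0,"rz": -0.209,"gripper": 1},
  {"dx": -0.0262,"dy": 0.0105,"dz": 0,"rx": 0,"ry": 0,"rz": -0.227,"gripper": 1},
  {"dx": -0.0262,"dy": 0.0105,"dz": 0,"rx": 0,"ry": 0,"rz": -0.227,"gripper": 1},
], grip_force=60)

```text
clock: 21.65
position: [0.4314, -0.1253, 0.2549]
eef_rot: [0.685, 0.177, 0.684, -0.178]
contact_force: [0.7, -4.2, -3.0]
opening: 0.0176
```

```bash
python3 -c "
from h import *
c=cap('wrist');swt()
import pickle;pickle.dump(c,open('w22.pkl','wb'))
a=c['img'][0:80,245:390,::-1]
cv2.imwrite('pics/w22z.png',cv2.resize(a,None,fx=5.5,fy=5.5,interpolation=cv2.INTER_CUBIC))
"
```

```text
t 21.70 pos [ 0.4315 -0.1253  0.2549] yaw -29.05 tilt [ 0.0006 -0.0008] F [ 0.23 -4.08 -2.62] T [-0.89   0.059  0.329] open 0.0176 j6 0.09
grip r 0.1242 arc 100.98  tang F 2.18 rad F 3.45
M about nut axis 0.600
```

View pics/w22z.png

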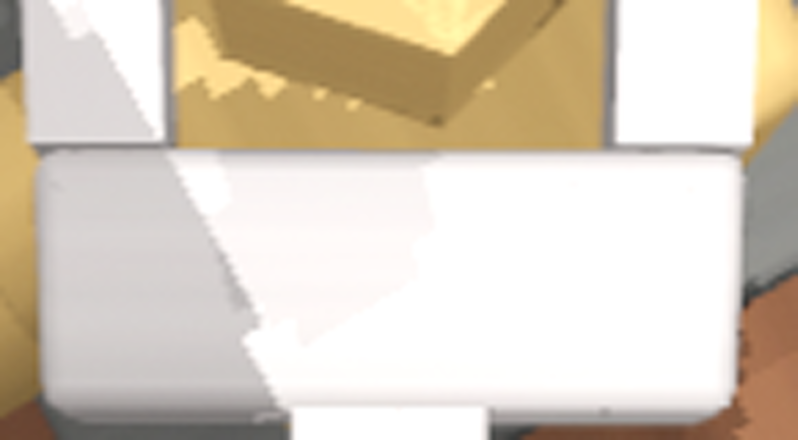

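play_rows([
  {"dx": -0.0007,"dy": -0.0013,"dz": 0,"rx": 0,"ry": 0,"rz": 0,"gripper": 1},
  {"dx": -0.0015,"dy": -0.0026,"dz": 0,"rx": 0,"ry": 0,"rz": 0,"gripper": 1},
])

```text
clock: 21.9
position: [0.4307, -0.1268, 0.2548]
eef_rot: [0.685, 0.179, 0.684, -0.177]
contact_force: [17.4, 33.4, -5.3]
opening: 0.0178
```

```bash
python3 -c "
from h import *
swt()"
```

```text
t 21.90 pos [ 0.4307 -0.1268  0.2548] yaw -29.14 tilt [0.0021 0.0021] F [17.44 33.39 -5.27] T [ 5.735 -3.299  0.413] open 0.0178 j6 0.08
grip r 0.1259 arc 100.99  tang F -0.93 rad F -37.66
M about nut axis 0.296
```

```bash
python3 -c "
from h import *
c=cap('wrist','w23.png');swt()
import pickle;pickle.dump(c,open('w23.pkl','wb'))
a=c['img'][0:80,245:390,::-1]
cv2.imwrite('pics/w23z.png',cv2.resize(a,None,fx=5.5,fy=5.5,interpolation=cv2.INTER_CUBIC))
"
```

```text
t 21.95 pos [ 0.4306 -0.1268  0.2548] yaw -29.14 tilt [0.0021 0.0023] F [12.68 23.33 -4.54] T [ 3.886 -2.262  0.312] open 0.0182 j6 0.08
grip r 0.1259 arc 101.02  tang F -0.23 rad F -26.55
M about nut axis 0.284
```

View pics/w23z.png

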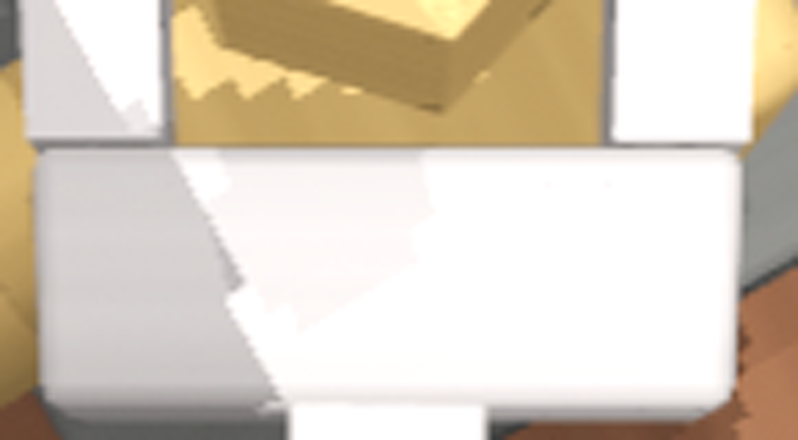

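play_rows([
  {"dx": -0.0005,"dy": -0.0009,"dz": 0,"rx": 0,"ry": 0,"rz": 0,"gripper": 1},
  {"dx": -0.001,"dy": -0.0018,"dz": 0,"rx": 0,"ry": 0,"rz": 0,"gripper": 1},
])

```text
clock: 22.15
position: [0.4299, -0.1282, 0.2548]
eef_rot: [0.685, 0.179, 0.684, -0.177]
contact_force: [14.1, 23.0, -3.6]
opening: 0.0179
```

```bash
python3 -c "
from h import *
swt()"
```

```text
t 22.15 pos [ 0.4299 -0.1282  0.2548] yaw -29.13 tilt [0.0024 0.0025] F [14.13 23.04 -3.57] T [ 4.13  -2.622  0.17 ] open 0.0179 j6 0.08
grip r 0.1275 arc 101.01  tang F 1.19 rad F -27.00
M about nut axis 0.322
```

play_rows([
  {"dx": -0.0005,"dy": -0.0009,"dz": 0,"rx": 0,"ry": 0,"rz": 0,"gripper": 1},
  {"dx": -0.001,"dy": -0.0018,"dz": 0,"rx": 0,"ry": 0,"rz": 0,"gripper": 1},
])

```text
clock: 22.35
position: [0.429, -0.1298, 0.2548]
eef_rot: [0.685, 0.179, 0.684, -0.177]
contact_force: [17.4, 31.8, -3.5]
opening: 0.0174
```

```bash
python3 -c "
from h import *
c=cap('wrist','w24.png');swt()
import pickle;pickle.dump(c,open('w24.pkl','wb'))
a=c['img'][0:80,245:390,::-1]
cv2.imwrite('pics/w24z.png',cv2.resize(a,None,fx=5.5,fy=5.5,interpolation=cv2.INTER_CUBIC))
"
```

```text
t 22.40 pos [ 0.4289 -0.13    0.2548] yaw -29.14 tilt [0.0025 0.0026] F [13.82 25.48 -2.57] T [ 4.441 -2.69   0.216] open 0.0174 j6 0.08
grip r 0.1296 arc 101.00  tang F -0.27 rad F -28.98
M about nut axis 0.181
```

View pics/w24z.png

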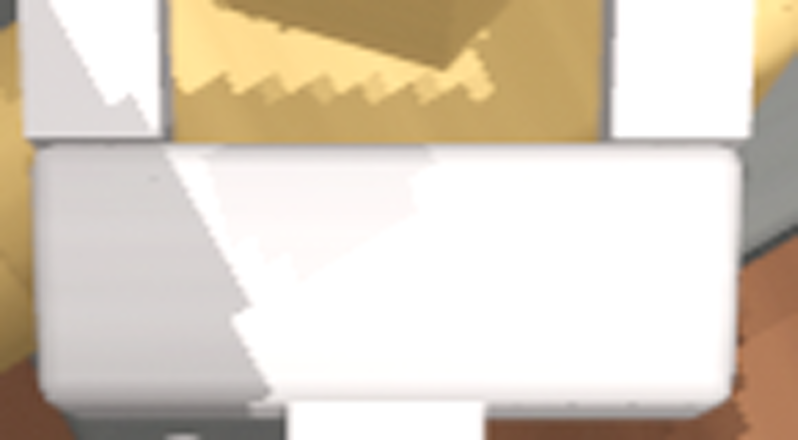

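play_rows([
  {"dx": -0.0006,"dy": -0.001,"dz": 0,"rx": 0,"ry": 0,"rz": 0,"gripper": 1},
  {"dx": -0.0012,"dy": -0.0021,"dz": 0,"rx": 0,"ry": 0,"rz": 0,"gripper": 1},
  {"dx": -0.0018,"dy": -0.0032,"dz": 0,"rx": 0,"ry": 0,"rz": 0,"gripper": 1},
])

```text
clock: 22.7
position: [0.4273, -0.133, 0.2549]
eef_rot: [0.685, 0.179, 0.684, -0.177]
contact_force: [22.1, 39.8, -2.0]
opening: 0.0176
```

```bash
python3 -c "
from h import *
swt()"
```

```text
t 22.70 pos [ 0.4273 -0.133   0.2549] yaw -29.16 tilt [0.0031 0.003 ] F [22.13 39.82 -2.03] T [ 7.122 -4.07   0.367] open 0.0176 j6 0.07
grip r 0.1330 arc 100.98  tang F 0.07 rad F -45.55
M about nut axis 0.377
```

play_rows([
  {"dx": -0.0006,"dy": -0.001,"dz": 0,"rx": 0,"ry": 0,"rz": 0,"gripper": 1},
  {"dx": -0.0012,"dy": -0.0021,"dz": 0,"rx": 0,"ry": 0,"rz": 0,"gripper": 1},
  {"dx": -0.0018,"dy": -0.0032,"dz": 0,"rx": 0,"ry": 0,"rz": 0,"gripper": 1},
])

```text
clock: 23.0
position: [0.4249, -0.1375, 0.2549]
eef_rot: [0.685, 0.178, 0.684, -0.177]
contact_force: [3.7, 2.5, -2.1]
opening: 0.0176
```

```bash
python3 -c "
from h import *
c=cap('wrist','w25.png');swt()
import pickle;pickle.dump(c,open('w25.pkl','wb'))
"
```

```text
t 23.05 pos [ 0.4247 -0.1377  0.2548] yaw -29.09 tilt [0.0012 0.0002] F [ 3.22  1.66 -0.27] T [ 0.32  -0.718 -0.204] open 0.0170 j6 0.06
grip r 0.1383 arc 100.97  tang F 2.01 rad F -3.01
M about nut axis 0.074
```

View pics/w25.png

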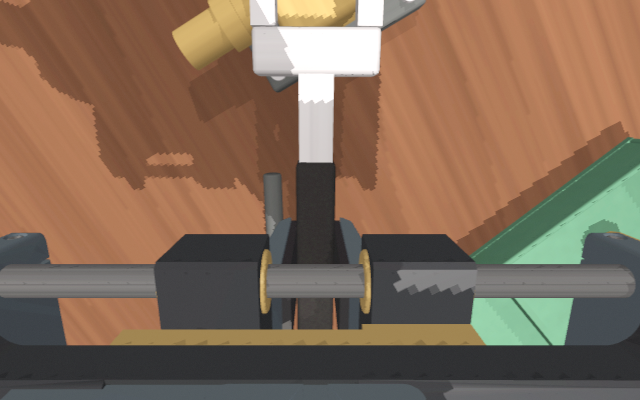

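play_rows([
  {"dx": -0.0015,"dy": -0.0026,"dz": 0,"rx": 0,"ry": 0,"rz": 0,"gripper": 1},
  {"dx": -0.0034,"dy": -0.0061,"dz": 0,"rx": 0,"ry": 0,"rz": 0,"gripper": 1},
  {"dx": -0.0058,"dy": -0.0105,"dz": 0,"rx": 0,"ry": 0,"rz": 0,"gripper": 1},
  {"dx": -0.0087,"dy": -0.0158,"dz": 0,"rx": 0,"ry": 0,"rz": 0,"gripper": 1},
  {"dx": -0.0121,"dy": -0.0219,"dz": 0,"rx": 0,"ry": 0,"rz": 0,"gripper": 1},
  {"dx": -0.017,"dy": -0.0307,"dz": 0,"rx": 0,"ry": 0,"rz": 0,"gripper": 1},
  {"dx": -0.0218,"dy": -0.0394,"dz": 0,"rx": 0,"ry": 0,"rz": 0,"gripper": 1},
  {"dx": -0.0218,"dy": -0.0394,"dz": 0,"rx": 0,"ry": 0,"rz": 0,"gripper": 1},
])

```text
clock: 23.85
position: [0.4018, -0.1781, 0.2547]
eef_rot: [0.684, 0.178, 0.684, -0.178]
contact_force: [-0.2, -1.1, -2.3]
opening: 0.0175
```

```bash
python3 -c "
from h import *
c=cap('wrist','w26.png');st();s=cap('side','s26.png');t=cap('top','t26.png')
import pickle;pickle.dump((c,s,t),open('w26.pkl','wb'))
"
```

```text
t 23.90 pos [ 0.4021 -0.1776  0.2547] yaw -29.19 tilt [-0.  0.] F [ 0.34 -0.19 -2.4 ] T [-0.144 -0.016 -0.021] open 0.0178 j6 -0.04
```

View pics/s26.png

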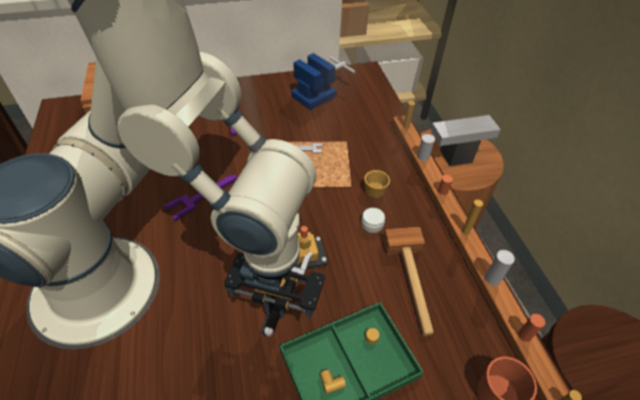

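View pics/t26.png

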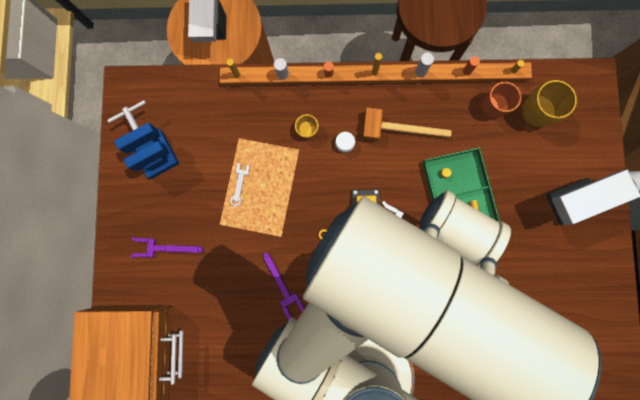

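play_rows([
  {"dx": -0.005,"dy": -0.009,"dz": 0,"rx": 0,"ry": 0,"rz": 0,"gripper": 1},
  {"dx": -0.005,"dy": -0.009,"dz": 0.03,"rx": 0,"ry": 0,"rz": 0,"gripper": 1},
  {"dx": -0.005,"dy": -0.009,"dz": 0.07,"rx": 0,"ry": 0,"rz": 0,"gripper": 1},
  {"dx": -0.005,"dy": -0.009,"dz": 0.105,"rx": 0,"ry": 0,"rz": 0,"gripper": 1},
  {"dx": 0.002,"dy": 0.07,"dz": 0.105,"rx": 0,"ry": 0,"rz": 0,"gripper": 1},
  {"dx": 0.002,"dy": 0.159,"dz": 0.105,"rx": 0,"ry": 0,"rz": 0,"gripper": 1},
  {"dx": 0.002,"dy": 0.159,"dz": 0.105,"rx": 0,"ry": 0,"rz": 0,"gripper": 1},
  {"dx": 0.002,"dy": 0.159,"dz": 0.105,"rx": 0,"ry": 0,"rz": 0,"gripper": 1},
  {"dx": 0.002,"dy": 0.159,"dz": 0.105,"rx": 0,"ry": 0,"rz": 0,"gripper": 1},
])

```text
clock: 24.9
position: [0.4039, -0.016, 0.3597]
eef_rot: [0.685, 0.176, 0.685, -0.176]
contact_force: [0.4, -0.7, -2.0]
opening: 0.0175
```

```bash
python3 nutz.py w27
```

```text
t 24.95 pos [ 0.4042 -0.0172  0.3598] yaw -28.94 tilt [-0.     -0.0001] F [ 0.76  0.02 -1.68] T [-0.114  0.022  0.035] open 0.0174 j6 0.31
372 105
```

View pics/w27.png

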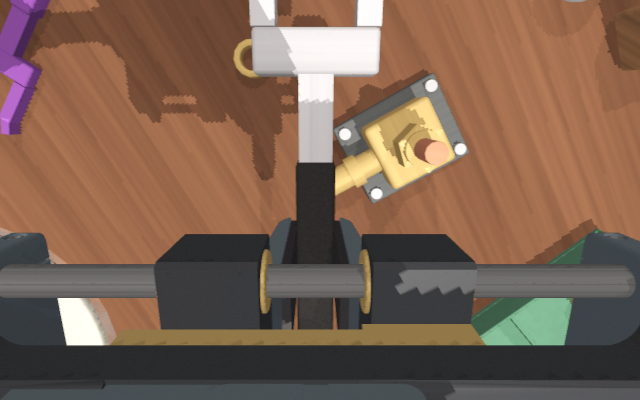

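View pics/w27z.png

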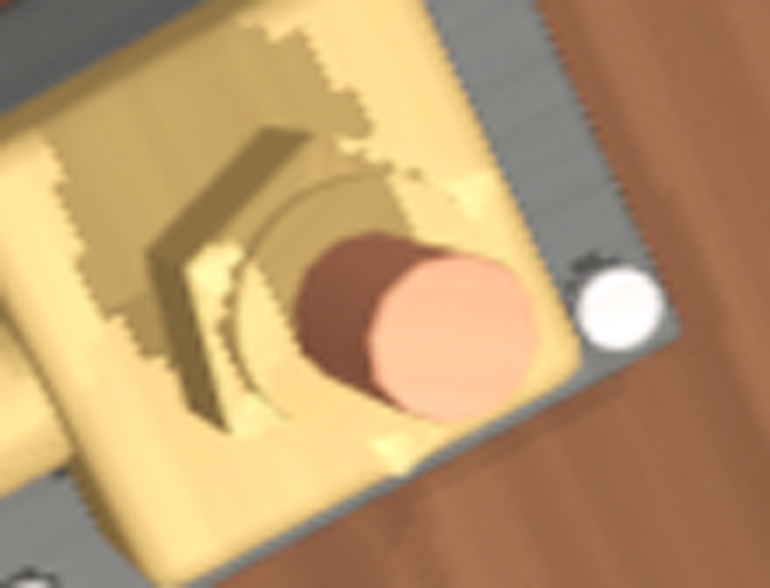

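```bash
python3 -c "
from cw import *
import pickle
c,x0,y0=pickle.load(open('w27.pkl','rb'))
for P,z in (([(266,128),(150,252),(193,412)],.058),([(310,135),(184,264),(231,434)],.079)):
  edge(c,P,z,x0,y0,7)
  for p in P:
    w=onz(c,(x0+(p[0]+.5)/7-.5,y0+(p[1]+.5)/7-.5),z)[:2]-[.4915,-.0167];print('corner',np.linalg.norm(w).round(4),(np.degrees(np.arctan2(w[1],w[0]))%60).round(2))
"
```

```text
[ 0.4954 -0.      0.058 ] [ 0.4783 -0.006   0.058 ] len 0.0181 dir -160.65 mod60 19.35
[ 0.4783 -0.006   0.058 ] [ 0.4748 -0.0245  0.058 ] len 0.0188 dir -100.88 mod60 19.12
corner 0.0171 16.9
corner 0.017 20.83
corner 0.0184 24.9
[4.946e-01 4.000e-04 7.900e-02] [ 0.4777 -0.0051  0.079 ] len 0.0177 dir -161.81 mod60 18.19
[ 0.4777 -0.0051  0.079 ] [ 0.4744 -0.0234  0.079 ] len 0.0186 dir -100.32 mod60 19.68
corner 0.0174 19.77
corner 0.018 19.88
corner 0.0184 21.43
```

play_rows([
  {"dx": 0.01,"dy": -0.04,"dz": 0,"rx": 0,"ry": 0,"rz": 0.05,"gripper": 1},
  {"dx": 0.05,"dy": -0.19,"dz": 0,"rx": 0,"ry": 0,"rz": 0.15,"gripper": 1},
  {"dx": 0.05,"dy": -0.19,"dz": 0,"rx": 0,"ry": 0,"rz": 0.25,"gripper": 1},
  {"dx": 0.05,"dy": -0.19,"dz": 0,"rx": 0,"ry": 0,"rz": 0.315,"gripper": 1},
  {"dx": 0.05,"dy": -0.19,"dz": 0,"rx": 0,"ry": 0,"rz": 0.315,"gripper": 1},
  {"dx": 0.05,"dy": -0.19,"dz": -0.04,"rx": 0,"ry": 0,"rz": 0.315,"gripper": 1},
  {"dx": 0.05,"dy": -0.19,"dz": -0.08,"rx": 0,"ry": 0,"rz": 0.315,"gripper": 1},
  {"dx": 0.05,"dy": -0.19,"dz": -0.105,"rx": 0,"ry": 0,"rz": 0.315,"gripper": 1},
  {"dx": 0.05,"dy": -0.19,"dz": -0.105,"rx": 0,"ry": 0,"rz": 0.315,"gripper": 1},
  {"dx": 0.05,"dy": -0.19,"dz": -0.105,"rx": 0,"ry": 0,"rz": 0.315,"gripper": 1},
])

```text
clock: 25.95
position: [0.4543, -0.2087, 0.2551]
eef_rot: [0.704, 0.068, 0.704, -0.068]
contact_force: [0.3, -0.6, -1.2]
opening: 0.0176
```

```bash
python3 -c "
from h import *
st();cap('wrist','w28.png')
p=arm.state()['position'];
for y in (78.6,79.1):
  d=np.array([np.cos(np.radians(y)),np.sin(np.radians(y))]);J=p[:2]+.125*d;e=np.array([.4917,-.0167])-J;print(J,e,'along',e@d,'lat',e@np.array([-d[1],d[0]]))
"
```

```text
t 25.95 pos [ 0.4543 -0.2087  0.2551] yaw -11.10 tilt [-0.0006  0.0003] F [ 0.27 -0.62 -1.18] T [-0.159 -0.102 -0.015] open 0.0176 j6 -0.36
[ 0.47929037 -0.08615475] [0.01240963 0.06945475] along 0.07053734363928836 lat 0.0015634395701127155
[ 0.47822013 -0.08594381] [0.01347987 0.06924381] along 0.07054354158731063 lat -0.00014298353140143952
```

View pics/w28.png

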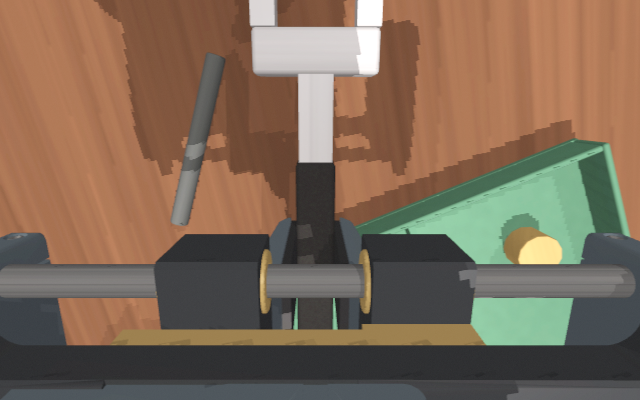

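play_rows([
  {"dx": 0.0015,"dy": 0.008,"dz": 0,"rx": 0,"ry": 0,"rz": 0.003,"gripper": 1},
  {"dx": 0.0031,"dy": 0.016,"dz": 0,"rx": 0,"ry": 0,"rz": 0.003,"gripper": 1},
  {"dx": 0.0046,"dy": 0.024,"dz": 0,"rx": 0,"ry": 0,"rz": 0.003,"gripper": 1},
  {"dx": 0.0058,"dy": 0.03,"dz": 0,"rx": 0,"ry": 0,"rz": 0.003,"gripper": 1},
  {"dx": 0.0067,"dy": 0.035,"dz": 0,"rx": 0,"ry": 0,"rz": 0.003,"gripper": 1},
  {"dx": 0.0077,"dy": 0.04,"dz": 0,"rx": 0,"ry": 0,"rz": 0.003,"gripper": 1},
])

```text
clock: 26.6
position: [0.4622, -0.1674, 0.2548]
eef_rot: [0.704, 0.067, 0.704, -0.067]
contact_force: [0.7, -1.1, -1.9]
opening: 0.0173
```

```bash
python3 -c "
from h import *
st()"
```

```text
t 26.60 pos [ 0.4622 -0.1674  0.2548] yaw -10.87 tilt [ 0. -0.] F [ 0.65 -1.12 -1.9 ] T [-0.131 -0.062 -0.027] open 0.0173 j6 -0.28
```

play_rows([
  {"dx": 0.0007,"dy": 0.0035,"dz": 0,"rx": 0,"ry": 0,"rz": 0,"gripper": 1},
  {"dx": 0.0013,"dy": 0.007,"dz": 0,"rx": 0,"ry": 0,"rz": 0,"gripper": 1},
  {"dx": 0.002,"dy": 0.0105,"dz": 0,"rx": 0,"ry": 0,"rz": 0,"gripper": 1},
])

```text
clock: 26.9
position: [0.4642, -0.1573, 0.2547]
eef_rot: [0.704, 0.067, 0.704, -0.067]
contact_force: [-0.5, -0.4, -1.8]
opening: 0.0176
```

```bash
python3 -c "
from h import *
st()"
```

```text
t 26.90 pos [ 0.4642 -0.1573  0.2547] yaw -10.89 tilt [ 0. -0.] F [-0.54 -0.4  -1.8 ] T [-0.103 -0.042 -0.002] open 0.0176 j6 -0.26
```

play_rows([
  {"dx": 0.0008,"dy": 0.0035,"dz": 0,"rx": 0,"ry": 0,"rz": 0,"gripper": 1},
  {"dx": 0.0015,"dy": 0.007,"dz": 0,"rx": 0,"ry": 0,"rz": 0,"gripper": 1},
  {"dx": 0.0023,"dy": 0.0105,"dz": 0,"rx": 0,"ry": 0,"rz": 0,"gripper": 1},
])

```text
clock: 27.2
position: [0.4664, -0.1467, 0.2547]
eef_rot: [0.704, 0.067, 0.704, -0.067]
contact_force: [-0.5, -0.0, -2.2]
opening: 0.0173
```

```bash
python3 -c "
from h import *
st()"
```

```text
t 27.20 pos [ 0.4664 -0.1467  0.2547] yaw -10.89 tilt [-0.0001  0.    ] F [-0.48 -0.03 -2.15] T [-0.094 -0.083 -0.044] open 0.0173 j6 -0.24
```

play_rows([
  {"dx": 0.0008,"dy": 0.0035,"dz": 0,"rx": 0,"ry": 0,"rz": 0,"gripper": 1},
  {"dx": 0.0016,"dy": 0.0072,"dz": 0,"rx": 0,"ry": 0,"rz": 0,"gripper": 1},
  {"dx": 0.0016,"dy": 0.0072,"dz": 0,"rx": 0,"ry": 0,"rz": 0,"gripper": 1},
])

```text
clock: 27.5
position: [0.468, -0.1393, 0.2547]
eef_rot: [0.704, 0.067, 0.704, -0.067]
contact_force: [0.1, -0.3, -2.5]
opening: 0.0177
```

```bash
cat > wz.py <<'E'
from h import *
import sys,pickle
n=sys.argv[1];c=cap('wrist');swt()
pickle.dump(c,open(n+'.pkl','wb'))
a=c['img'][0:80,245:390,::-1]
cv2.imwrite('pics/%sz.png'%n,cv2.resize(a,None,fx=5.5,fy=5.5,interpolation=cv2.INTER_CUBIC))
E
python3 wz.py w29
```

```text
t 27.55 pos [ 0.468  -0.1396  0.2547] yaw -10.86 tilt [-0.0001  0.    ] F [-0.25  0.55 -2.14] T [-0.082 -0.058  0.018] open 0.0180 j6 -0.22
grip r 0.1251 arc 82.91  tang F -0.34 rad F -0.49
M about nut axis -0.025
```

View pics/w29z.png

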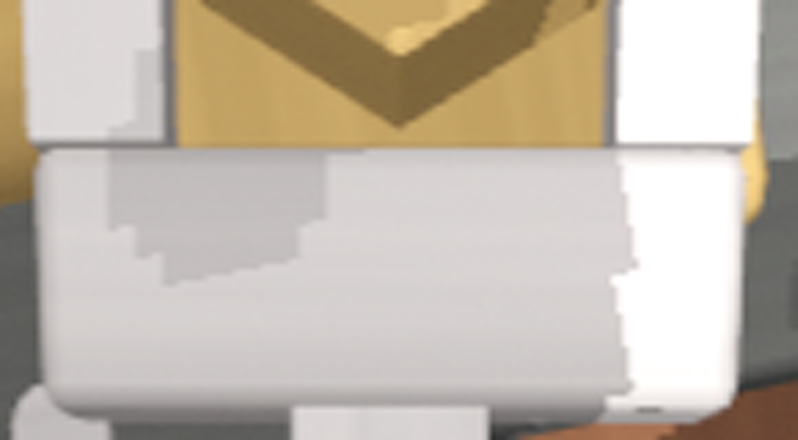

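```bash
python3 -c "
from cw import *
import pickle
P=[(203,5),(398,128),(598,8)]
c=pickle.load(open('w29.pkl','rb'))
edge(c,P,.058)
w=onz(c,(245+(P[1][0]+.5)/5.5-.5,(P[1][1]+.5)/5.5-.5),.058)[:2]-[.4915,-.0167];print(np.degrees(np.arctan2(w[1],w[0]))%60)
def L(a0,st,n,r=.1249):
    f=lambda a:-r*np.array([np.cos(np.radians(162-a)),np.sin(np.radians(162-a))])
    for i in range(1,n+1):
        d=f(a0+st*i)-f(a0);print(a0+st*i,d.round(4),round(-np.radians(st*i),3))
L(83,2,10)
"
```

```text
[ 0.4743 -0.0234  0.058 ] [ 0.4881 -0.0353  0.058 ] len 0.0182 dir -40.87 mod60 19.13
[ 0.4881 -0.0353  0.058 ] [ 0.5057 -0.0296  0.058 ] len 0.0185 dir 17.90 mod60 17.90
19.600699650976324
85 [-0.0043  0.0009] -0.035
87 [-0.0085  0.002 ] -0.07
89 [-0.0127  0.0032] -0.105
91 [-0.0168  0.0045] -0.14
93 [-0.0209  0.006 ] -0.175
95 [-0.025   0.0076] -0.209
97 [-0.029   0.0094] -0.244
99 [-0.0329  0.0113] -0.279
101 [-0.0367  0.0134] -0.314
103 [-0.0405  0.0155] -0.349
```

play_rows([
  {"dx": -0.0043,"dy": 0.0009,"dz": 0,"rx": 0,"ry": 0,"rz": -0.035,"gripper": 1},
  {"dx": -0.0085,"dy": 0.002,"dz": 0,"rx": 0,"ry": 0,"rz": -0.07,"gripper": 1},
  {"dx": -0.0127,"dy": 0.0032,"dz": 0,"rx": 0,"ry": 0,"rz": -0.105,"gripper": 1},
  {"dx": -0.0168,"dy": 0.0045,"dz": 0,"rx": 0,"ry": 0,"rz": -0.14,"gripper": 1},
  {"dx": -0.0209,"dy": 0.006,"dz": 0,"rx": 0,"ry": 0,"rz": -0.175,"gripper": 1},
  {"dx": -0.025,"dy": 0.0076,"dz": 0,"rx": 0,"ry": 0,"rz": -0.209,"gripper": 1},
  {"dx": -0.029,"dy": 0.0094,"dz": 0,"rx": 0,"ry": 0,"rz": -0.244,"gripper": 1},
])

```text
clock: 28.25
position: [0.4391, -0.1306, 0.2548]
eef_rot: [0.691, 0.153, 0.69, -0.153]
contact_force: [2.7, -0.7, -2.7]
opening: 0.0173
```

```bash
python3 wz.py w30
```

```text
t 28.30 pos [ 0.4386 -0.1303  0.2548] yaw -25.08 tilt [ 0.0005 -0.0002] F [ 2.19 -0.63 -2.68] T [-0.313 -0.628 -0.027] open 0.0172 j6 0.02
grip r 0.1254 arc 97.05  tang F 2.25 rad F -0.36
M about nut axis 0.256
```

View pics/w30z.png

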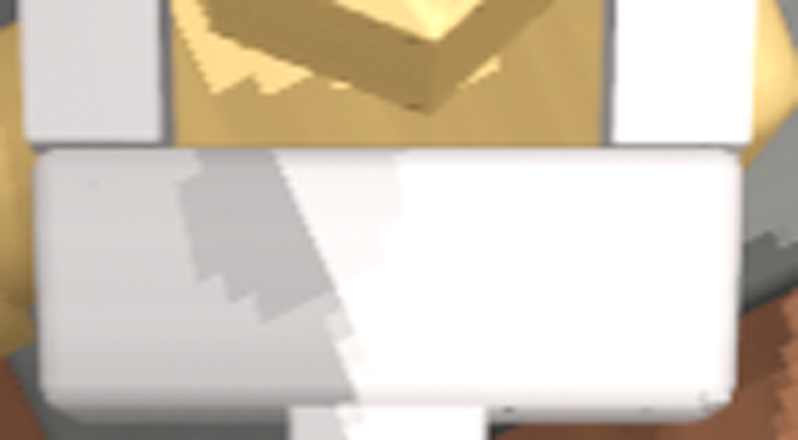

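play_rows([
  {"dx": -0.002,"dy": 0.0009,"dz": 0,"rx": 0,"ry": 0,"rz": -0.017,"gripper": 1},
  {"dx": -0.0039,"dy": 0.0019,"dz": 0,"rx": 0,"ry": 0,"rz": -0.035,"gripper": 1},
])

```text
clock: 28.5
position: [0.4353, -0.1286, 0.2548]
eef_rot: [0.688, 0.164, 0.687, -0.165]
contact_force: [4.3, 0.6, -2.3]
opening: 0.0178
```

```bash
python3 -c "
from h import *
swt()"
```

```text
t 28.50 pos [ 0.4353 -0.1286  0.2548] yaw -26.90 tilt [ 0.0008 -0.0004] F [ 4.29  0.65 -2.34] T [-0.001 -0.74   0.256] open 0.0178 j6 0.05
grip r 0.1253 arc 98.73  tang F 3.54 rad F -2.51
M about nut axis 0.700
```

play_rows([
  {"dx": -0.0019,"dy": 0.001,"dz": 0,"rx": 0,"ry": 0,"rz": -0.017,"gripper": 1},
  {"dx": -0.0038,"dy": 0.0021,"dz": 0,"rx": 0,"ry": 0,"rz": -0.035,"gripper": 1},
])

```text
clock: 28.7
position: [0.4314, -0.1264, 0.2548]
eef_rot: [0.685, 0.177, 0.684, -0.177]
contact_force: [4.4, 0.1, -1.5]
opening: 0.0174
```

```bash
python3 wz.py w31
```

```text
t 28.75 pos [ 0.4312 -0.1263  0.2548] yaw -29.02 tilt [ 0.0005 -0.0002] F [ 4.2   0.35 -1.63] T [-0.239 -1.026  0.111] open 0.0178 j6 0.09
grip r 0.1252 arc 100.91  tang F 3.51 rad F -2.34
M about nut axis 0.551
```

View pics/w31z.png

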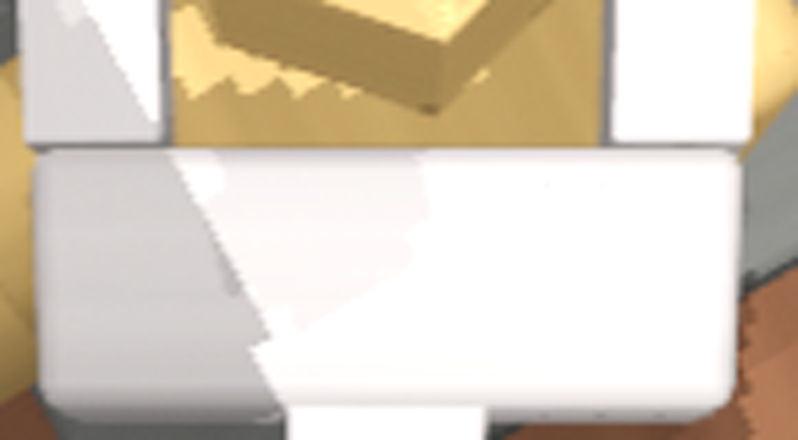

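```bash
python3 -c "
from cw import *
import pickle
for n,P in (('w30',[(215,34),(424,112),(556,0)]),('w31',[(220,42),(434,114),(558,0)])):
  c=pickle.load(open(n+'.pkl','rb'))
  edge(c,P,.058)
  w=onz(c,(245+(P[1][0]+.5)/5.5-.5,(P[1][1]+.5)/5.5-.5),.058)[:2]-[.4915,-.0167];print(np.degrees(np.arctan2(w[1],w[0]))%60)
"
```

```text
[ 0.4739 -0.0223  0.058 ] [ 0.4868 -0.0347  0.058 ] len 0.0180 dir -43.75 mod60 16.25
[ 0.4868 -0.0347  0.058 ] [ 0.5    -0.0317  0.058 ] len 0.0135 dir 12.92 mod60 12.92
15.488914872707554
[ 0.4738 -0.0216  0.058 ] [ 0.4864 -0.0347  0.058 ] len 0.0182 dir -46.01 mod60 13.99
[ 0.4864 -0.0347  0.058 ] [ 0.4992 -0.0322  0.058 ] len 0.0131 dir 11.22 mod60 11.22
14.238362122917664
```

play_rows([
  {"dx": -0.0014,"dy": 0.0008,"dz": 0,"rx": 0,"ry": 0,"rz": -0.013,"gripper": 1},
  {"dx": -0.0028,"dy": 0.0017,"dz": 0,"rx": 0,"ry": 0,"rz": -0.026,"gripper": 1},
])

```text
clock: 28.95
position: [0.4286, -0.1247, 0.2548]
eef_rot: [0.683, 0.185, 0.682, -0.186]
contact_force: [5.0, -2.2, -2.1]
opening: 0.0175
```

```bash
python3 wz.py w32
```

```text
t 29.00 pos [ 0.4283 -0.1246  0.2548] yaw -30.47 tilt [ 0.0002 -0.0001] F [ 5.5   0.06 -1.5 ] T [-0.099 -1.119  0.071] open 0.0177 j6 0.11
grip r 0.1251 arc 102.43  tang F 4.71 rad F -2.84
M about nut axis 0.660
```

View pics/w32z.png

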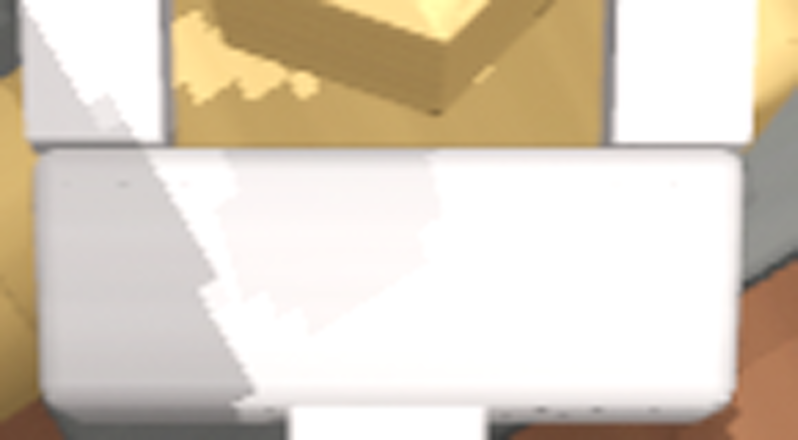

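play_rows([
  {"dx": -0.0009,"dy": 0.0005,"dz": 0,"rx": 0,"ry": 0,"rz": 0,"gripper": 1},
])

```text
clock: 29.1
position: [0.4279, -0.1243, 0.2548]
eef_rot: [0.683, 0.185, 0.682, -0.185]
contact_force: [7.9, -2.6, -2.7]
opening: 0.0176
```

```bash
python3 -c "
from h import *
swt()"
```

```text
t 29.10 pos [ 0.4279 -0.1243  0.2548] yaw -30.40 tilt [ 0.0011 -0.0004] F [ 7.92 -2.59 -2.72] T [-0.627 -1.49  -0.209] open 0.0176 j6 0.11
grip r 0.1251 arc 102.64  tang F 8.14 rad F -1.80
M about nut axis 0.808
```

play_rows([
  {"dx": -0.0008,"dy": -0.0013,"dz": 0,"rx": 0,"ry": 0,"rz": 0.008,"gripper": 1},
  {"dx": -0.0015,"dy": -0.0026,"dz": 0,"rx": 0,"ry": 0,"rz": 0.008,"gripper": 1},
])

```text
clock: 29.3
position: [0.4274, -0.1261, 0.255]
eef_rot: [0.684, 0.184, 0.682, -0.182]
contact_force: [25.3, 30.9, -4.6]
opening: 0.0176
```

```bash
python3 -c "
from h import *
swt()"
```

```text
t 29.30 pos [ 0.4274 -0.1261  0.255 ] yaw -30.02 tilt [0.0039 0.0015] F [25.28 30.94 -4.58] T [ 5.578 -4.589 -0.347] open 0.0176 j6 0.10
grip r 0.1269 arc 102.43  tang F 6.12 rad F -39.48
M about nut axis 0.430
```

play_rows([
  {"dx": -0.0008,"dy": -0.0013,"dz": 0,"rx": 0,"ry": 0,"rz": 0,"gripper": 1},
  {"dx": -0.0015,"dy": -0.0026,"dz": 0,"rx": 0,"ry": 0,"rz": 0,"gripper": 1},
])

```text
clock: 29.5
position: [0.4261, -0.1283, 0.255]
eef_rot: [0.684, 0.184, 0.682, -0.182]
contact_force: [23.0, 25.1, -3.9]
opening: 0.0177
```

```bash
python3 wz.py w33
```

```text
t 29.55 pos [ 0.4259 -0.1286  0.255 ] yaw -30.02 tilt [0.0037 0.0017] F [17.54 17.08 -2.4 ] T [ 2.962 -3.25  -0.47 ] open 0.0171 j6 0.09
grip r 0.1298 arc 102.47  tang F 6.46 rad F -23.61
M about nut axis 0.368
```

View pics/w33z.png

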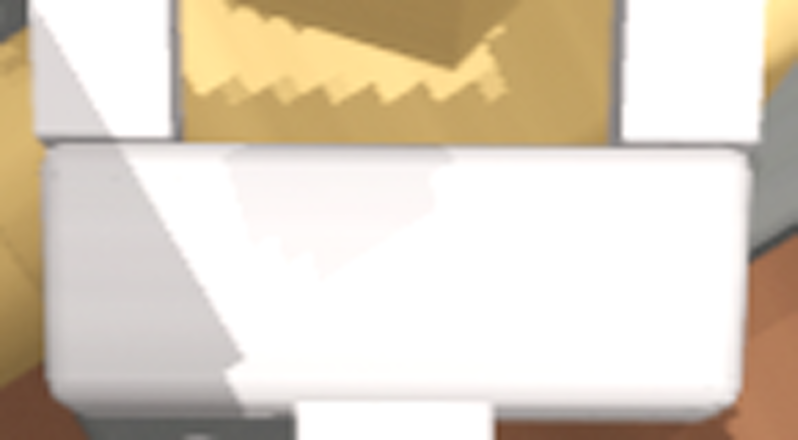

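play_rows([
  {"dx": -0.0009,"dy": -0.0012,"dz": 0,"rx": 0,"ry": 0,"rz": 0,"gripper": 1},
  {"dx": -0.0018,"dy": -0.0024,"dz": 0,"rx": 0,"ry": 0,"rz": 0,"gripper": 1},
])

```text
clock: 29.75
position: [0.4243, -0.1308, 0.255]
eef_rot: [0.684, 0.184, 0.682, -0.182]
contact_force: [25.2, 29.0, -2.4]
opening: 0.0176
```

```bash
python3 -c "
from h import *
swt()"
```

```text
t 29.75 pos [ 0.4243 -0.1308  0.255 ] yaw -30.05 tilt [0.0044 0.002 ] F [25.25 29.01 -2.42] T [ 5.19  -4.521 -0.602] open 0.0176 j6 0.09
grip r 0.1325 arc 102.56  tang F 6.99 rad F -37.82
M about nut axis 0.324
```

play_rows([
  {"dx": -0.0009,"dy": -0.0012,"dz": 0,"rx": 0,"ry": 0,"rz": 0,"gripper": 1},
  {"dx": -0.0018,"dy": -0.0024,"dz": 0,"rx": 0,"ry": 0,"rz": 0,"gripper": 1},
])

```text
clock: 29.95
position: [0.4219, -0.1342, 0.255]
eef_rot: [0.684, 0.183, 0.682, -0.183]
contact_force: [11.7, 3.4, -0.4]
opening: 0.0176
```

```bash
python3 wz.py w34
```

```text
t 30.00 pos [ 0.4218 -0.1344  0.255 ] yaw -29.98 tilt [ 0.0026 -0.0005] F [ 7.76 -2.79 -0.25] T [-0.43  -1.592 -1.048] open 0.0178 j6 0.08
grip r 0.1369 arc 102.70  tang F 8.10 rad F -1.57
M about nut axis 0.061
```

View pics/w34z.png

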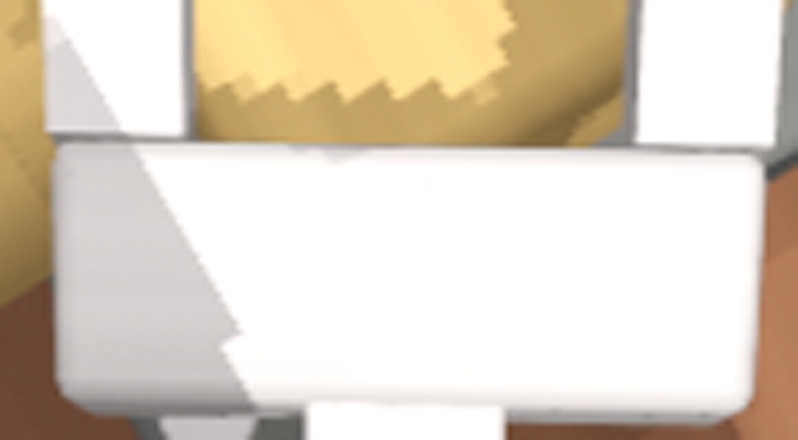

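play_rows([
  {"dx": -0.001,"dy": -0.0017,"dz": 0,"rx": 0,"ry": 0,"rz": 0,"gripper": 1},
  {"dx": -0.002,"dy": -0.0035,"dz": 0,"rx": 0,"ry": 0,"rz": 0,"gripper": 1},
  {"dx": -0.003,"dy": -0.0052,"dz": 0,"rx": 0,"ry": 0,"rz": 0,"gripper": 1},
])

```text
clock: 30.3
position: [0.4184, -0.1397, 0.2549]
eef_rot: [0.684, 0.183, 0.683, -0.183]
contact_force: [0.9, -3.0, -1.0]
opening: 0.0176
```

```bash
python3 -c "
from h import *
swt()"
```

```text
t 30.30 pos [ 0.4184 -0.1397  0.2549] yaw -29.97 tilt [ 0.0013 -0.0004] F [ 0.92 -2.97 -1.01] T [-0.639 -0.285 -0.445] open 0.0176 j6 0.06
grip r 0.1432 arc 102.79  tang F 2.31 rad F 2.08
M about nut axis -0.114
```

play_rows([
  {"dx": -0.0018,"dy": -0.0031,"dz": 0,"rx": 0,"ry": 0,"rz": 0,"gripper": 1},
  {"dx": -0.0041,"dy": -0.007,"dz": 0,"rx": 0,"ry": 0,"rz": 0,"gripper": 1},
  {"dx": -0.0071,"dy": -0.0121,"dz": 0,"rx": 0,"ry": 0,"rz": 0,"gripper": 1},
  {"dx": -0.0112,"dy": -0.019,"dz": 0,"rx": 0,"ry": 0,"rz": 0,"gripper": 1},
  {"dx": -0.0163,"dy": -0.0276,"dz": 0,"rx": 0,"ry": 0,"rz": 0,"gripper": 1},
  {"dx": -0.0223,"dy": -0.0379,"dz": 0,"rx": 0,"ry": 0,"rz": 0,"gripper": 1},
  {"dx": -0.0275,"dy": -0.0465,"dz": 0,"rx": 0,"ry": 0,"rz": 0,"gripper": 1},
  {"dx": -0.0275,"dy": -0.0465,"dz": 0.03,"rx": 0,"ry": 0,"rz": 0,"gripper": 1},
  {"dx": -0.0275,"dy": -0.0465,"dz": 0.07,"rx": 0,"ry": 0,"rz": 0,"gripper": 1},
  {"dx": -0.0275,"dy": -0.0465,"dz": 0.105,"rx": 0,"ry": 0,"rz": 0,"gripper": 1},
])

```text
clock: 31.3
position: [0.3899, -0.1864, 0.3612]
eef_rot: [0.683, 0.183, 0.683, -0.183]
contact_force: [2.1, 0.2, -3.2]
opening: 0.0174
```

```bash
python3 -c "
from h import *
st()"
```

```text
t 31.30 pos [ 0.3899 -0.1864  0.3612] yaw -29.95 tilt [-0.0005  0.0003] F [ 2.15  0.16 -3.19] T [-0.169 -0.075  0.021] open 0.0174 j6 -0.06
```

Now look at the nut again, beside the wrench.

play_rows([
  {"dx": 0.007,"dy": 0.05,"dz": 0,"rx": 0,"ry": 0,"rz": 0,"gripper": 1},
  {"dx": 0.014,"dy": 0.1,"dz": 0,"rx": 0,"ry": 0,"rz": 0,"gripper": 1},
  {"dx": 0.014,"dy": 0.168,"dz": 0,"rx": 0,"ry": 0,"rz": 0,"gripper": 1},
  {"dx": 0.014,"dy": 0.168,"dz": 0,"rx": 0,"ry": 0,"rz": 0,"gripper": 1},
  {"dx": 0.014,"dy": 0.168,"dz": 0,"rx": 0,"ry": 0,"rz": 0,"gripper": 1},
  {"dx": 0.014,"dy": 0.168,"dz": 0,"rx": 0,"ry": 0,"rz": 0,"gripper": 1},
])

```text
clock: 31.9
position: [0.4044, -0.0182, 0.3597]
eef_rot: [0.683, 0.182, 0.683, -0.182]
contact_force: [-0.2, -0.5, -3.0]
opening: 0.0176
```

```bash
python3 nutz.py w35
```

```text
t 31.95 pos [ 0.4045 -0.0186  0.3597] yaw -29.92 tilt [ 0.0002 -0.0002] F [-0.98  0.47 -1.09] T [-0.085  0.018  0.043] open 0.0173 j6 0.33
369 101
```

View pics/w35z.png

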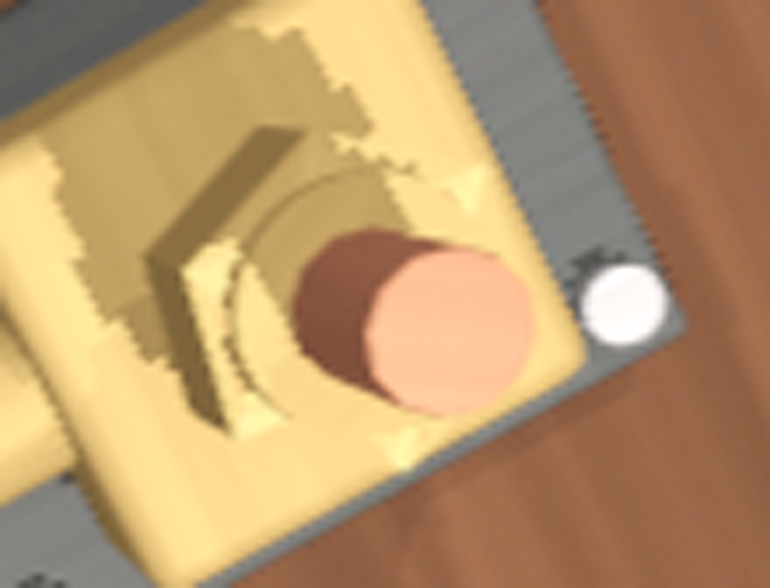

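```bash
python3 -c "
from cw import *
import pickle
c,x0,y0=pickle.load(open('w35.pkl','rb'))
for P,z in (([(262,127),(148,258),(195,415)],.058),([(306,134),(183,268),(236,436)],.079)):
  edge(c,P,z,x0,y0,7)
  for p in P:
    w=onz(c,(x0+(p[0]+.5)/7-.5,y0+(p[1]+.5)/7-.5),z)[:2]-[.4915,-.0167];print('corner',np.linalg.norm(w).round(4),(np.degrees(np.arctan2(w[1],w[0]))%60).round(2))
"
```

```text
[4.952e-01 3.000e-04 5.800e-02] [ 0.478  -0.0062  0.058 ] len 0.0184 dir -159.57 mod60 20.43
[ 0.478  -0.0062  0.058 ] [ 0.4747 -0.0244  0.058 ] len 0.0185 dir -100.32 mod60 19.68
corner 0.0174 17.54
corner 0.0171 22.07
corner 0.0185 24.6
[4.945e-01 4.000e-04 7.900e-02] [ 0.4776 -0.0054  0.079 ] len 0.0178 dir -161.03 mod60 18.97
[ 0.4776 -0.0054  0.079 ] [ 0.4746 -0.0237  0.079 ] len 0.0185 dir -99.34 mod60 20.66
corner 0.0174 20.01
corner 0.0179 20.76
corner 0.0182 22.43
```

play_rows([
  {"dx": 0.01,"dy": -0.04,"dz": 0,"rx": 0,"ry": 0,"rz": 0.05,"gripper": 1},
  {"dx": 0.053,"dy": -0.19,"dz": 0,"rx": 0,"ry": 0,"rz": 0.15,"gripper": 1},
  {"dx": 0.053,"dy": -0.19,"dz": 0,"rx": 0,"ry": 0,"rz": 0.25,"gripper": 1},
  {"dx": 0.053,"dy": -0.19,"dz": 0,"rx": 0,"ry": 0,"rz": 0.347,"gripper": 1},
  {"dx": 0.053,"dy": -0.19,"dz": 0,"rx": 0,"ry": 0,"rz": 0.347,"gripper": 1},
  {"dx": 0.053,"dy": -0.19,"dz": -0.04,"rx": 0,"ry": 0,"rz": 0.347,"gripper": 1},
  {"dx": 0.053,"dy": -0.19,"dz": -0.08,"rx": 0,"ry": 0,"rz": 0.347,"gripper": 1},
  {"dx": 0.053,"dy": -0.19,"dz": -0.105,"rx": 0,"ry": 0,"rz": 0.347,"gripper": 1},
  {"dx": 0.053,"dy": -0.19,"dz": -0.105,"rx": 0,"ry": 0,"rz": 0.347,"gripper": 1},
  {"dx": 0.053,"dy": -0.19,"dz": -0.105,"rx": 0,"ry": 0,"rz": 0.347,"gripper": 1},
])

```text
clock: 32.95
position: [0.4573, -0.2087, 0.2551]
eef_rot: [0.704, 0.062, 0.705, -0.062]
contact_force: [-0.5, 0.3, -1.8]
opening: 0.0177
```

```bash
python3 -c "
from h import *
st();cap('wrist','w36.png')
p=arm.state()['position'];
for y in (80.,):
  d=np.array([np.cos(np.radians(y)),np.sin(np.radians(y))]);J=p[:2]+.125*d;e=np.array([.4917,-.0167])-J;print(J,e,'along',e@d,'lat',e@np.array([-d[1],d[0]]))
"
```

```text
t 32.95 pos [ 0.4573 -0.2087  0.2551] yaw -10.10 tilt [-0.0005  0.0003] F [-0.54  0.33 -1.83] T [-0.069 -0.119  0.001] open 0.0177 j6 -0.37
[ 0.47936328 -0.08558248] [0.01233672 0.06888248] along 0.06997824489188488 lat -0.0001879834237629944
```

View pics/w36.png

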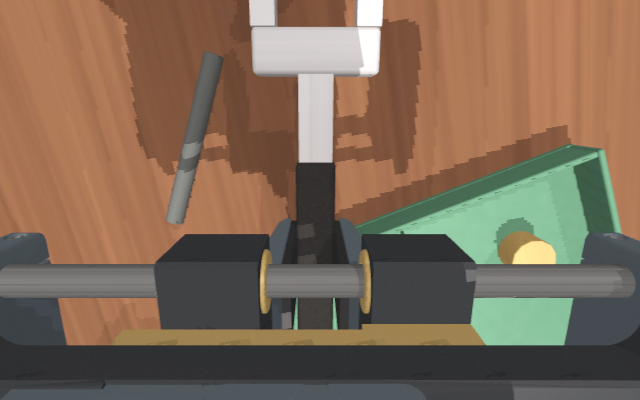

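play_rows([
  {"dx": 0.0014,"dy": 0.008,"dz": 0,"rx": 0,"ry": 0,"rz": 0,"gripper": 1},
  {"dx": 0.0028,"dy": 0.016,"dz": 0,"rx": 0,"ry": 0,"rz": 0,"gripper": 1},
  {"dx": 0.0042,"dy": 0.024,"dz": 0,"rx": 0,"ry": 0,"rz": 0,"gripper": 1},
  {"dx": 0.0053,"dy": 0.03,"dz": 0,"rx": 0,"ry": 0,"rz": 0,"gripper": 1},
  {"dx": 0.0062,"dy": 0.035,"dz": 0,"rx": 0,"ry": 0,"rz": 0,"gripper": 1},
  {"dx": 0.0071,"dy": 0.04,"dz": 0,"rx": 0,"ry": 0,"rz": 0,"gripper": 1},
  {"dx": 0.0079,"dy": 0.045,"dz": 0,"rx": 0,"ry": 0,"rz": 0,"gripper": 1},
])

```text
clock: 33.7
position: [0.4655, -0.1625, 0.2547]
eef_rot: [0.704, 0.062, 0.704, -0.062]
contact_force: [-0.5, 0.2, -2.4]
opening: 0.0172
```

```bash
python3 -c "
from h import *
st()"
```

```text
t 33.70 pos [ 0.4655 -0.1625  0.2547] yaw -10.02 tilt [ 0. -0.] F [-0.51  0.24 -2.41] T [-0.078 -0.013  0.054] open 0.0172 j6 -0.28
```

play_rows([
  {"dx": 0.0007,"dy": 0.004,"dz": 0,"rx": 0,"ry": 0,"rz": 0,"gripper": 1},
  {"dx": 0.0014,"dy": 0.008,"dz": 0,"rx": 0,"ry": 0,"rz": 0,"gripper": 1},
  {"dx": 0.0021,"dy": 0.012,"dz": 0,"rx": 0,"ry": 0,"rz": 0,"gripper": 1},
])

```text
clock: 34.0
position: [0.4676, -0.1506, 0.2547]
eef_rot: [0.704, 0.062, 0.704, -0.062]
contact_force: [-0.5, -0.3, -2.6]
opening: 0.0178
```

```bash
python3 -c "
from h import *
swt()"
```

```text
t 34.00 pos [ 0.4676 -0.1506  0.2547] yaw -10.03 tilt [0. 0.] F [-0.54 -0.27 -2.6 ] T [-0.128 -0.065 -0.014] open 0.0178 j6 -0.26
grip r 0.1361 arc 82.21  tang F -0.49 rad F 0.36
M about nut axis -0.080
```

play_rows([
  {"dx": 0.0007,"dy": 0.004,"dz": 0,"rx": 0,"ry": 0,"rz": 0,"gripper": 1},
  {"dx": 0.0014,"dy": 0.008,"dz": 0,"rx": 0,"ry": 0,"rz": 0,"gripper": 1},
  {"dx": 0.002,"dy": 0.0115,"dz": 0,"rx": 0,"ry": 0,"rz": 0,"gripper": 1},
  {"dx": 0.002,"dy": 0.0115,"dz": 0,"rx": 0,"ry": 0,"rz": 0,"gripper": 1},
])

```text
clock: 34.4
position: [0.4696, -0.139, 0.2547]
eef_rot: [0.704, 0.062, 0.704, -0.062]
contact_force: [0.8, -0.4, -2.4]
opening: 0.0174
```

```bash
python3 wz.py w37; python3 -c "
import numpy as np
def L(a0,st,n,r=.1251):
    f=lambda a:-r*np.array([np.cos(np.radians(162-a)),np.sin(np.radians(162-a))])
    for i in range(1,n+1):
        d=f(a0+st*i)-f(a0);print(a0+st*i,d.round(4),round(-np.radians(st*i),3))
L(82,2.5,9)"
```

```text
t 34.45 pos [ 0.4696 -0.1392  0.2547] yaw -10.01 tilt [0.0001 0.    ] F [ 0.94  0.03 -2.44] T [-0.109 -0.182 -0.043] open 0.0178 j6 -0.24
grip r 0.1245 arc 82.24  tang F 0.92 rad F -0.20
M about nut axis 0.071
84.5 [-0.0054  0.0011] -0.044
87.0 [-0.0107  0.0024] -0.087
89.5 [-0.0159  0.0039] -0.131
92.0 [-0.0211  0.0056] -0.175
94.5 [-0.0262  0.0076] -0.218
97.0 [-0.0311  0.0098] -0.262
99.5 [-0.036   0.0122] -0.305
102.0 [-0.0408  0.0149] -0.349
104.5 [-0.0455  0.0177] -0.393
```

View pics/w37z.png

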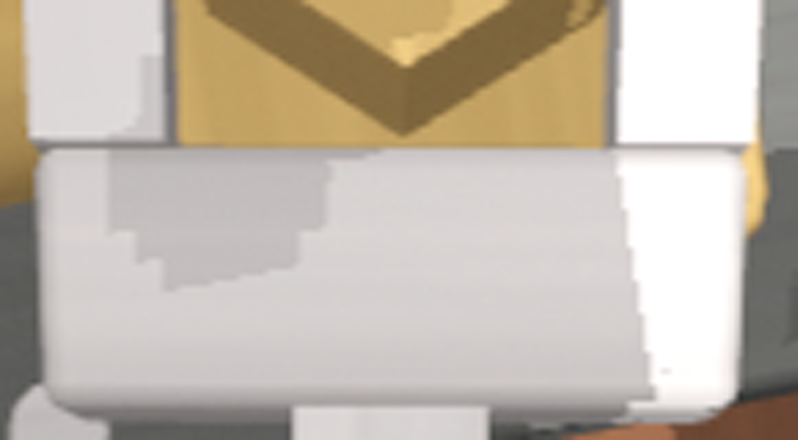

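play_rows([
  {"dx": -0.0054,"dy": 0.0011,"dz": 0,"rx": 0,"ry": 0,"rz": -0.044,"gripper": 1},
  {"dx": -0.0107,"dy": 0.0023,"dz": 0,"rx": 0,"ry": 0,"rz": -0.087,"gripper": 1},
  {"dx": -0.0159,"dy": 0.0038,"dz": 0,"rx": 0,"ry": 0,"rz": -0.131,"gripper": 1},
  {"dx": -0.0211,"dy": 0.0055,"dz": 0,"rx": 0,"ry": 0,"rz": -0.175,"gripper": 1},
  {"dx": -0.0262,"dy": 0.0074,"dz": 0,"rx": 0,"ry": 0,"rz": -0.218,"gripper": 1},
  {"dx": -0.0311,"dy": 0.0096,"dz": 0,"rx": 0,"ry": 0,"rz": -0.262,"gripper": 1},
  {"dx": -0.036,"dy": 0.012,"dz": 0,"rx": 0,"ry": 0,"rz": -0.305,"gripper": 1},
  {"dx": -0.0406,"dy": 0.0146,"dz": 0,"rx": 0,"ry": 0,"rz": -0.346,"gripper": 1},
  {"dx": -0.0406,"dy": 0.0146,"dz": 0,"rx": 0,"ry": 0,"rz": -0.346,"gripper": 1},
])

```text
clock: 35.35
position: [0.4292, -0.1249, 0.255]
eef_rot: [0.684, 0.182, 0.683, -0.183]
contact_force: [4.4, -0.2, -2.2]
opening: 0.0177
```

```bash
python3 wz.py w38; python3 -c "
import numpy as np
# release: radial out o_i mm and arc back b_i deg, from arc 102.2
A=np.array([.4917,-.0167])
f=lambda a,r:-r*np.array([np.cos(np.radians(162-a)),np.sin(np.radians(162-a))])
o=[1.5,3,4.5,6,7.5,9,10.5,12,13.5]
b=[0,0.5,2,3.5,5,6.5,8,9.5,11]
for i in range(9): print(o[i],b[i],(f(102.2-b[i],.1247+o[i]/1e3)-f(102.2,.1247)).round(4),round(np.radians(b[i]),3))"
```

```text
t 35.40 pos [ 0.4294 -0.1251  0.255 ] yaw -29.81 tilt [ 0.0017 -0.0007] F [ 4.21 -0.22 -2.99] T [-0.281 -0.851  0.062] open 0.0174 j6 0.10
grip r 0.1250 arc 101.88  tang F 3.76 rad F -1.91
M about nut axis 0.532
1.5 0 [-0.0008 -0.0013] 0.0
3 0.5 [-0.0005 -0.0031] 0.009
4.5 2 [ 0.0017 -0.0061] 0.035
6 3.5 [ 0.004 -0.009] 0.061
7.5 5 [ 0.0064 -0.0118] 0.087
9 6.5 [ 0.009  -0.0146] 0.113
10.5 8 [ 0.0116 -0.0174] 0.14
12 9.5 [ 0.0144 -0.0201] 0.166
13.5 11 [ 0.0173 -0.0227] 0.192
```

View pics/w38z.png

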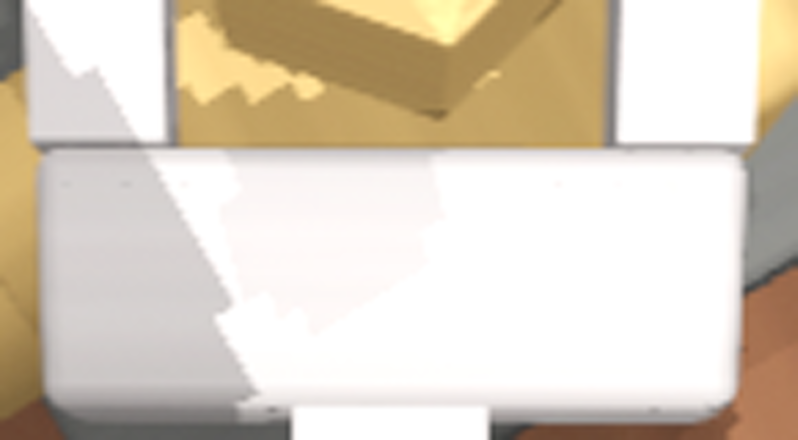

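play_rows([
  {"dx": -0.0008,"dy": -0.0013,"dz": 0,"rx": 0,"ry": 0,"rz": 0,"gripper": 1},
  {"dx": -0.0005,"dy": -0.0031,"dz": 0,"rx": 0,"ry": 0,"rz": 0.009,"gripper": 1},
  {"dx": 0.0017,"dy": -0.0061,"dz": 0,"rx": 0,"ry": 0,"rz": 0.035,"gripper": 1},
])

```text
clock: 35.7
position: [0.4316, -0.1301, 0.2549]
eef_rot: [0.687, 0.171, 0.686, -0.169]
contact_force: [13.9, 21.0, -3.1]
opening: 0.0176
```

```bash
python3 wz.py w39
```

```text
t 35.75 pos [ 0.4319 -0.1307  0.2549] yaw -27.67 tilt [0.0024 0.0012] F [ 9.38 12.11 -1.68] T [ 2.12  -1.612  0.07 ] open 0.0174 j6 0.05
grip r 0.1287 arc 99.67  tang F 2.68 rad F -15.09
M about nut axis 0.415
```

View pics/w39z.png

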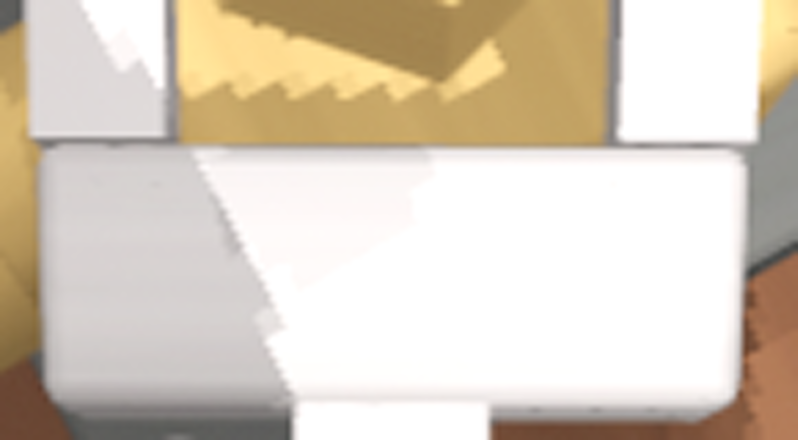

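play_rows([
  {"dx": 0.0023,"dy": -0.0029,"dz": 0,"rx": 0,"ry": 0,"rz": 0.026,"gripper": 1},
  {"dx": 0.0047,"dy": -0.0057,"dz": 0,"rx": 0,"ry": 0,"rz": 0.052,"gripper": 1},
])

```text
clock: 35.95
position: [0.4362, -0.1362, 0.2549]
eef_rot: [0.691, 0.152, 0.69, -0.151]
contact_force: [8.8, 10.9, -1.4]
opening: 0.0178
```

```bash
python3 wz.py w40
```

```text
t 36.00 pos [ 0.4364 -0.1368  0.2549] yaw -24.66 tilt [0.0017 0.0005] F [ 4.71  5.82 -1.41] T [ 1.11  -1.034 -0.073] open 0.0175 j6 -0.01
grip r 0.1322 arc 96.72  tang F 1.85 rad F -7.25
M about nut axis 0.171
```

View pics/w40z.png

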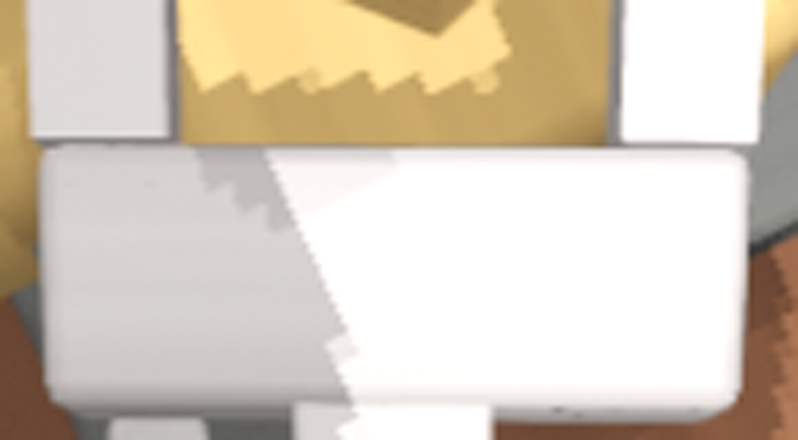

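play_rows([
  {"dx": 0.0025,"dy": -0.0028,"dz": 0,"rx": 0,"ry": 0,"rz": 0.026,"gripper": 1},
  {"dx": 0.005,"dy": -0.0056,"dz": 0,"rx": 0,"ry": 0,"rz": 0.052,"gripper": 1},
])

```text
clock: 36.2
position: [0.4409, -0.1425, 0.2548]
eef_rot: [0.695, 0.134, 0.694, -0.134]
contact_force: [5.1, 1.3, -1.7]
opening: 0.0177
```

```bash
python3 wz.py w41
```

```text
t 36.25 pos [ 0.4412 -0.1429  0.2549] yaw -21.68 tilt [ 0.0012 -0.0005] F [ 3.84  0.3  -1.08] T [ 0.002 -0.609 -0.267] open 0.0175 j6 -0.06
grip r 0.1359 arc 93.80  tang F 3.45 rad F -1.70
M about nut axis 0.202
```

play_rows([
  {"dx": 0.0015,"dy": -0.0028,"dz": 0,"rx": 0,"ry": 0,"rz": 0.017,"gripper": 1},
  {"dx": 0.003,"dy": -0.0056,"dz": 0,"rx": 0,"ry": 0,"rz": 0.035,"gripper": 1},
])

```text
clock: 36.45
position: [0.4435, -0.1481, 0.2548]
eef_rot: [0.697, 0.122, 0.696, -0.122]
contact_force: [4.6, 0.9, -2.1]
opening: 0.0174
```

```bash
python3 -c "
from h import *
swt()"
```

```text
t 36.45 pos [ 0.4435 -0.1481  0.2548] yaw -19.82 tilt [ 0.0004 -0.0001] F [ 4.56  0.87 -2.11] T [ 0.032 -0.981 -0.554] open 0.0174 j6 -0.10
grip r 0.1399 arc 92.14  tang F 3.98 rad F -2.39
M about nut axis 0.003
```

play_rows([
  {"dx": 0.0008,"dy": -0.0003,"dz": 0,"rx": 0,"ry": 0,"rz": 0,"gripper": 1},
  {"dx": 0.0006,"dy": -0.0026,"dz": 0,"rx": 0,"ry": 0,"rz": 0,"gripper": 1},
])

```text
clock: 36.65
position: [0.4436, -0.1503, 0.2546]
eef_rot: [0.696, 0.122, 0.697, -0.122]
contact_force: [2.1, 0.7, -2.1]
opening: 0.0172
```

```bash
python3 -c "
from h import *
swt()"
```

```text
t 36.65 pos [ 0.4436 -0.1503  0.2546] yaw -19.87 tilt [-0.0009  0.0003] F [ 2.15  0.68 -2.09] T [-0.045 -0.262 -0.116] open 0.0172 j6 -0.11
grip r 0.1420 arc 91.78  tang F 1.79 rad F -1.37
M about nut axis 0.138
```

Now straight out, then lift and look.

play_rows([
  {"dx": -0.001,"dy": -0.0028,"dz": 0,"rx": 0,"ry": 0,"rz": 0,"gripper": 1},
  {"dx": -0.002,"dy": -0.0057,"dz": 0,"rx": 0,"ry": 0,"rz": 0,"gripper": 1},
  {"dx": -0.0034,"dy": -0.0094,"dz": 0,"rx": 0,"ry": 0,"rz": 0,"gripper": 1},
  {"dx": -0.0054,"dy": -0.015,"dz": 0,"rx": 0,"ry": 0,"rz": 0,"gripper": 1},
  {"dx": -0.0078,"dy": -0.0216,"dz": 0,"rx": 0,"ry": 0,"rz": 0,"gripper": 1},
  {"dx": -0.0109,"dy": -0.03,"dz": 0,"rx": 0,"ry": 0,"rz": 0,"gripper": 1},
  {"dx": -0.0153,"dy": -0.0423,"dz": 0,"rx": 0,"ry": 0,"rz": 0,"gripper": 1},
  {"dx": -0.0171,"dy": -0.047,"dz": 0,"rx": 0,"ry": 0,"rz": 0,"gripper": 1},
  {"dx": -0.0171,"dy": -0.047,"dz": 0.03,"rx": 0,"ry": 0,"rz": 0,"gripper": 1},
  {"dx": -0.0171,"dy": -0.047,"dz": 0.07,"rx": 0,"ry": 0,"rz": 0,"gripper": 1},
  {"dx": -0.0171,"dy": -0.047,"dz": 0.105,"rx": 0,"ry": 0,"rz": 0,"gripper": 1},
])

```text
clock: 37.75
position: [0.4264, -0.1977, 0.3612]
eef_rot: [0.696, 0.122, 0.697, -0.122]
contact_force: [-0.9, 0.2, -3.0]
opening: 0.0175
```

```bash
python3 -c "
from h import *
st()"
```

```text
t 37.75 pos [ 0.4264 -0.1977  0.3612] yaw -19.92 tilt [-0.0004  0.0003] F [-0.87  0.24 -3.04] T [-0.156 -0.058  0.014] open 0.0175 j6 -0.21
```

play_rows([
  {"dx": -0.01,"dy": 0.05,"dz": 0,"rx": 0,"ry": 0,"rz": -0.1,"gripper": 1},
  {"dx": -0.022,"dy": 0.1,"dz": 0,"rx": 0,"ry": 0,"rz": -0.174,"gripper": 1},
  {"dx": -0.022,"dy": 0.179,"dz": 0,"rx": 0,"ry": 0,"rz": -0.174,"gripper": 1},
  {"dx": -0.022,"dy": 0.179,"dz": 0,"rx": 0,"ry": 0,"rz": -0.174,"gripper": 1},
  {"dx": -0.022,"dy": 0.179,"dz": 0,"rx": 0,"ry": 0,"rz": -0.174,"gripper": 1},
  {"dx": -0.022,"dy": 0.179,"dz": 0,"rx": 0,"ry": 0,"rz": -0.174,"gripper": 1},
])

```text
clock: 38.35
position: [0.4048, -0.0182, 0.3598]
eef_rot: [0.683, 0.181, 0.683, -0.182]
contact_force: [-0.6, -0.6, -2.1]
opening: 0.0173
```

```bash
python3 nutz.py w42
```

```text
t 38.40 pos [ 0.4049 -0.0188  0.3598] yaw -29.83 tilt [ 0.0002 -0.0003] F [ 0.79 -0.76 -2.54] T [-0.079 -0.034 -0.04 ] open 0.0173 j6 0.33
368 101
```

View pics/w42z.png

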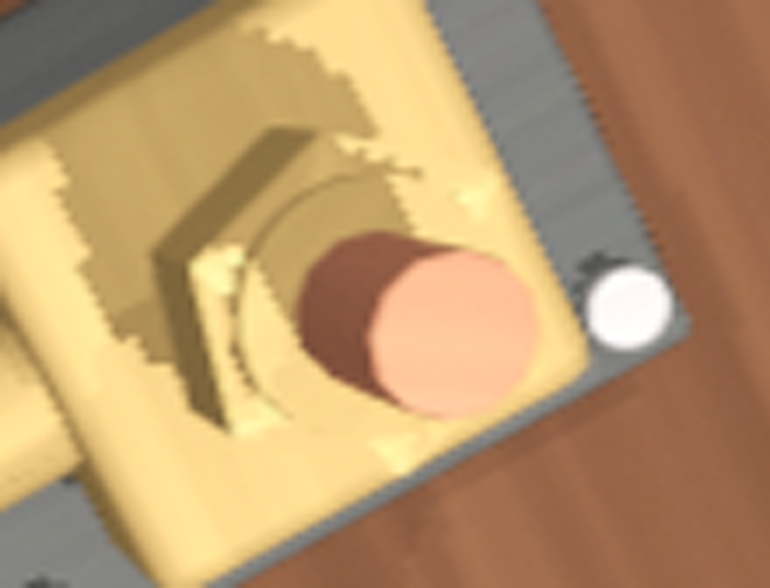

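```bash
python3 -c "
from cw import *
import pickle
c,x0,y0=pickle.load(open('w42.pkl','rb'))
for P,z in (([(275,127),(155,255),(196,412)],.058),([(318,135),(190,265),(234,436)],.079)):
  edge(c,P,z,x0,y0,7)
  for p in P:
    w=onz(c,(x0+(p[0]+.5)/7-.5,y0+(p[1]+.5)/7-.5),z)[:2]-[.4915,-.0167];print('corner',np.linalg.norm(w).round(4),(np.degrees(np.arctan2(w[1],w[0]))%60).round(2))
"
```

```text
[0.4962 0.     0.058 ] [ 0.4785 -0.0058  0.058 ] len 0.0186 dir -161.72 mod60 18.28
[ 0.4785 -0.0058  0.058 ] [ 0.4746 -0.0237  0.058 ] len 0.0183 dir -102.21 mod60 17.79
corner 0.0174 14.36
corner 0.0169 20.0
corner 0.0183 22.55
[4.953e-01 2.000e-04 7.900e-02] [ 0.4782 -0.005   0.079 ] len 0.0179 dir -163.07 mod60 16.93
[ 0.4782 -0.005   0.079 ] [ 0.4742 -0.0231  0.079 ] len 0.0185 dir -102.25 mod60 17.75
corner 0.0173 17.37
corner 0.0177 18.84
corner 0.0184 20.41
```

```bash
python3 -c "
import cv2
r=[]
import numpy as np
for n in ('w38','w39','w40','w41'):
    a=cv2.imread('pics/%sz.png'%n)[0:150,150:640];r.append(a)
cv2.imwrite('pics/cmp.png',np.vstack(r))"; python3 -c "
from cw import *
import pickle
for n,P in (('w37',[(210,15),(403,135),(600,15)]),('w38',[(225,45),(438,118),(566,0)]),('w39',[(222,10),(444,82),(530,5)]),('w40',[(345,0),(435,35),(480,0)])):
  c=pickle.load(open(n+'.pkl','rb'));print(n)
  edge(c,P,.058)
  w=onz(c,(245+(P[1][0]+.5)/5.5-.5,(P[1][1]+.5)/5.5-.5),.058)[:2]-[.4915,-.0167];print(np.degrees(np.arctan2(w[1],w[0]))%60)
"
```

```text
w37
[ 0.4745 -0.0237  0.058 ] [ 0.4884 -0.0352  0.058 ] len 0.0180 dir -39.67 mod60 20.33
[ 0.4884 -0.0352  0.058 ] [ 0.5057 -0.0292  0.058 ] len 0.0183 dir 19.15 mod60 19.15
20.524130396843233
w38
[ 0.4737 -0.0213  0.058 ] [ 0.486  -0.0346  0.058 ] len 0.0182 dir -47.27 mod60 12.73
[ 0.486  -0.0346  0.058 ] [ 0.4993 -0.0322  0.058 ] len 0.0135 dir 10.36 mod60 10.36
13.037777232149423
w39
[ 0.4734 -0.022   0.058 ] [ 0.4869 -0.0351  0.058 ] len 0.0188 dir -44.26 mod60 15.74
[ 0.4869 -0.0351  0.058 ] [ 0.4957 -0.0333  0.058 ] len 0.0090 dir 11.53 mod60 11.53
15.95992597262736
w40
[ 0.4813 -0.0297  0.058 ] [ 0.4869 -0.0351  0.058 ] len 0.0077 dir -44.16 mod60 15.84
[ 0.4869 -0.0351  0.058 ] [ 0.4913 -0.0343  0.058 ] len 0.0044 dir 10.49 mod60 10.49
15.950332824117325
```

View pics/cmp.png

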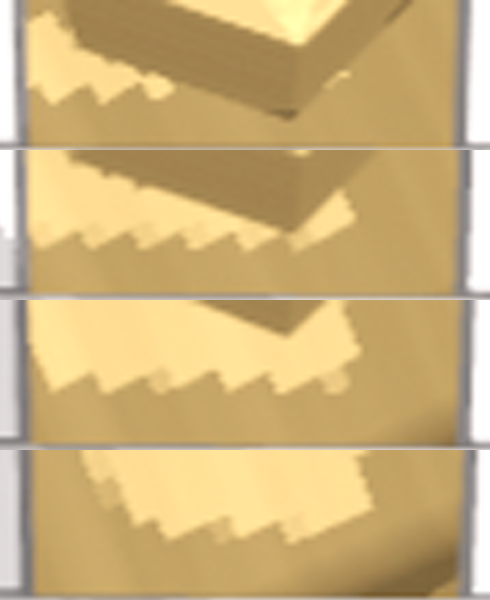

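play_rows([
  {"dx": 0.01,"dy": -0.04,"dz": 0,"rx": 0,"ry": 0,"rz": 0.05,"gripper": 1},
  {"dx": 0.0453,"dy": -0.189,"dz": 0,"rx": 0,"ry": 0,"rz": 0.15,"gripper": 1},
  {"dx": 0.0453,"dy": -0.189,"dz": 0,"rx": 0,"ry": 0,"rz": 0.25,"gripper": 1},
  {"dx": 0.0453,"dy": -0.189,"dz": 0,"rx": 0,"ry": 0,"rz": 0.306,"gripper": 1},
  {"dx": 0.0453,"dy": -0.189,"dz": 0,"rx": 0,"ry": 0,"rz": 0.306,"gripper": 1},
  {"dx": 0.0453,"dy": -0.189,"dz": -0.04,"rx": 0,"ry": 0,"rz": 0.306,"gripper": 1},
  {"dx": 0.0453,"dy": -0.189,"dz": -0.08,"rx": 0,"ry": 0,"rz": 0.306,"gripper": 1},
  {"dx": 0.0453,"dy": -0.189,"dz": -0.105,"rx": 0,"ry": 0,"rz": 0.306,"gripper": 1},
  {"dx": 0.0453,"dy": -0.189,"dz": -0.105,"rx": 0,"ry": 0,"rz": 0.306,"gripper": 1},
  {"dx": 0.0453,"dy": -0.189,"dz": -0.105,"rx": 0,"ry": 0,"rz": 0.306,"gripper": 1},
])

```text
clock: 39.4
position: [0.45, -0.2082, 0.255]
eef_rot: [0.703, 0.076, 0.703, -0.076]
contact_force: [0.5, -0.4, -1.7]
opening: 0.0173
```

```bash
python3 -c "
from h import *
st()
p=arm.state()['position'];
for y in (77.6,):
  d=np.array([np.cos(np.radians(y)),np.sin(np.radians(y))]);J=p[:2]+.125*d;e=np.array([.4917,-.0167])-J;print(d,J,e,'along',e@d,'lat',e@np.array([-d[1],d[0]]))
"
```

```text
t 39.40 pos [ 0.45   -0.2082  0.255 ] yaw -12.39 tilt [-0.0006  0.0003] F [ 0.54 -0.43 -1.73] T [-0.051 -0.022  0.027] open 0.0173 j6 -0.34
[0.21473533 0.97667228] [ 0.47681414 -0.08613381] [0.01488586 0.06943381] along 0.07101059628080747 lat 0.0003712805711341711
```

play_rows([
  {"dx": 0.0016,"dy": 0.008,"dz": 0,"rx": 0,"ry": 0,"rz": 0,"gripper": 1},
  {"dx": 0.0032,"dy": 0.016,"dz": 0,"rx": 0,"ry": 0,"rz": 0,"gripper": 1},
  {"dx": 0.005,"dy": 0.024,"dz": 0,"rx": 0,"ry": 0,"rz": 0,"gripper": 1},
  {"dx": 0.0063,"dy": 0.03,"dz": 0,"rx": 0,"ry": 0,"rz": 0,"gripper": 1},
  {"dx": 0.0074,"dy": 0.035,"dz": 0,"rx": 0,"ry": 0,"rz": 0,"gripper": 1},
  {"dx": 0.0085,"dy": 0.04,"dz": 0,"rx": 0,"ry": 0,"rz": 0,"gripper": 1},
  {"dx": 0.0096,"dy": 0.045,"dz": 0,"rx": 0,"ry": 0,"rz": 0,"gripper": 1},
])

```text
clock: 40.1
position: [0.4598, -0.1619, 0.2547]
eef_rot: [0.703, 0.076, 0.703, -0.076]
contact_force: [-0.3, -0.3, -2.8]
opening: 0.0177
```

```bash
python3 -c "
from h import *
swt()"
```

```text
t 40.10 pos [ 0.4598 -0.1619  0.2547] yaw -12.31 tilt [-0.  0.] F [-0.33 -0.29 -2.78] T [-0.056 -0.014  0.036] open 0.0177 j6 -0.25
grip r 0.1487 arc 84.39  tang F -0.26 rad F 0.35
M about nut axis -0.002
```

play_rows([
  {"dx": 0.0009,"dy": 0.004,"dz": 0,"rx": 0,"ry": 0,"rz": 0,"gripper": 1},
  {"dx": 0.0017,"dy": 0.008,"dz": 0,"rx": 0,"ry": 0,"rz": 0,"gripper": 1},
  {"dx": 0.0026,"dy": 0.012,"dz": 0,"rx": 0,"ry": 0,"rz": 0,"gripper": 1},
])

```text
clock: 40.4
position: [0.4623, -0.1501, 0.2547]
eef_rot: [0.703, 0.076, 0.703, -0.076]
contact_force: [0.6, -0.5, -3.3]
opening: 0.0172
```

```bash
python3 -c "
from h import *
swt()"
```

```text
t 40.40 pos [ 0.4623 -0.1501  0.2547] yaw -12.33 tilt [-0.0001  0.    ] F [ 0.59 -0.49 -3.28] T [-0.063 -0.022 -0.005] open 0.0172 j6 -0.22
grip r 0.1366 arc 84.41  tang F 0.68 rad F 0.35
M about nut axis 0.088
```

play_rows([
  {"dx": 0.0009,"dy": 0.004,"dz": 0,"rx": 0,"ry": 0,"rz": 0,"gripper": 1},
  {"dx": 0.0017,"dy": 0.008,"dz": 0,"rx": 0,"ry": 0,"rz": 0,"gripper": 1},
  {"dx": 0.0026,"dy": 0.0122,"dz": 0,"rx": 0,"ry": 0,"rz": 0,"gripper": 1},
  {"dx": 0.0026,"dy": 0.0122,"dz": 0,"rx": 0,"ry": 0,"rz": 0,"gripper": 1},
])

```text
clock: 40.8
position: [0.465, -0.1377, 0.2547]
eef_rot: [0.703, 0.076, 0.703, -0.076]
contact_force: [-0.4, -0.4, -2.1]
opening: 0.0175
```

```bash
python3 wz.py w43; python3 -c "
import numpy as np
def L(a0,st,n,r=.1250):
    f=lambda a:-r*np.array([np.cos(np.radians(162-a)),np.sin(np.radians(162-a))])
    for i in range(1,n+1):
        d=f(a0+st*i)-f(a0);print(a0+st*i,d.round(4),round(-np.radians(st*i),3))
L(84.5,2.5,8)"
```

```text
t 40.85 pos [ 0.4649 -0.1379  0.2547] yaw -12.29 tilt [-0. -0.] F [ 0.85 -0.04 -2.41] T [-0.133 -0.011 -0.016] open 0.0175 j6 -0.20
grip r 0.1242 arc 84.45  tang F 0.84 rad F -0.15
M about nut axis 0.088
87.0 [-0.0053  0.0013] -0.044
89.5 [-0.0105  0.0028] -0.087
92.0 [-0.0157  0.0046] -0.131
94.5 [-0.0208  0.0066] -0.175
97.0 [-0.0258  0.0087] -0.218
99.5 [-0.0307  0.0112] -0.262
102.0 [-0.0354  0.0138] -0.305
104.5 [-0.0401  0.0166] -0.349
```

View pics/w43z.png

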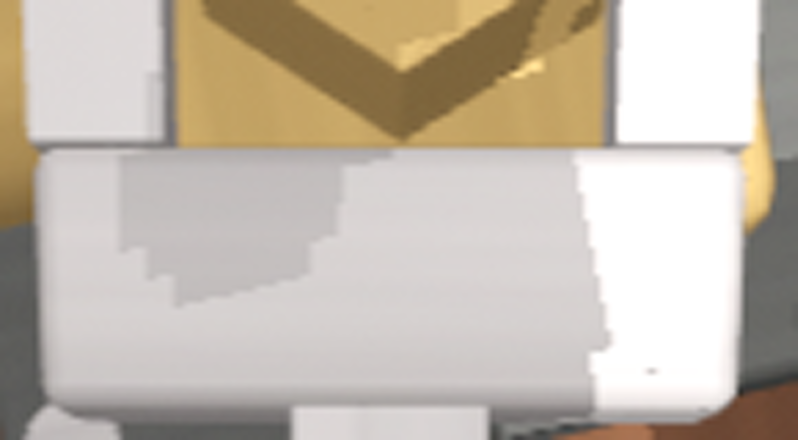

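play_rows([
  {"dx": -0.0053,"dy": 0.0012,"dz": 0,"rx": 0,"ry": 0,"rz": -0.044,"gripper": 1},
  {"dx": -0.0105,"dy": 0.0026,"dz": 0,"rx": 0,"ry": 0,"rz": -0.087,"gripper": 1},
  {"dx": -0.0157,"dy": 0.0043,"dz": 0,"rx": 0,"ry": 0,"rz": -0.131,"gripper": 1},
  {"dx": -0.0208,"dy": 0.0062,"dz": 0,"rx": 0,"ry": 0,"rz": -0.175,"gripper": 1},
  {"dx": -0.0258,"dy": 0.0083,"dz": 0,"rx": 0,"ry": 0,"rz": -0.218,"gripper": 1},
  {"dx": -0.0307,"dy": 0.0107,"dz": 0,"rx": 0,"ry": 0,"rz": -0.262,"gripper": 1},
  {"dx": -0.0354,"dy": 0.0133,"dz": 0,"rx": 0,"ry": 0,"rz": -0.305,"gripper": 1},
  {"dx": -0.0384,"dy": 0.015,"dz": 0,"rx": 0,"ry": 0,"rz": -0.333,"gripper": 1},
  {"dx": -0.0384,"dy": 0.015,"dz": 0,"rx": 0,"ry": 0,"rz": -0.333,"gripper": 1},
])

```text
clock: 41.75
position: [0.4267, -0.1233, 0.2549]
eef_rot: [0.681, 0.191, 0.68, -0.192]
contact_force: [4.3, -1.8, -2.8]
opening: 0.018
```

```bash
python3 wz.py w44
```

```text
t 41.80 pos [ 0.4269 -0.1234  0.2549] yaw -31.35 tilt [ 0.001  -0.0005] F [ 3.81 -1.66 -1.95] T [-0.382 -0.675  0.224] open 0.0173 j6 0.13
grip r 0.1249 arc 103.28  tang F 4.12 rad F -0.56
M about nut axis 0.738
```

View pics/w44z.png

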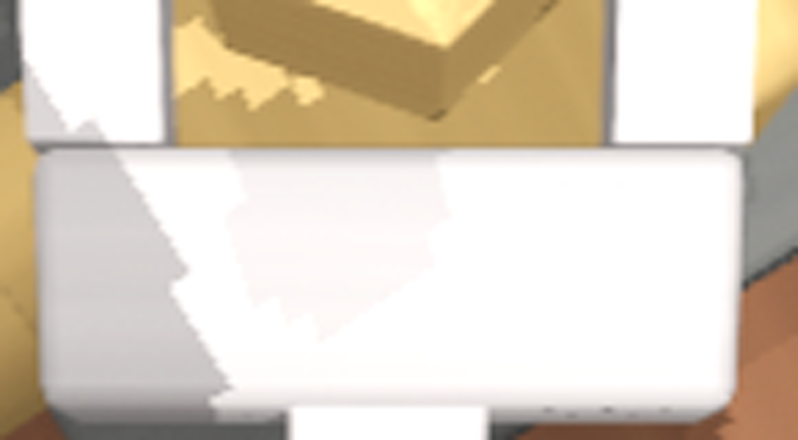

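play_rows([
  {"dx": -0.0008,"dy": -0.0013,"dz": 0,"rx": 0,"ry": 0,"rz": 0,"gripper": 1},
  {"dx": -0.0016,"dy": -0.0026,"dz": 0,"rx": 0,"ry": 0,"rz": 0,"gripper": 1},
  {"dx": -0.0021,"dy": -0.0034,"dz": 0,"rx": 0,"ry": 0,"rz": 0,"gripper": 1},
])

```text
clock: 42.1
position: [0.4256, -0.1255, 0.2548]
eef_rot: [0.681, 0.193, 0.68, -0.19]
contact_force: [23.2, 37.4, -5.4]
opening: 0.0175
```

```bash
python3 wz.py w45; python3 -c "
from cw import *
import pickle
"; python3 -c "
import numpy as np
f=lambda a,r:-r*np.array([np.cos(np.radians(162-a)),np.sin(np.radians(162-a))])
for o,b in ((1.5,.8),(3,1.8),(4.5,2.8),(6,4),(7.5,5.2),(9,6.5)): print(o,b,(f(103.3-b,.129+o/1e3)-f(103.3,.129)).round(4),round(np.radians(b),3))"
```

```text
t 42.15 pos [ 0.4253 -0.1257  0.2548] yaw -31.40 tilt [0.0021 0.002 ] F [ 9.49 12.45 -2.87] T [ 2.068 -1.866  0.07 ] open 0.0175 j6 0.12
grip r 0.1276 arc 103.33  tang F 1.63 rad F -15.57
M about nut axis 0.279
1.5 0.8 [ 0.0008 -0.0022] 0.014
3 1.8 [ 0.002  -0.0047] 0.031
4.5 2.8 [ 0.0033 -0.0071] 0.049
6 4 [ 0.0051 -0.0097] 0.07
7.5 5.2 [ 0.007  -0.0124] 0.091
9 6.5 [ 0.0091 -0.015 ] 0.113
```

View pics/w45z.png

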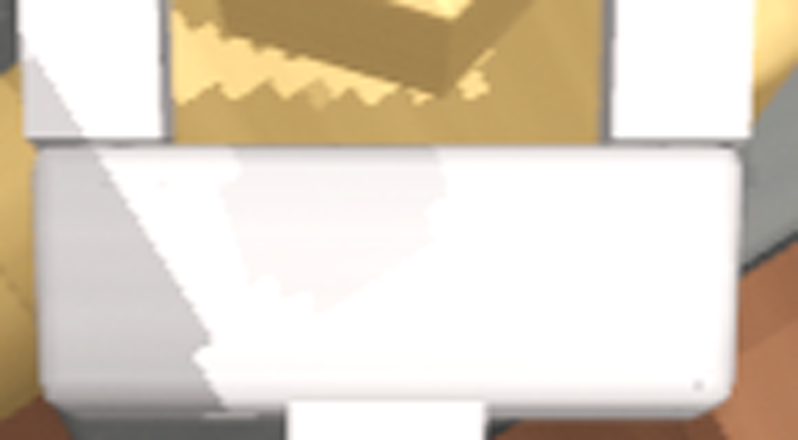

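play_rows([
  {"dx": 0.0008,"dy": -0.0022,"dz": 0,"rx": 0,"ry": 0,"rz": 0.014,"gripper": 1},
  {"dx": 0.002,"dy": -0.0047,"dz": 0,"rx": 0,"ry": 0,"rz": 0.031,"gripper": 1},
  {"dx": 0.0033,"dy": -0.0071,"dz": 0,"rx": 0,"ry": 0,"rz": 0.049,"gripper": 1},
])

```text
clock: 42.45
position: [0.4286, -0.1328, 0.2548]
eef_rot: [0.686, 0.175, 0.685, -0.174]
contact_force: [14.1, 20.3, -2.5]
opening: 0.0176
```

```bash
python3 wz.py w46
```

```text
t 42.50 pos [ 0.4287 -0.1332  0.2548] yaw -28.47 tilt [0.0018 0.0016] F [ 9.42 14.81 -1.49] T [ 2.725 -1.896  0.164] open 0.0174 j6 0.06
grip r 0.1325 arc 100.38  tang F 1.25 rad F -17.51
M about nut axis 0.330
```

View pics/w46z.png

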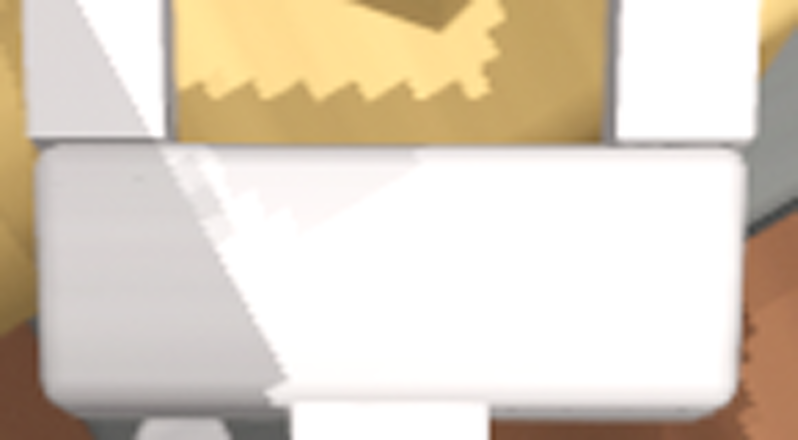

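play_rows([
  {"dx": 0.0037,"dy": -0.0029,"dz": 0,"rx": 0,"ry": 0,"rz": 0.035,"gripper": 1},
  {"dx": 0.0075,"dy": -0.0056,"dz": 0,"rx": 0,"ry": 0,"rz": 0.07,"gripper": 1},
])

```text
clock: 42.7
position: [0.4357, -0.1394, 0.2548]
eef_rot: [0.691, 0.15, 0.691, -0.15]
contact_force: [2.5, 0.2, -1.6]
opening: 0.0176
```

```bash
python3 wz.py w47
```

```text
t 42.75 pos [ 0.4362 -0.1398  0.2548] yaw -24.34 tilt [ 0.001  -0.0002] F [ 2.06 -1.15 -1.23] T [-0.103 -0.272 -0.145] open 0.0175 j6 -0.02
grip r 0.1351 arc 96.26  tang F 2.35 rad F 0.21
M about nut axis 0.172
```

View pics/w47z.png

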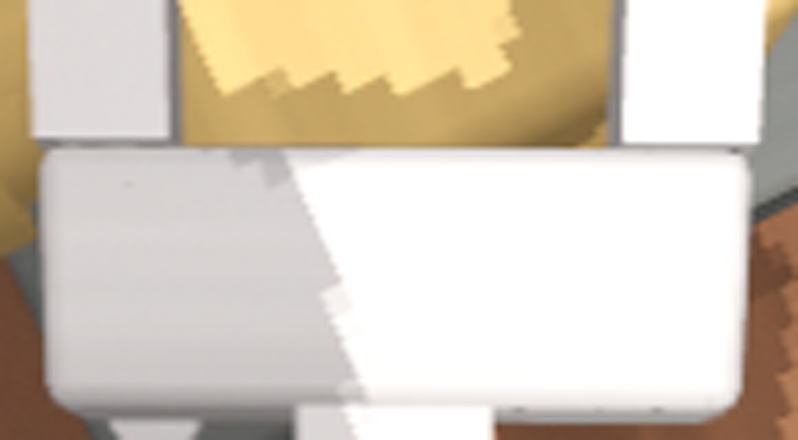

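play_rows([
  {"dx": 0.0021,"dy": -0.0026,"dz": 0,"rx": 0,"ry": 0,"rz": 0.02,"gripper": 1},
  {"dx": 0.0029,"dy": -0.0057,"dz": 0,"rx": 0,"ry": 0,"rz": 0.035,"gripper": 1},
])

```text
clock: 42.95
position: [0.4382, -0.1452, 0.2547]
eef_rot: [0.693, 0.138, 0.693, -0.138]
contact_force: [3.0, 0.8, -2.9]
opening: 0.0176
```

```bash
python3 -c "
from h import *
swt()"
```

```text
t 42.95 pos [ 0.4382 -0.1452  0.2547] yaw -22.52 tilt [0.     0.0001] F [ 3.01  0.76 -2.95] T [-0.029 -0.575 -0.36 ] open 0.0176 j6 -0.06
grip r 0.1391 arc 94.60  tang F 2.49 rad F -1.86
M about nut axis -0.014
```

play_rows([
  {"dx": 0.0009,"dy": -0.0013,"dz": 0,"rx": 0,"ry": 0,"rz": 0,"gripper": 1},
  {"dx": -0.0002,"dy": -0.0042,"dz": 0,"rx": 0,"ry": 0,"rz": 0,"gripper": 1},
  {"dx": -0.0018,"dy": -0.0079,"dz": 0,"rx": 0,"ry": 0,"rz": 0,"gripper": 1},
  {"dx": -0.0041,"dy": -0.0134,"dz": 0,"rx": 0,"ry": 0,"rz": 0,"gripper": 1},
  {"dx": -0.0064,"dy": -0.0189,"dz": 0,"rx": 0,"ry": 0,"rz": 0,"gripper": 1},
  {"dx": -0.0096,"dy": -0.0263,"dz": 0,"rx": 0,"ry": 0,"rz": 0,"gripper": 1},
  {"dx": -0.0134,"dy": -0.0356,"dz": 0,"rx": 0,"ry": 0,"rz": 0,"gripper": 1},
  {"dx": -0.019,"dy": -0.049,"dz": 0,"rx": 0,"ry": 0,"rz": 0,"gripper": 1},
  {"dx": -0.019,"dy": -0.051,"dz": 0.03,"rx": 0,"ry": 0,"rz": 0,"gripper": 1},
  {"dx": -0.019,"dy": -0.051,"dz": 0.07,"rx": 0,"ry": 0,"rz": 0,"gripper": 1},
  {"dx": -0.019,"dy": -0.051,"dz": 0.105,"rx": 0,"ry": 0,"rz": 0,"gripper": 1},
])

```text
clock: 44.05
position: [0.4186, -0.1966, 0.3612]
eef_rot: [0.693, 0.139, 0.694, -0.139]
contact_force: [0.4, -0.5, -2.1]
opening: 0.0175
```

```bash
python3 -c "
from h import *
st()"
```

```text
t 44.05 pos [ 0.4186 -0.1966  0.3612] yaw -22.61 tilt [-0.0004  0.0002] F [ 0.44 -0.52 -2.1 ] T [-0.068 -0.095 -0.025] open 0.0175 j6 -0.17
```

play_rows([
  {"dx": -0.007,"dy": 0.05,"dz": 0,"rx": 0,"ry": 0,"rz": -0.07,"gripper": 1},
  {"dx": -0.014,"dy": 0.1,"dz": 0,"rx": 0,"ry": 0,"rz": -0.127,"gripper": 1},
  {"dx": -0.014,"dy": 0.178,"dz": 0,"rx": 0,"ry": 0,"rz": -0.127,"gripper": 1},
  {"dx": -0.014,"dy": 0.178,"dz": 0,"rx": 0,"ry": 0,"rz": -0.127,"gripper": 1},
  {"dx": -0.014,"dy": 0.178,"dz": 0,"rx": 0,"ry": 0,"rz": -0.127,"gripper": 1},
  {"dx": -0.014,"dy": 0.178,"dz": 0,"rx": 0,"ry": 0,"rz": -0.127,"gripper": 1},
])

```text
clock: 44.65
position: [0.405, -0.018, 0.3598]
eef_rot: [0.683, 0.182, 0.683, -0.182]
contact_force: [-0.6, -0.9, -1.6]
opening: 0.0176
```

```bash
python3 nutz.py w48
```

```text
t 44.70 pos [ 0.4052 -0.0186  0.3597] yaw -29.84 tilt [ 0.0001 -0.0003] F [-0.34 -0.05 -1.71] T [-0.09  -0.086  0.004] open 0.0174 j6 0.33
368 101
```

View pics/w48z.png

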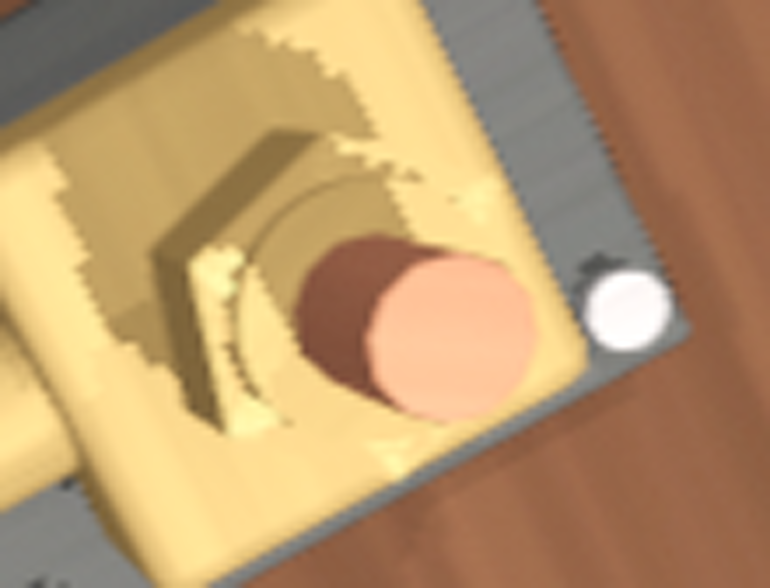

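```bash
python3 -c "
from cw import *
import pickle
c,x0,y0=pickle.load(open('w48.pkl','rb'))
for P,z in (([(277,129),(154,255),(193,410)],.058),([(320,136),(189,265),(229,434)],.079)):
  edge(c,P,z,x0,y0,7)
  for p in P:
    w=onz(c,(x0+(p[0]+.5)/7-.5,y0+(p[1]+.5)/7-.5),z)[:2]-[.4915,-.0167];print('corner',np.linalg.norm(w).round(4),(np.degrees(np.arctan2(w[1],w[0]))%60).round(2))
"
```

```text
[ 4.966e-01 -1.000e-04  5.800e-02] [ 0.4787 -0.0056  0.058 ] len 0.0187 dir -162.95 mod60 17.05
[ 0.4787 -0.0056  0.058 ] [ 0.4747 -0.0232  0.058 ] len 0.0180 dir -102.73 mod60 17.27
corner 0.0174 13.07
corner 0.017 19.02
corner 0.018 21.04
[4.957e-01 2.000e-04 7.900e-02] [ 0.4783 -0.0048  0.079 ] len 0.0180 dir -164.01 mod60 15.99
[ 0.4783 -0.0048  0.079 ] [ 0.4741 -0.0225  0.079 ] len 0.0182 dir -103.36 mod60 16.64
corner 0.0174 16.05
corner 0.0177 17.9
corner 0.0183 18.48
```

play_rows([
  {"dx": 0.0,"dy": 0.03,"dz": 0,"rx": 0,"ry": 0,"rz": 0.14,"gripper": 1},
  {"dx": 0.01,"dy": 0.06,"dz": 0,"rx": 0,"ry": 0,"rz": 0.28,"gripper": 1},
  {"dx": 0.03,"dy": 0.09,"dz": 0,"rx": 0,"ry": 0,"rz": 0.42,"gripper": 1},
  {"dx": 0.05,"dy": 0.12,"dz": 0,"rx": 0,"ry": 0,"rz": 0.56,"gripper": 1},
  {"dx": 0.07,"dy": 0.15,"dz": 0,"rx": 0,"ry": 0,"rz": 0.7,"gripper": 1},
  {"dx": 0.09,"dy": 0.18,"dz": 0,"rx": 0,"ry": 0,"rz": 0.84,"gripper": 1},
  {"dx": 0.11,"dy": 0.21,"dz": 0,"rx": 0,"ry": 0,"rz": 0.98,"gripper": 1},
  {"dx": 0.13,"dy": 0.24,"dz": 0,"rx": 0,"ry": 0,"rz": 1.12,"gripper": 1},
  {"dx": 0.152,"dy": 0.27,"dz": 0,"rx": 0,"ry": 0,"rz": 1.26,"gripper": 1},
  {"dx": 0.152,"dy": 0.284,"dz": 0,"rx": 0,"ry": 0,"rz": 1.4,"gripper": 1},
  {"dx": 0.152,"dy": 0.284,"dz": 0,"rx": 0,"ry": 0,"rz": 1.54,"gripper": 1},
  {"dx": 0.152,"dy": 0.284,"dz": 0,"rx": 0,"ry": 0,"rz": 1.68,"gripper": 1},
])

```text
clock: 45.9
position: [0.5581, 0.2649, 0.3591]
eef_rot: [0.59, -0.389, 0.591, 0.389]
contact_force: [-0.1, -0.5, -1.9]
opening: 0.0177
```

```bash
python3 -c "
from h import *
st()"
```

```text
t 45.90 pos [0.5581 0.2649 0.3591] yaw 66.68 tilt [-0.0006 -0.0004] F [-0.05 -0.51 -1.88] T [ 0.094 -0.161  0.027] open 0.0177 j6 -0.82
```

play_rows([
  {"dx": 0.011,"dy": -0.004,"dz": -0.04,"rx": 0,"ry": 0,"rz": 0.083,"gripper": 1},
  {"dx": 0.011,"dy": -0.004,"dz": -0.08,"rx": 0,"ry": 0,"rz": 0.083,"gripper": 1},
  {"dx": 0.011,"dy": -0.004,"dz": -0.11,"rx": 0,"ry": 0,"rz": 0.083,"gripper": 1},
  {"dx": 0.011,"dy": -0.004,"dz": -0.135,"rx": 0,"ry": 0,"rz": 0.083,"gripper": 1},
  {"dx": 0.011,"dy": -0.004,"dz": -0.148,"rx": 0,"ry": 0,"rz": 0.083,"gripper": 1},
  {"dx": 0.011,"dy": -0.004,"dz": -0.148,"rx": 0,"ry": 0,"rz": 0.083,"gripper": 1},
])

```text
clock: 46.5
position: [0.5683, 0.2607, 0.2101]
eef_rot: [0.574, -0.411, 0.576, 0.411]
contact_force: [1.1, -0.4, -1.7]
opening: 0.0177
```

```bash
python3 -c "
from h import *
st();cap('side','s49.png');cap('wrist','w49.png')"
```

```text
t 46.50 pos [0.5683 0.2607 0.2101] yaw 71.08 tilt [-0.0026 -0.001 ] F [ 1.07 -0.37 -1.72] T [ 0.023 -0.195  0.03 ] open 0.0177 j6 -0.91
```

View pics/w49.png

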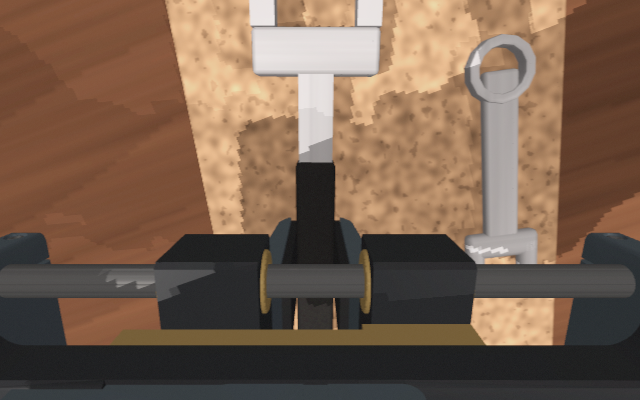

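play_rows([
  {"dx": 0,"dy": 0,"dz": -0.006,"rx": 0,"ry": 0,"rz": 0,"gripper": 1},
  {"dx": 0,"dy": 0,"dz": -0.01,"rx": 0,"ry": 0,"rz": 0,"gripper": 1},
  {"dx": 0,"dy": 0,"dz": -0.012,"rx": 0,"ry": 0,"rz": 0,"gripper": 1},
  {"dx": 0,"dy": 0,"dz": -0.012,"rx": 0,"ry": 0,"rz": 0,"gripper": 1},
])

```text
clock: 47.0
position: [0.568, 0.2621, 0.1997]
eef_rot: [0.575, -0.411, 0.575, 0.411]
contact_force: [-0.7, 0.2, -3.2]
opening: 0.0173
```

```bash
python3 -c "
from h import *
st()"
```

```text
t 47.00 pos [0.568  0.2621 0.1997] yaw 71.17 tilt [-0.0002 -0.0001] F [-0.75  0.23 -3.19] T [ 0.015 -0.268 -0.023] open 0.0173 j6 -0.91
```

Not down yet (force still the wrench's weight); 1.5 mm more, then more if needed.

play_rows([
  {"dx": 0,"dy": 0,"dz": -0.002,"rx": 0,"ry": 0,"rz": 0,"gripper": 1},
  {"dx": 0,"dy": 0,"dz": -0.002,"rx": 0,"ry": 0,"rz": 0,"gripper": 1},
])

```text
clock: 47.2
position: [0.5682, 0.2621, 0.198]
eef_rot: [0.575, -0.411, 0.575, 0.411]
contact_force: [-0.2, -0.6, 2.7]
opening: 0.0178
```

```bash
python3 -c "
from h import *
st()"
```

```text
t 47.20 pos [0.5682 0.2621 0.198 ] yaw 71.16 tilt [0.0005 0.0002] F [-0.24 -0.6   2.74] T [ 0.011 -0.107 -0.022] open 0.0178 j6 -0.91
```

Touching down. Open and retreat.

play_rows([
  {"dx": 0,"dy": 0,"dz": 0,"rx": 0,"ry": 0,"rz": 0,"gripper": 0.75},
  {"dx": 0,"dy": 0,"dz": 0,"rx": 0,"ry": 0,"rz": 0,"gripper": 0.55},
  {"dx": 0,"dy": 0,"dz": 0,"rx": 0,"ry": 0,"rz": 0,"gripper": 0.55},
  {"dx": 0,"dy": 0,"dz": 0,"rx": 0,"ry": 0,"rz": 0,"gripper": 0.55},
  {"dx": 0,"dy": 0,"dz": 0.02,"rx": 0,"ry": 0,"rz": 0,"gripper": 0.55},
  {"dx": 0,"dy": 0,"dz": 0.06,"rx": 0,"ry": 0,"rz": 0,"gripper": 0.4},
  {"dx": 0,"dy": 0,"dz": 0.11,"rx": 0,"ry": 0,"rz": 0,"gripper": 0.2},
  {"dx": 0,"dy": 0,"dz": 0.15,"rx": 0,"ry": 0,"rz": 0,"gripper": 0},
  {"dx": 0,"dy": 0,"dz": 0.16,"rx": 0,"ry": 0,"rz": 0,"gripper": 0},
])

```text
clock: 48.1
position: [0.5688, 0.2623, 0.3625]
eef_rot: [0.577, -0.412, 0.573, 0.411]
contact_force: [0.4, -0.5, -0.0]
opening: 0.0702
```

```bash
python3 -c "
from h import *
st();c=cap('wrist','w50.png');t=cap('top','t50.png');cap('side','s50.png')"
```

```text
t 48.10 pos [0.5688 0.2623 0.3625] yaw 71.16 tilt [0.0064 0.0023] F [ 0.42 -0.45 -0.04] T [ 0.089 -0.1   -0.015] open 0.0702 j6 -0.91
```

View pics/w50.png

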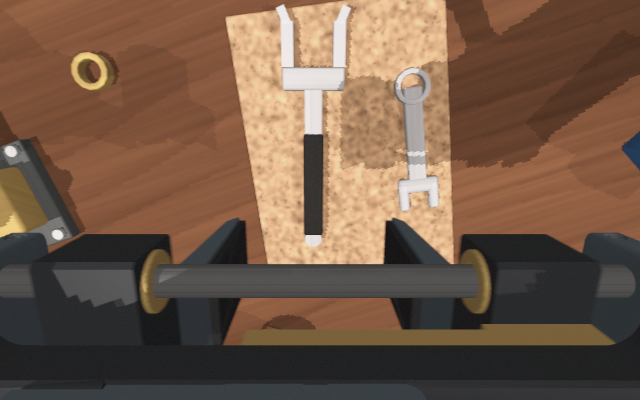

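View pics/t50.png

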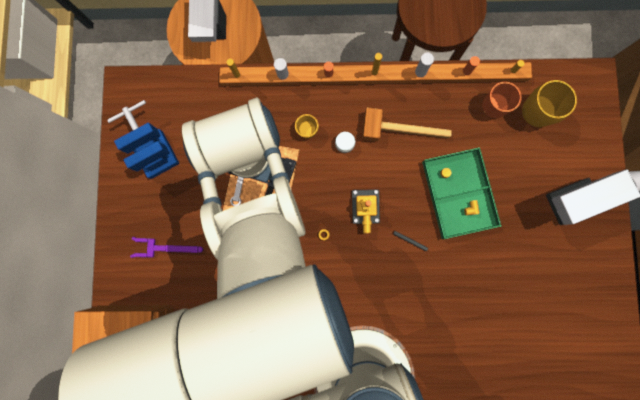

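View pics/s50.png

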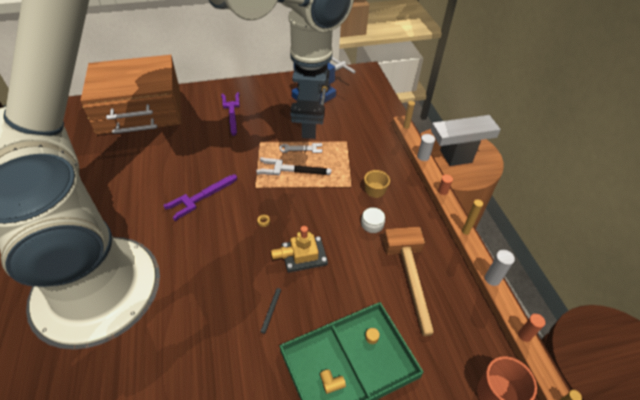

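```bash
python3 -c "
from h import *
print(arm.job_done());st()"
```

```text
the job is handed in; nothing more can be done
None
the job is handed in; nothing more can be done
```

The nut is finger-tight and pulled on with the large wrench, but it was left about 5° short of the quarter turn. It reads about 85° past finger-tight by camera, give or take about 1°.

- **Finger-tight:** I ran the nut down with a 14 N grip, about 75° clockwise. I stopped when the torque rose from 0.05 to 0.41 N m; the fingers were not pushed on to the 0.75 N m level.
- **Wrench pull:** By camera the nut reached about 89° on the first pull and about 90.5° at its furthest.
- **What went wrong:** The jaws bound on the nut and dragged it back each time I took the wrench off. After the first pull I swung the wrench back about 14° while still on the nut, and the nut followed it back about that far before I re-tightened it. I put the wrench on three times in all; after each removal the nut read about 83° (then 82° after the first re-fit), 84° and 85°. I stopped there rather than go past 90°.
- **Forces:** Pulling the bound wrench off took up to about 45 N at the wrist, and a few newtons pressed sideways on the nut. I saw no sign of contact with the copper tube.
- **Last checks:** The wrench lies flat on the cork mat, about 11 mm from where it started, with the jaws now fully on the mat. The other things look unmoved in the top and side views. The gripper was open and clear, and I handed in at about 48 s.

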